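# Rack the cedar panels and take their moisture readings

## Task

Lay every loose cedar panel on the sloped drying stand, dot outwards, side by side, each lengthways up the slope with a short end settled against the bottom lip. Once all of them lie there, take the orange moisture reader and point its red window squarely at each panel's dot from 3 to 12 cm away without touching, holding it steady on the dot for two seconds or more, in the order red, yellow, blue, white (skip any that is missing). Then stand the reader back wholly on its round pad, leaving all panels settled on the stand and the tin, the drill and the round plate where they are.

Things in the scene. Friction and masses are not known exactly. Their poses are not given: they have to be found in the camera images.
- rest: Smooth white face of the sloped stand, 150 mm up the slope by 360 mm wide, 30 degrees from level, low side to the robot. Origin: middle of the line where face meets blue lip, 30 mm above the bench. x up the slope, y along the lip to the left, z squarely out. The lip stands 12 mm out of the face. Slippery (friction about 0.25): a panel let go on it slides down to the lip.
- stand: Dark wood frame that carries the sloped face, screwed to the bench; footprint 170 x 370 mm, with the face about 105 mm high at the far side. Origin: centre of its underside, on the bench.
- panel_red: Cedar panel with a red dot, 80 mm long (x) by 46 mm wide (y) by 14 mm thick (z), about 50 g, loose; may be absent. Origin: centre of its underside; z points out of the dotted face. Starts flat on the bench, dot up, length roughly along the robot's x.
- dot_red (a point): Centre of the red dot (18 mm across) in the middle of that panel's upper face, 14 mm above the panel's origin.
- panel_yellow: Cedar panel with a yellow dot, 90 mm long (x) by 46 mm wide (y) by 14 mm thick (z), about 50 g, loose; may be absent. Origin: centre of its underside; z points out of the dotted face. Starts flat on the bench, dot up, length roughly along the robot's x.
- dot_yellow (a point): Centre of the yellow dot (18 mm across) in the middle of that panel's upper face, 14 mm above the panel's origin.
- panel_blue: Cedar panel with a blue dot, 100 mm long (x) by 46 mm wide (y) by 14 mm thick (z), about 50 g, loose; may be absent. Origin: centre of its underside; z points out of the dotted face. Starts flat on the bench, dot up, length roughly along the robot's x.
- dot_blue (a point): Centre of the blue dot (18 mm across) in the middle of that panel's upper face, 14 mm above the panel's origin.
- panel_white: Cedar panel with a white dot, 110 mm long (x) by 46 mm wide (y) by 14 mm thick (z), about 50 g, loose; may be absent. Origin: centre of its underside; z points out of the dotted face. Starts flat on the bench, dot up, length roughly along the robot's x.
- dot_white (a point): Centre of the white dot (18 mm across) in the middle of that panel's upper face, 14 mm above the panel's origin.
- reader: Contactless wood-moisture reader: orange upright grip 30 x 30 mm square (faces along its x and y) from 14 to 120 mm above its foot, on a black round foot 50 mm across and 14 mm high, about 180 g, loose. Origin: centre of the underside of the foot, where the red window is; it looks out along its own -z (straight down when it stands). Starts standing on its pad.
- reader_top (a point): Centre of the top of the reader's grip, 120 mm above the reader's origin.
- pad: The reader's round black rubber pad, 110 mm across and 4 mm thick, fixed on the bench. Origin: centre of its underside, on the bench.
- tin: Squat green tin of brads, 75 mm across, 45 mm high. Origin: centre of its underside. A bystander.
- entry_plate: Round cherry entry-hole plate, 76 mm across, 10 mm thick, lying flat. Origin: centre of its underside. A bystander.
- drill: Brass hand drill lying roughly along the robot's y, about 310 mm long and 60 mm high. Origin: on the bench, under its middle. A bystander.
There are look-alikes about, which are no part of the job. Leave any purple or turquoise look-alike of the panel_yellow alone.

How it is judged:
By the outcome, as a careful person would: the job done as asked, in the order asked, and still so for the second after the job is handed in, with the robot touching nothing.
Of panel_red, panel_yellow, panel_blue, panel_white only 3 to 4 are there at a start; the rules pass over those that are not, and their reading is None.
At some moment in a run one of panel_red, panel_yellow, panel_blue, panel_white may be knocked a few centimetres aside while the robot is not near it.
It also fails if it takes over 208 s, if anything falls off the work surface, if the arm or the gripper's body presses on something with over 40 N, if the wrist force passes 120 N, or if a joint passes its speed limit or range.

## Robot

A 6-joint arm with a two-finger parallel gripper is mounted at the origin on the work surface. World frame = base frame: x ahead of the robot, y to its left, z up, the work surface at z = 0. Lengths are in m, angles in rad, forces in N, time in s.
With the tool pointing down it reaches from about 0.25 to 0.725 m from the base axis. Payload 9.7 kg.
Tool frame: the origin (TCP) lies on the centre line of the jaws, within the pads' length; the fingertips stand 25 mm ahead of it and the grasp point (between the pads) lies 6 mm ahead of it; z points along the fingers, y is the direction in which the jaws open and shut (so a half turn about z gives the same grasp; the last joint's range is limited). The gripper opens to 85 mm and grips with 20 to 120 N. Pads are 22 mm wide; open, the fingers measure 114 mm over their backs; the gripper's body (76 mm by 85 mm) begins 54 mm behind the grasp point. The pads swing forward as they close: fully open they stand 13 mm farther back than shut.
Start: joints at [-1.189, 0.087, 0.176, 1.66, 0, 1.571], TCP at [0.205, -0.51, 0.232] pointing down, gripper open.
Joint ranges: [-3.13, 3.13], [-0.85, 1.81], [-1.15, 1.24], [-2.2, 2.28], [-1.44, 1.52], [-3.14, 3.14]. Speed limits (rad/s): [2.22, 2.22, 2.57, 3.14, 3.14, 3.14].

## Interface

Orientations are given as [roll, pitch, yaw] about the fixed x, y, z axes, in that order (R = Rz(yaw) Ry(pitch) Rx(roll)).
In Python, from cell import env, optics, sign_off gives the robot as it stands.
- The arm moves only by the tool arm_command, never from a script. Its argument "series" is a list of rows, each an object of numbers: "tx", "ty", "tz": the shift along the tool's x, y, z in mm; "ax", "ay", "az": the turn, a rotation vector about the tool's x, y, z in degrees; "claw": the closure, from 0 (fully open) to 1 (shut). In form: [{"tx": .., "ty": .., "tz": .., "ax": .., "ay": .., "az": .., "claw": ..}, ...]. A call has 1 to 10 rows; each row is the pose to reach, as a shift and turn from the pose commanded when the call began, along the tool's axes at that moment; what a row does not reach only later rows make up. A row lasts 1/12 s, in which the tool goes at most 41.7 mm and 7.16 degrees, less where a joint would pass 70% of its speed; a pose out of reach is approached as far as the arm can. A call with a gripper value outside its range is refused whole. The fingers move at their own pace and stop on an object; "grip_force" is the grip in N (left out, the last holds). Time passes only in rows, so rows that repeat a pose let the fingers close. It gives the time, the measured TCP pose, the force and the opening at its end, in the units of the state.
- env.state(): the state, without advancing time (a new reading comes with each control period).
- optics.get_image(name): name is "side" or "top"; returns the picture (420x560x3 uint8, blue, green, red); there is no depth.
- optics.camera_info(name): a dict with "fx", "fy", "cx", "cy" (pixels), "dist_coeffs" ([k1, k2, p1, p2, k3] as OpenCV has them; the pictures are not rectified), "R" (3x3) and "t" (3): a world point X has camera coordinates R X + t. Camera axes: x right, y down, z forward; pixel columns grow to the right and rows downward; lengths in m; the calibration is good to about 2 mm. A picture is of the moment at which its call begins. camera_info takes no time and is no camera call.
- sign_off(): hands the job in, once; it reports no verdict.
The state is a dict: "t": time; "joints": joint angles; "joint_vel": joint speeds; "joint_torque": joint torques, N m; "tool_pos": TCP position; "tcp_rot": TCP orientation; "wrist_force": force on the tool from outside, world axes, zero at the start; "torque": the same for the moment, N m; "width": opening from 0.0 (shut) to 1.0 (fully open).
Only numpy, scipy, OpenCV 4.12 (cv2) and the standard library are available. Lean on these libraries where they do the work, as an engineer would, in place of code of your own. Each camera call takes 0.05 s, during which the arm holds its last target.

## Working session

There is one attempt and no reset: what is moved stays moved. The work goes in short steps, Python scripts to look and compute and a tool call to move; the robot and the scene stay as the last step left them, time stands still between calls to the robot, and variables do not carry over. Pictures are saved under pics/ and viewed, and the job is handed in when it is done.

Besides the shell and the picture viewer there is one more tool, called after "Emit:" in YAML: its name, and indented under it one key for each argument. arm_command: Moves the arm, as the interface text tells. Its arguments: {"type":"object","properties":{"series":{"type":"array","items":{"type":"object","properties":{"tx":{"type":"number"},"ty":{"type":"number"},"tz":{"type":"number"},"ax":{"type":"number"},"ay":{"type":"number"},"az":{"type":"number"},"claw":{"type":"number"}}}},"grip_force":{"type":"number"}},"required":["series"]}

```bash
ls; mkdir -p pics
python3 - <<'E'
from cell import env, optics
import cv2
print(env.state())
for n in("side","top"):
    print(optics.camera_info(n)); cv2.imwrite(f"pics/{n}0.png",optics.get_image(n))
E
```

```text
pics
{'t': 0.0, 'joints': array([-1.18900190e+00,  8.74601116e-02,  1.75085754e-01,  1.65979312e+00,
       -1.96639331e-05,  1.57077461e+00]), 'joint_vel': array([ 2.89607410e-03,  7.79684396e-05,  3.46548331e-05, -8.75110041e-05,
       -2.44878459e-04, -4.85977123e-04]), 'joint_torque': array([ 1.32269747e-04, -5.20385957e+01,  4.64804471e+01,  1.63541478e-02,
       -1.01699211e-04, -8.63752632e-06]), 'tool_pos': array([ 0.20482724, -0.51017647,  0.23165822]), 'tcp_rot': array([-3.14022151e+00,  1.96341379e-05,  3.81816172e-01]), 'wrist_force': array([-0.68116331, -0.05705575,  0.27773866]), 'torque': array([ 0.01512268, -0.01850098, -0.00659269]), 'width': 1.0051030848406894}
{'fx': 516.4613762330554, 'fy': 516.4613762330554, 'cx': 279.10424907911505, 'cy': 215.2604566773529, 'dist_coeffs': array([-0.19959912,  0.        ,  0.        ,  0.        ,  0.        ]), 'R': array([[-0.99104878, -0.13150701,  0.02298303],
       [-0.08898133,  0.5223568 , -0.84807175],
       [ 0.09952203, -0.84252554, -0.52938274]]), 't': array([0.50253927, 0.17207379, 1.0628742 ])}
{'fx': 436.93806257648896, 'fy': 436.93806257648896, 'cx': 278.5444909597539, 'cy': 208.5279340600477, 'dist_coeffs': array([-0.09257913,  0.        ,  0.        ,  0.        ,  0.        ]), 'R': array([[-0.03394825, -0.99941372,  0.00444296],
       [-0.97531437,  0.03215843, -0.21846673],
       [ 0.21819577, -0.01174985, -0.97583428]]), 't': array([-0.05303183,  0.53540715,  0.93267715])}
```

View pics/top0.png

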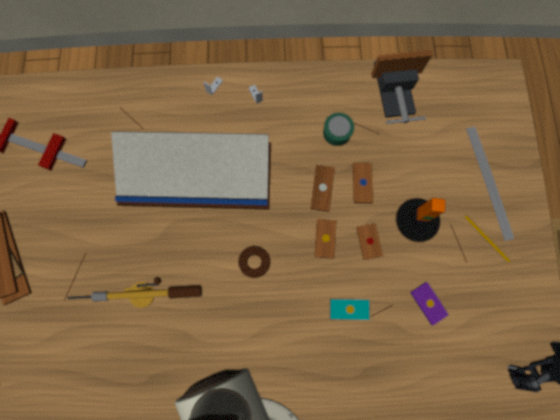

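View pics/side0.png

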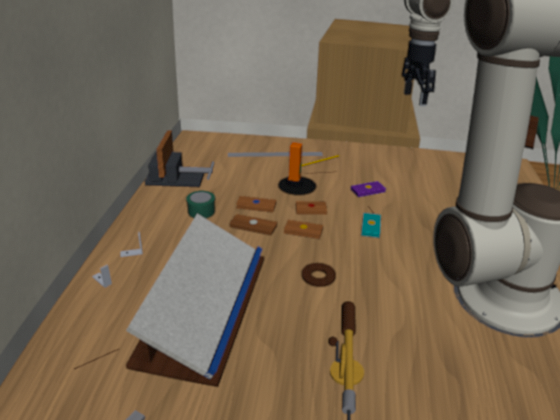

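Both views show four cedar panels (top view: white 322,187; blue 363,182; yellow 326,238; red 370,240). The stand face spans 113–268 by 132–200, and the reader is on its pad at about (418,220). Next I'll measure them.

```bash
cat > h.py <<'E'
import numpy as np, cv2
from cell import env, optics
from scipy.spatial.transform import Rotation as Rn
def cam(n):
    c=optics.camera_info(n);K=np.array([[c['fx'],0,c['cx']],[0,c['fy'],c['cy']],[0,0,1]]);return K,c['dist_coeffs'],np.array(c['R']),np.array(c['t'])
def ray(n,uv):
    K,d,R,t=cam(n);p=cv2.undistortPoints(np.array([[uv]],float),K,d)[0,0]
    v=R.T@np.array([p[0],p[1],1]);return -R.T@t,v/np.linalg.norm(v)
def onz(n,uv,z):
    o,v=ray(n,uv);return o+v*(z-o[2])/v[2]
def proj(n,X):
    K,d,R,t=cam(n);return cv2.projectPoints(np.atleast_2d(X).astype(float),cv2.Rodrigues(R)[0],t,K,d)[0][:,0]
def two(u1,u2):
    o,v=ray('top',u1);p,w=ray('side',u2)
    s=np.linalg.lstsq(np.c_[v,-w],p-o,rcond=None)[0]
    a,b=o+v*s[0],p+w*s[1];return (a+b)/2,np.linalg.norm(a-b)
def rpy(R):return Rn.from_euler('xyz',R)
def move(pos,Rt,st=None):
    st=st or env.state();R0=rpy(st['tcp_rot'])
    print('shift mm',np.round(R0.inv().apply(np.array(pos)-st['tool_pos'])*1000,1),'turn deg',np.round((R0.inv()*Rt).as_rotvec(degrees=True),2))
def blobs(m,amin=15):
    n,l,s,c=cv2.connectedComponentsWithStats(m.astype(np.uint8));return [(c[i],s[i,4],l==i) for i in range(1,n) if s[i,4]>=amin]
E
python3 - <<'E'
from h import *
im={n:cv2.imread(f"pics/{n}0.png") for n in('top','side')}
for n in im: print(n,'centre',ray(n,(280,210))[0])
hsv=cv2.cvtColor(im['top'],cv2.COLOR_BGR2HSV)
for p in [(323,200),(323,187),(363,182),(326,238),(370,240),(435,206),(418,225),(350,160),(345,250),(200,160),(200,200),(300,300)]: print(p,hsv[p[1],p[0]])
big=cv2.resize(im['top'][150:270,280:460],None,fx=4,fy=4,interpolation=cv2.INTER_NEAREST);cv2.imwrite('pics/z1.png',big)
big=cv2.resize(im['top'][120:220,100:285],None,fx=4,fy=4,interpolation=cv2.INTER_NEAREST);cv2.imwrite('pics/z2.png',big)
E
```

```text
top centre [ 0.31688374 -0.05925977  1.02734261]
side centre [0.40757288 0.87170218 0.6970483 ]
(323, 200) [ 13 176 113]
(323, 187) [ 46  18 154]
(363, 182) [107 185 113]
(326, 238) [ 23 255 155]
(370, 240) [179 235 114]
(435, 206) [ 14 255 189]
(418, 225) [60 51 20]
(350, 160) [ 17 128 140]
(345, 250) [ 16 121 131]
(200, 160) [ 30  19 150]
(200, 200) [107 207 106]
(300, 300) [ 17 128 134]
```

View pics/z1.png

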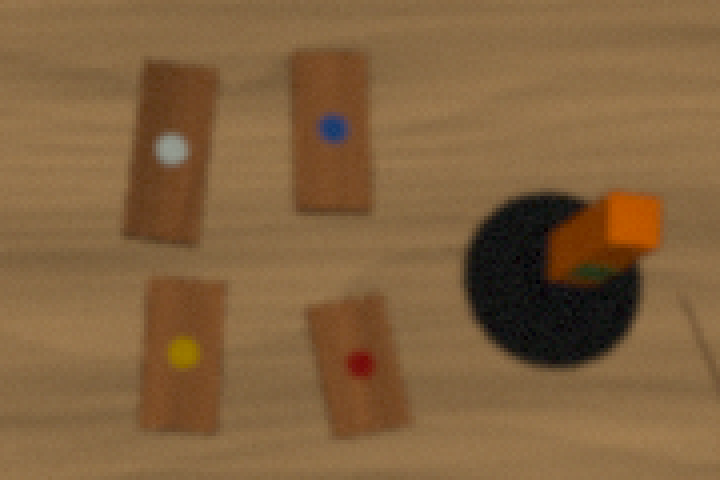

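View pics/z2.png

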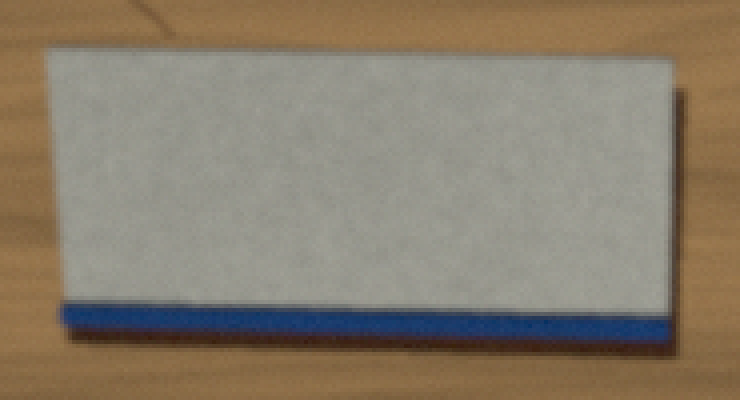

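```bash
cat >> h.py <<'E'
def panels(img,z=0.014,n='top'):
    """flat panels on bench: colour-> (dot xyz, yaw deg, dims mm)"""
    hsv=cv2.cvtColor(img,cv2.COLOR_BGR2HSV).astype(int);H,S,V=hsv[...,0],hsv[...,1],hsv[...,2]
    m=((H<=14)|(H>175))&(S>145)&(V>60)
    m=cv2.morphologyEx(m.astype(np.uint8),cv2.MORPH_OPEN,np.ones((3,3)))
    out=[]
    for c in cv2.findContours(m,cv2.RETR_EXTERNAL,cv2.CHAIN_APPROX_NONE)[0]:
        if not 350<cv2.contourArea(c)<2000: continue
        P=np.array([onz(n,p[0],z)[:2] for p in c],np.float32)*1000
        (cx,cy),(w,h),a=cv2.minAreaRect(P)
        if w<h: w,h,a=h,w,a+90
        a=(a+90)%180-90
        if not(65<w<125 and 35<h<55): continue
        b=cv2.boxPoints(cv2.minAreaRect(c));inn=np.zeros(m.shape,np.uint8);cv2.fillPoly(inn,[cv2.convexHull(c)],1)
        inn=cv2.erode(inn,np.ones((7,7)))>0
        best=max([(('red',((H>172)|(H<4))&(S>215)),('yellow',(H>19)&(H<35)&(S>170)),('blue',(H>95)&(H<125)),('white',(S<70)&(V>110)))[i] for i in range(4)],key=lambda k:(k[1]&inn).sum())
        ys,xs=np.nonzero(best[1]&inn);d=onz(n,(xs.mean(),ys.mean()),z) if len(xs) else None
        out.append((best[0],len(xs),d,a,(w,h),(cx,cy)));
    return out
E
python3 - <<'E'
from h import *
im={n:cv2.imread(f"pics/{n}0.png") for n in('top','side')}
for o in panels(im['top']): print(o[0],o[1],np.round(o[2],4),'yaw',round(o[3],1),np.round(o[4],1),np.round(o[5],1))
hsv=cv2.cvtColor(im['top'],cv2.COLOR_BGR2HSV).astype(int);H,S,V=hsv[...,0],hsv[...,1],hsv[...,2]
w=np.zeros(H.shape,bool);w[120:215,100:285]=1
f=w&(S<60)&(V>110)
# top & bottom edges of white
xs=np.arange(125,262);t=[np.nonzero(f[:,x])[0].min()-.5 for x in xs];b=[np.nonzero(f[:,x])[0].max()+.5 for x in xs]
pt=np.polyfit(xs,t,1);pb=np.polyfit(xs,b,1)
ys=np.arange(142,190);l=[np.nonzero(f[y])[0].min()-.5 for y in ys];r=[np.nonzero(f[y])[0].max()+.5 for y in ys]
pl=np.polyfit(ys,l,1);pr=np.polyfit(ys,r,1)
def inter(p,q): y=150
def inter(p,q):
    y=150
    for _ in range(50): x=q[0]*y+q[1]; y=p[0]*x+p[1]
    return x,y
C={k:(inter(p,q)) for k,p,q in(('tl',pt,pl),('tr',pt,pr),('bl',pb,pl),('br',pb,pr))}
for k,v in C.items(): print(k,np.round(v,1),np.round(onz('top',v,.105 if k[0]=='t' else .03),4))
# reader
o=(H>8)&(H<18)&(S>240)&(V>160); 
for c,a,_ in blobs(o): print('orange',c,a,np.round(onz('top',c,.124),4))
k=(V<45)&(S<120);
for c,a,_ in blobs(k,500): print('black',c,a,np.round(onz('top',c,.004),4))
E
```

```text
red 13 [ 0.4595 -0.2836  0.014 ] yaw 9.5 [79.1 45.8] [ 458.3 -281.7]
yellow 48 [ 0.4697 -0.1792  0.014 ] yaw -6.0 [88.1 43.9] [ 468.6 -178.6]Traceback (most recent call last):
  File "<stdin>", line 3, in <module>
    return _wrapfunc(a, 'round', decimals=decimals, out=out)
    return _wrapit(obj, method, *args, **kwds)
    result = getattr(arr, method)(*args, **kwds)
TypeError: unsupported operand type(s) for *: 'NoneType' and 'float'
```

```bash
sed -i "s/        out.append((best\[0\]/        if len(xs)<8: continue\n        out.append((best[0]/" h.py
cat >> h.py <<'E'
def show(img):
    for o in panels(img): print(o[0],o[1],np.round(o[2],4),'yaw',round(o[3],1),np.round(o[4],1),np.round(o[5],1))
E
python3 - <<'E'
from h import *
im={n:cv2.imread(f"pics/{n}0.png") for n in('top','side')}
show(im['top'])
hsv=cv2.cvtColor(im['top'],cv2.COLOR_BGR2HSV).astype(int);H,S,V=hsv[...,0],hsv[...,1],hsv[...,2]
w=np.zeros(H.shape,bool);w[120:215,100:285]=1
f=w&(S<60)&(V>110)
xs=np.arange(125,262);t=[np.nonzero(f[:,x])[0].min()-.5 for x in xs];b=[np.nonzero(f[:,x])[0].max()+.5 for x in xs]
pt=np.polyfit(xs,t,1);pb=np.polyfit(xs,b,1)
ys=np.arange(142,190);l=[np.nonzero(f[y])[0].min()-.5 for y in ys];r=[np.nonzero(f[y])[0].max()+.5 for y in ys]
pl=np.polyfit(ys,l,1);pr=np.polyfit(ys,r,1)
def inter(p,q):
    y=150
    for _ in range(50): x=q[0]*y+q[1]; y=p[0]*x+p[1]
    return x,y
C={k:(inter(p,q)) for k,p,q in(('tl',pt,pl),('tr',pt,pr),('bl',pb,pl),('br',pb,pr))}
for k,v in C.items(): print(k,np.round(v,1),np.round(onz('top',v,.105 if k[0]=='t' else .03),4))
o=(H>8)&(H<18)&(S>240)&(V>160); 
for c,a,_ in blobs(o): print('orange',c,a,np.round(onz('top',c,.124),4))
k=(V<45)&(S<120);
for c,a,_ in blobs(k,500): print('black',c,a,np.round(onz('top',c,.004),4))
E
```

```text
red 13 [ 0.4595 -0.2836  0.014 ] yaw 9.5 [79.1 45.8] [ 458.3 -281.7]
yellow 48 [ 0.4697 -0.1792  0.014 ] yaw -6.0 [88.1 43.9] [ 468.6 -178.6]
white 48 [ 0.5933 -0.1787  0.014 ] yaw -10.7 [107.4  42.4] [ 591.9 -179. ]
blue 28 [ 0.6033 -0.2777  0.014 ] yaw -4.7 [98.8 44. ] [ 601.4 -275.5]
tl [110.6 130.9] [0.7178 0.3078 0.105 ]
tr [267.6 133.9] [ 0.6962 -0.0516  0.105 ]
bl [115.9 194.6] [0.5866 0.315  0.03  ]
br [267.4 198.2] [ 0.5657 -0.046   0.03  ]
orange [437.63571429 204.77142857] 140 [ 0.5159 -0.4128  0.124 ]
black [414.85787321 222.00408998] 978 [ 0.5016 -0.3987  0.004 ]
black [537.95613048 370.69966254] 889 [ 0.1388 -0.6625  0.004 ]
black [222.75275398 406.85312118] 817 [0.0987 0.0676 0.004 ]
```

```bash
cat >> h.py <<'E'
YAW=np.radians(-3.2);O=np.array([.576,.1345,.03])
RF=Rn.from_euler('z',YAW)*Rn.from_euler('y',-np.pi/6)
FL=Rn.from_euler('x',np.pi)
def down(yawdeg): return Rn.from_euler('z',yawdeg,degrees=True)*FL
def face(x,y,z): return O+RF.apply(np.array([x,y,z])/1000)   # mm in rest frame
E
python3 - <<'E'
from h import *
print('pad',onz('top',(418.2,220),.002),'readertop',onz('top',(438.5,205),.124))
im=cv2.imread('pics/side0.png')
for P in (face(0,180,0),face(0,-180,0),face(150,180,0),face(150,-180,0)): print(np.round(proj('side',P)[0],1))
move((.5926,-.179,.12),down(-10.0))
E
```

```text
pad [ 0.50661879 -0.40808485  0.002     ] readertop [ 0.51529959 -0.41468905  0.124     ]
[207.7 370.5]
[255.7 248.1]
[129.1 325.3]
[197.7 212.4]
shift mm [ 483.3 -162.7  112. ] turn deg [-7.000e-02  2.000e-02  3.188e+01]
```

Emit:
arm_command:
  series:
    - {"tx": 483,"ty": -163,"tz": 0,"az": 32,"claw": 0}
    - {"tx": 483,"ty": -163,"tz": 0,"az": 32,"claw": 0}
    - {"tx": 483,"ty": -163,"tz": 0,"az": 32,"claw": 0}
    - {"tx": 483,"ty": -163,"tz": 0,"az": 32,"claw": 0}
    - {"tx": 483,"ty": -163,"tz": 0,"az": 32,"claw": 0}
    - {"tx": 483,"ty": -163,"tz": 0,"az": 32,"claw": 0}
    - {"tx": 483,"ty": -163,"tz": 0,"az": 32,"claw": 0}
    - {"tx": 483,"ty": -163,"tz": 0,"az": 32,"claw": 0}
    - {"tx": 483,"ty": -163,"tz": 0,"az": 32,"claw": 0}
    - {"tx": 483,"ty": -163,"tz": 0,"az": 32,"claw": 0}
  grip_force: 30

```text
invalid input
```

Emit:
arm_command:
  series:
    - {"tx": 483,"ty": -163,"tz": 0,"ax": 0,"ay": 0,"az": 32,"claw": 0}
    - {"tx": 483,"ty": -163,"tz": 0,"ax": 0,"ay": 0,"az": 32,"claw": 0}
    - {"tx": 483,"ty": -163,"tz": 0,"ax": 0,"ay": 0,"az": 32,"claw": 0}
    - {"tx": 483,"ty": -163,"tz": 0,"ax": 0,"ay": 0,"az": 32,"claw": 0}
    - {"tx": 483,"ty": -163,"tz": 0,"ax": 0,"ay": 0,"az": 32,"claw": 0}
    - {"tx": 483,"ty": -163,"tz": 0,"ax": 0,"ay": 0,"az": 32,"claw": 0}
    - {"tx": 483,"ty": -163,"tz": 0,"ax": 0,"ay": 0,"az": 32,"claw": 0}
    - {"tx": 483,"ty": -163,"tz": 0,"ax": 0,"ay": 0,"az": 32,"claw": 0}
    - {"tx": 483,"ty": -163,"tz": 0,"ax": 0,"ay": 0,"az": 32,"claw": 0}
    - {"tx": 483,"ty": -163,"tz": 0,"ax": 0,"ay": 0,"az": 32,"claw": 0}
  grip_force: 30

```text
t: 0.93
tool_pos: [0.5113, -0.248, 0.2322]
tcp_rot: [-3.142, 0.0, -0.177]
wrist_force: [-0.0, -0.9, -0.2]
width: 0.999
```

Run:
```python
from h import *
move((.5926,-.179,.070),down(-10.0)); move((.5926,-.179,.024),down(-10.0))
```

```text
shift mm [ 68.  -82.2 162.1] turn deg [-0.    0.02 -0.12]
shift mm [ 68.  -82.2 208.1] turn deg [-0.    0.02 -0.12]
```

Emit:
arm_command:
  series:
    - {"tx": 68,"ty": -82,"tz": 60,"ax": 0,"ay": 0,"az": 0,"claw": 0}
    - {"tx": 68,"ty": -82,"tz": 60,"ax": 0,"ay": 0,"az": 0,"claw": 0}
    - {"tx": 68,"ty": -82,"tz": 60,"ax": 0,"ay": 0,"az": 0,"claw": 0}
    - {"tx": 68,"ty": -82,"tz": 162,"ax": 0,"ay": 0,"az": 0,"claw": 0}
    - {"tx": 68,"ty": -82,"tz": 162,"ax": 0,"ay": 0,"az": 0,"claw": 0}
    - {"tx": 68,"ty": -82,"tz": 162,"ax": 0,"ay": 0,"az": 0,"claw": 0}
    - {"tx": 68,"ty": -82,"tz": 162,"ax": 0,"ay": 0,"az": 0,"claw": 0}
    - {"tx": 68,"ty": -82,"tz": 162,"ax": 0,"ay": 0,"az": 0,"claw": 0}

```text
t: 1.6
tool_pos: [0.5908, -0.1807, 0.0697]
tcp_rot: [-3.141, 0.002, -0.177]
wrist_force: [-0.2, -0.1, 1.1]
width: 0.995
```

Run:
```python
from h import *
for n in("side","top"):
    cv2.imwrite(f"pics/{n}1.png",cv2.resize(optics.get_image(n)[130:300,200:480],None,fx=2.8,fy=2.8))
move((.5926,-.179,.024),down(-10.0))
```

```text
shift mm [-0.3 -2.5 48.7] turn deg [ 0.02 -0.16 -0.14]
```

View pics/side1.png

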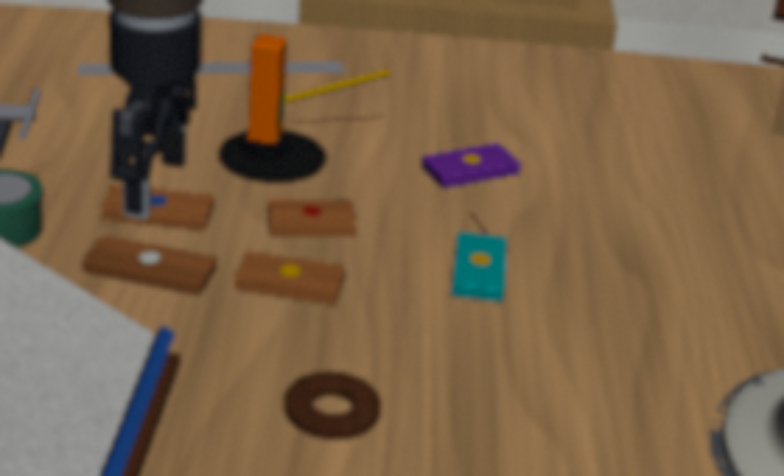

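Run:
```python
from h import *
st=env.state();R=rpy(st['tcp_rot']);print(st['tool_pos'])
for y in(-.05,.05,0): print(np.round((proj('side',st['tool_pos']+R.apply([0,y,.025]))[0]-[200,130])*2.8))
```

```text
[ 0.59235629 -0.18145106  0.07268307]
[132. 250.]
[172. 193.]
[153. 220.]
```

Run:
```python
from h import *
a=optics.get_image('side');cv2.imwrite("pics/a2.png",cv2.resize(a[150:270,215:315],None,fx=6,fy=5))
st=env.state();R=rpy(st['tcp_rot']);print(st['tool_pos'])
for y in(-.0425,.0425):
  for z in(.012,.025): print(y,z,np.round((proj('side',st['tool_pos']+R.apply([0,y,z]))[0]-[215,150])*[6,5]))
```

```text
[ 0.59258192 -0.18152535  0.07304864]
-0.0425 0.012 [199. 313.]
-0.0425 0.025 [199. 337.]
0.0425 0.012 [272. 228.]
0.0425 0.025 [271. 251.]
```

View pics/a2.png

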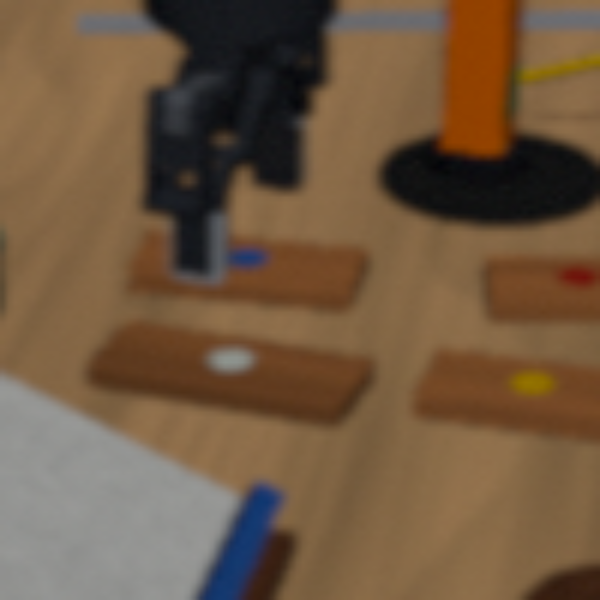

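View pics/top1.png

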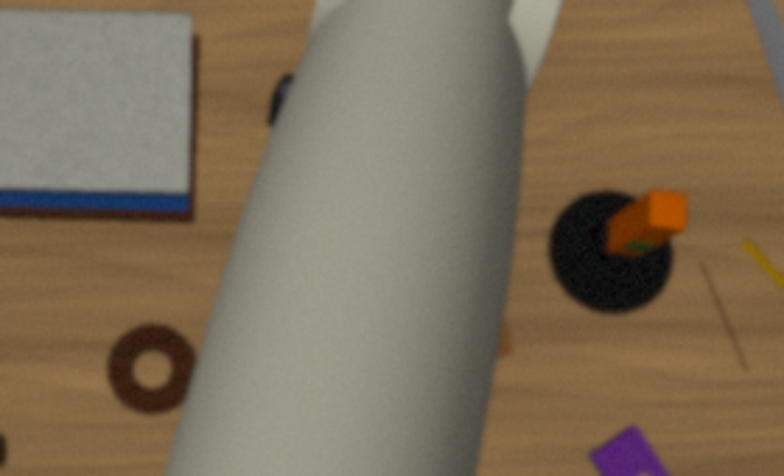

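Run:
```python
from h import *
for P in ([.5933,-.1787,.014],[.4595,-.2836,.014],[.5066,-.408,.0],[.5153,-.4147,.124],[.5926,-.179,.097]): print(np.round((proj('side',P)[0]-[215,150])*[6,5]))
```

```text
[234. 355.]
[580. 271.]
[500. 174.]
[493. -33.]
[235. 207.]
```

Run:
```python
from h import *
st=env.state();R=rpy(st['tcp_rot'])
for y in(-.057,-.0425):
  for z in(-.05,-.03,0,.025):
    P=st['tool_pos']+R.apply([0,y,z]); print(y,z,'top',np.round((proj('top',P)[0]-[200,130])*2.8),'side a2',np.round((proj('side',P)[0]-[215,150])*[6,5]))
cv2.imwrite("pics/a3.png",cv2.resize(optics.get_image('top')[130:210,270:350],None,fx=7,fy=7))
```

```text
-0.057 -0.05 top [288. 112.] side a2 [185. 212.]
-0.057 -0.03 top [286. 120.] side a2 [185. 251.]
-0.057 0 top [284. 131.] side a2 [186. 307.]
-0.057 0.025 top [282. 140.] side a2 [186. 352.]
-0.0425 -0.05 top [306. 115.] side a2 [198. 198.]
-0.0425 -0.03 top [304. 123.] side a2 [198. 236.]
-0.0425 0 top [302. 133.] side a2 [199. 291.]
-0.0425 0.025 top [300. 142.] side a2 [199. 337.]
```

View pics/a3.png

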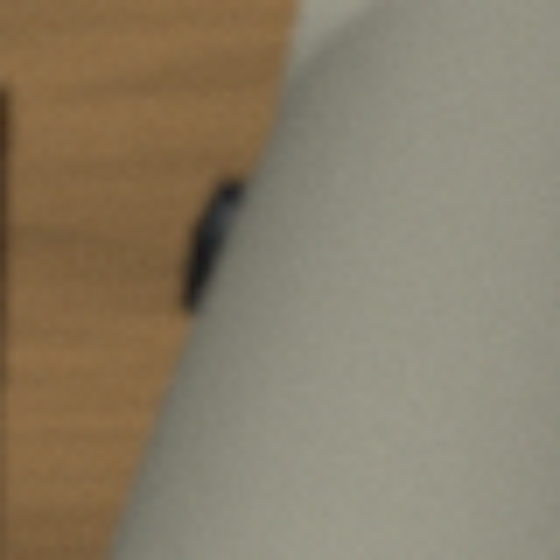

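Emit:
arm_command:
  series:
    - {"tx": 0,"ty": -2,"tz": 15,"ax": 0,"ay": 0,"az": 0,"claw": 0}
    - {"tx": 0,"ty": -2,"tz": 30,"ax": 0,"ay": 0,"az": 0,"claw": 0}
    - {"tx": 0,"ty": -2,"tz": 30,"ax": 0,"ay": 0,"az": 0,"claw": 0}
    - {"tx": 0,"ty": -2,"tz": 30,"ax": 0,"ay": 0,"az": 0,"claw": 0}

```text
t: 2.13
tool_pos: [0.5918, -0.1792, 0.0412]
tcp_rot: [3.142, -0.0, -0.177]
wrist_force: [-0.3, 0.1, 0.5]
width: 1.001
```

Run:
```python
from h import *
a=optics.get_image('side');cv2.imwrite("pics/a4.png",cv2.resize(a[150:270,215:315],None,fx=6,fy=5))
st=env.state();R=rpy(st['tcp_rot']);print(st['tool_pos'])
for y in(-.057,-.0425,.0425):
  for z in(-.02,-.01,0,.012,.025): print(y,z,np.round((proj('side',st['tool_pos']+R.apply([0,y,z]))[0]-[215,150])*[6,5]))
```

```text
[ 0.59226341 -0.17927701  0.04184262]
-0.057 -0.02 [186. 330.]
-0.057 -0.01 [186. 348.]
-0.057 0 [186. 366.]
-0.057 0.012 [186. 388.]
-0.057 0.025 [187. 411.]
-0.0425 -0.02 [199. 314.]
-0.0425 -0.01 [199. 333.]
-0.0425 0 [199. 351.]
-0.0425 0.012 [200. 372.]
-0.0425 0.025 [200. 395.]
0.0425 -0.02 [272. 229.]
0.0425 -0.01 [272. 247.]
0.0425 0 [271. 264.]
0.0425 0.012 [271. 285.]
0.0425 0.025 [271. 307.]
```

View pics/a4.png

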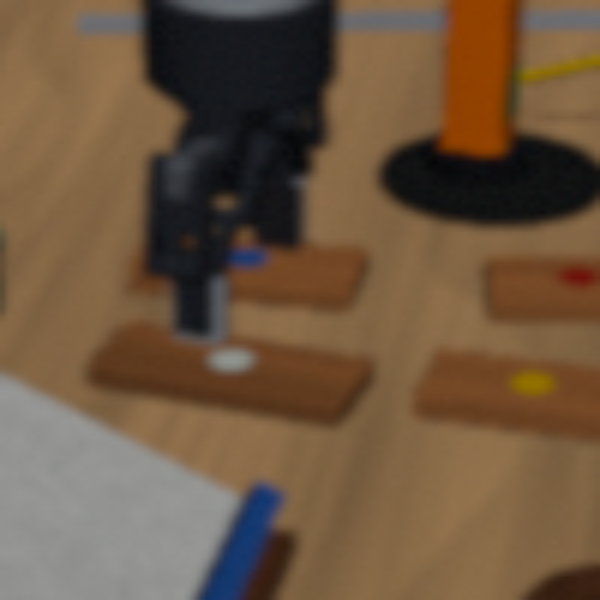

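Emit:
arm_command:
  series:
    - {"tx": 0,"ty": 0,"tz": 9,"ax": 0,"ay": 0,"az": 0,"claw": 0}
    - {"tx": 0,"ty": 0,"tz": 18,"ax": 0,"ay": 0,"az": 0,"claw": 0}
    - {"tx": 0,"ty": 0,"tz": 18,"ax": 0,"ay": 0,"az": 0,"claw": 0}
    - {"tx": 0,"ty": 0,"tz": 18,"ax": 0,"ay": 0,"az": 0,"claw": 0}

```text
t: 2.52
tool_pos: [0.5913, -0.1789, 0.0216]
tcp_rot: [-3.141, 0.001, -0.177]
wrist_force: [-0.8, -0.0, 1.2]
width: 1.001
```

Run:
```python
from h import *
a=optics.get_image('side');cv2.imwrite("pics/a5.png",cv2.resize(a[150:270,215:315],None,fx=6,fy=5))
st=env.state();R=rpy(st['tcp_rot']);print(st['tool_pos'],st['joints'])
for y in(-.057,-.0425,.0425):
  for z in(-.01,0,.012,.025): print(y,z,np.round((proj('side',st['tool_pos']+R.apply([0,y,z]))[0]-[215,150])*[6,5]))
```

```text
[ 0.59158985 -0.17896689  0.02214881] [-2.93756852e-01  2.67630287e-01 -2.44125171e-02  1.27934380e+00
 -1.93968970e-05  3.02454151e+00]
-0.057 -0.01 [188. 384.]
-0.057 0 [188. 402.]
-0.057 0.012 [189. 423.]
-0.057 0.025 [189. 446.]
-0.0425 -0.01 [201. 368.]
-0.0425 0 [201. 386.]
-0.0425 0.012 [202. 407.]
-0.0425 0.025 [202. 429.]
0.0425 -0.01 [273. 281.]
0.0425 0 [273. 298.]
0.0425 0.012 [273. 319.]
0.0425 0.025 [272. 340.]
```

View pics/a5.png

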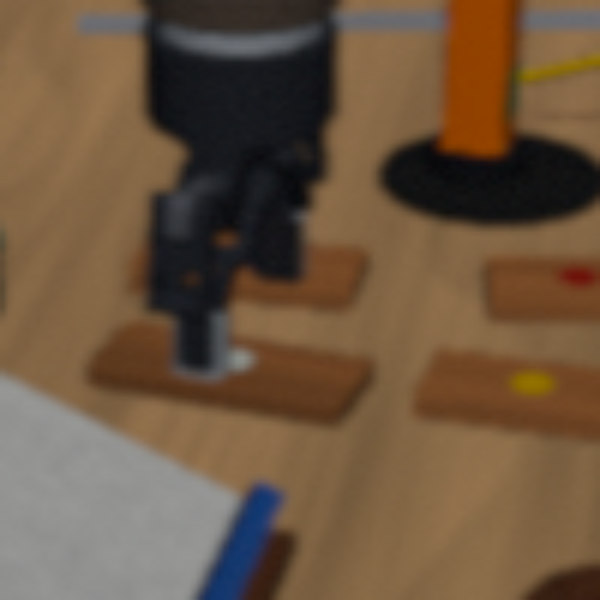

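Emit:
arm_command:
  series:
    - {"tx": 0,"ty": 0,"tz": -40,"ax": 0,"ay": 0,"az": 0,"claw": 0}
    - {"tx": 0,"ty": 0,"tz": -50,"ax": 0,"ay": 0,"az": -7,"claw": 0}
    - {"tx": 0,"ty": 0,"tz": -50,"ax": 0,"ay": 0,"az": -14,"claw": 0}
    - {"tx": 0,"ty": 0,"tz": -50,"ax": 0,"ay": 0,"az": -21,"claw": 0}
    - {"tx": 0,"ty": 0,"tz": -50,"ax": 0,"ay": 0,"az": -28,"claw": 0}
    - {"tx": 0,"ty": 0,"tz": -50,"ax": 0,"ay": 0,"az": -35,"claw": 0}
    - {"tx": 0,"ty": 0,"tz": -50,"ax": 0,"ay": 0,"az": -42,"claw": 0}
    - {"tx": 0,"ty": 0,"tz": -50,"ax": 0,"ay": 0,"az": -49,"claw": 0}
    - {"tx": 0,"ty": 0,"tz": -50,"ax": 0,"ay": 0,"az": -56,"claw": 0}
    - {"tx": 0,"ty": 0,"tz": -50,"ax": 0,"ay": 0,"az": -63,"claw": 0}

```text
t: 3.4
tool_pos: [0.592, -0.1791, 0.0728]
tcp_rot: [3.141, -0.0, 0.929]
wrist_force: [0.4, -0.1, -0.3]
width: 0.997
```

Emit:
arm_command:
  series:
    - {"tx": 0,"ty": 0,"tz": 0,"ax": 0,"ay": 0,"az": -60,"claw": 0}
    - {"tx": 0,"ty": 0,"tz": 0,"ax": 0,"ay": 0,"az": -60,"claw": 0}
    - {"tx": 0,"ty": 0,"tz": 0,"ax": 0,"ay": 0,"az": -60,"claw": 0}
    - {"tx": 0,"ty": 0,"tz": 0,"ax": 0,"ay": 0,"az": -60,"claw": 0}
    - {"tx": 0,"ty": 0,"tz": 0,"ax": 0,"ay": 0,"az": -60,"claw": 0}
    - {"tx": 0,"ty": 0,"tz": 0,"ax": 0,"ay": 0,"az": -60,"claw": 0}
    - {"tx": 0,"ty": 0,"tz": 0,"ax": 0,"ay": 0,"az": -60,"claw": 0}
    - {"tx": 0,"ty": 0,"tz": 0,"ax": 0,"ay": 0,"az": -60,"claw": 0}
    - {"tx": 0,"ty": 0,"tz": 0,"ax": 0,"ay": 0,"az": -60,"claw": 0}
    - {"tx": 0,"ty": 0,"tz": 0,"ax": 0,"ay": 0,"az": -60,"claw": 0}

```text
t: 4.23
tool_pos: [0.592, -0.1791, 0.0728]
tcp_rot: [3.141, 0.0, 1.972]
wrist_force: [0.4, -0.3, 0.1]
width: 0.998
```

Emit:
arm_command:
  series:
    - {"tx": 0,"ty": 0,"tz": 0,"ax": 0,"ay": 0,"az": -57,"claw": 0}
    - {"tx": 0,"ty": 0,"tz": 0,"ax": 0,"ay": 0,"az": -57,"claw": 0}
    - {"tx": 0,"ty": 0,"tz": 0,"ax": 0,"ay": 0,"az": -57,"claw": 0}
    - {"tx": 0,"ty": 0,"tz": 0,"ax": 0,"ay": 0,"az": -57,"claw": 0}
    - {"tx": 0,"ty": 0,"tz": 0,"ax": 0,"ay": 0,"az": -57,"claw": 0}
    - {"tx": 0,"ty": 0,"tz": 0,"ax": 0,"ay": 0,"az": -57,"claw": 0}
    - {"tx": 0,"ty": 0,"tz": 0,"ax": 0,"ay": 0,"az": -57,"claw": 0}
    - {"tx": 0,"ty": 0,"tz": 0,"ax": 0,"ay": 0,"az": -57,"claw": 0}
    - {"tx": 0,"ty": 0,"tz": 0,"ax": 0,"ay": 0,"az": -57,"claw": 0}

```text
t: 4.98
tool_pos: [0.5919, -0.179, 0.0727]
tcp_rot: [-3.142, 0.0, 2.968]
wrist_force: [-0.3, 0.6, 1.3]
width: 0.997
```

```bash
cat >> h.py <<'E'
def down(yawdeg): return Rn.from_euler('z',yawdeg+180,degrees=True)*FL
FT=RF*Rn.from_euler('z',np.pi)*FL
E
python3 - <<'E'
from h import *
print(env.state()['joints'],env.state()['tool_pos'])
move((.5926,-.179,.024),down(-9.0))
E
```

```text
[-2.93735635e-01  2.46394613e-01  4.85910806e-02  1.37266962e+00
  1.28990388e-05 -1.20464410e-01] [ 0.59189762 -0.1790367   0.07265569]
shift mm [-0.7  0.2 48.7] turn deg [-0.    0.02 -0.93]
```

Emit:
arm_command:
  series:
    - {"tx": -1,"ty": 0,"tz": 25,"ax": 0,"ay": 0,"az": 0,"claw": 0.3}
    - {"tx": -1,"ty": 0,"tz": 49,"ax": 0,"ay": 0,"az": 0,"claw": 0.3}
    - {"tx": -1,"ty": 0,"tz": 49,"ax": 0,"ay": 0,"az": 0,"claw": 0.3}
    - {"tx": -1,"ty": 0,"tz": 49,"ax": 0,"ay": 0,"az": 0,"claw": 0.3}
    - {"tx": -1,"ty": 0,"tz": 49,"ax": 0,"ay": 0,"az": 0,"claw": 0.3}

```text
t: 5.4
tool_pos: [0.5932, -0.1793, 0.0247]
tcp_rot: [-3.142, 0.001, 2.962]
wrist_force: [-0.0, -0.4, 0.1]
width: 0.705
```

Run:
```python
from h import *
a=optics.get_image('side');cv2.imwrite("pics/a6.png",cv2.resize(a[150:270,215:315],None,fx=6,fy=5))
st=env.state();R=rpy(st['tcp_rot']);print(st['tool_pos'],st['width'])
for y in(-.045,-.03,.03,.045):
  for z in(-.01,0,.012,.025): print(y,z,np.round((proj('side',st['tool_pos']+R.apply([0,y,z]))[0]-[215,150])*[6,5]))
```

```text
[ 0.59358924 -0.17944263  0.02523011] 0.6992031009129767
-0.045 -0.01 [270. 273.]
-0.045 0 [270. 290.]
-0.045 0.012 [270. 310.]
-0.045 0.025 [270. 332.]
-0.03 -0.01 [258. 287.]
-0.03 0 [258. 305.]
-0.03 0.012 [258. 325.]
-0.03 0.025 [258. 347.]
0.03 -0.01 [207. 349.]
0.03 0 [207. 366.]
0.03 0.012 [208. 387.]
0.03 0.025 [208. 410.]
0.045 -0.01 [194. 365.]
0.045 0 [194. 382.]
0.045 0.012 [194. 403.]
0.045 0.025 [195. 426.]
```

View pics/a6.png

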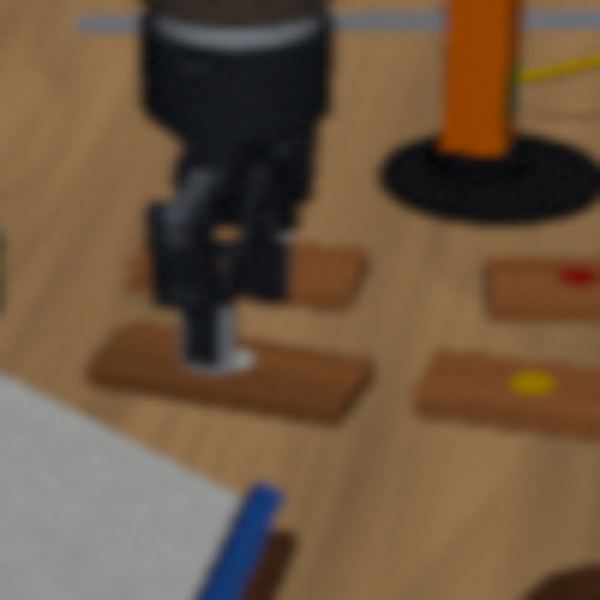

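Emit:
arm_command:
  series:
    - {"tx": 0,"ty": 0,"tz": 2,"ax": 0,"ay": 0,"az": 0,"claw": 0.3}
    - {"tx": 0,"ty": 0,"tz": 4,"ax": 0,"ay": 0,"az": 0,"claw": 0.3}
    - {"tx": 0,"ty": 0,"tz": 4,"ax": 0,"ay": 0,"az": 0,"claw": 0.3}
    - {"tx": 0,"ty": 0,"tz": 4,"ax": 0,"ay": 0,"az": 0,"claw": 0.3}

```text
t: 5.78
tool_pos: [0.5928, -0.1792, 0.0196]
tcp_rot: [-3.142, 0.0, 2.965]
wrist_force: [0.2, -0.0, 1.4]
width: 0.699
```

Emit:
arm_command:
  series:
    - {"tx": 0,"ty": 0,"tz": 1,"ax": 0,"ay": 0,"az": 0,"claw": 0.3}
    - {"tx": 0,"ty": 0,"tz": 2,"ax": 0,"ay": 0,"az": 0,"claw": 0.3}
    - {"tx": 0,"ty": 0,"tz": 3,"ax": 0,"ay": 0,"az": 0,"claw": 0.3}
    - {"tx": 0,"ty": 0,"tz": 3,"ax": 0,"ay": 0,"az": 0,"claw": 0.3}

```text
t: 6.12
tool_pos: [0.5926, -0.1792, 0.0161]
tcp_rot: [3.142, -0.0, 2.965]
wrist_force: [-0.4, 0.6, -0.1]
width: 0.7
```

Emit:
arm_command:
  series:
    - {"tx": 0,"ty": 0,"tz": 2,"ax": 0,"ay": 0,"az": 0,"claw": 0.3}
    - {"tx": 0,"ty": 0,"tz": 4,"ax": 0,"ay": 0,"az": 0,"claw": 0.3}
    - {"tx": 0,"ty": 0,"tz": 4,"ax": 0,"ay": 0,"az": 0,"claw": 0.3}
    - {"tx": 0,"ty": 0,"tz": 4,"ax": 0,"ay": 0,"az": 0,"claw": 0.3}

```text
t: 6.45
tool_pos: [0.5926, -0.1792, 0.0121]
tcp_rot: [3.142, -0.0, 2.965]
wrist_force: [-0.8, -0.3, -0.0]
width: 0.7
```

Run:
```python
from h import *
a=optics.get_image('side');cv2.imwrite("pics/a7.png",cv2.resize(a[150:270,215:315],None,fx=6,fy=5))
st=env.state();print(st['tool_pos'],st['width'],st['wrist_force'],st['joint_torque'])
```

```text
[ 0.59271393 -0.17919781  0.01230432] 0.6978441441762384 [ 0.90393461 -0.06779675  1.13742744] [-2.84607222e-04 -6.28140736e+01  4.55423427e+01 -3.93007969e-03
 -2.26878788e-04  1.23799032e-04]
```

View pics/a7.png

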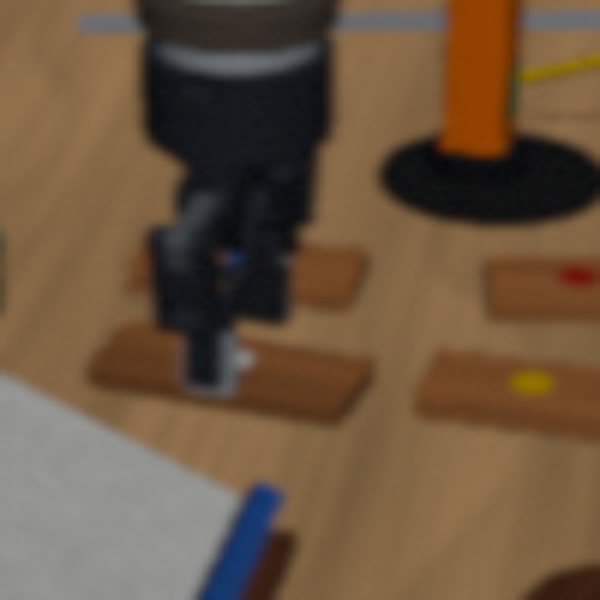

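Emit:
arm_command:
  series:
    - {"tx": 0,"ty": 0,"tz": 2,"ax": 0,"ay": 0,"az": 0,"claw": 0.3}
    - {"tx": 0,"ty": 0,"tz": 3,"ax": 0,"ay": 0,"az": 0,"claw": 0.3}
    - {"tx": 0,"ty": 0,"tz": 3,"ax": 0,"ay": 0,"az": 0,"claw": 0.6}
    - {"tx": 0,"ty": 0,"tz": 3,"ax": 0,"ay": 0,"az": 0,"claw": 0.6}
    - {"tx": 0,"ty": 0,"tz": 3,"ax": 0,"ay": 0,"az": 0,"claw": 0.6}
    - {"tx": 0,"ty": 0,"tz": 3,"ax": 0,"ay": 0,"az": 0,"claw": 0.6}
  grip_force: 30

```text
t: 7.0
tool_pos: [0.5928, -0.1792, 0.0094]
tcp_rot: [3.142, 0.0, 2.965]
wrist_force: [1.2, 0.8, 0.3]
width: 0.522
```

Run:
```python
from h import *
a=optics.get_image('side');cv2.imwrite("pics/a8.png",cv2.resize(a[150:270,215:315],None,fx=6,fy=5))
st=env.state();print(st['tool_pos'],st['width'],st['wrist_force'])
```

```text
[ 0.59280507 -0.17918284  0.00942933] 0.5220257578642541 [0.33723033 0.48720756 0.42479221]
```

View pics/a8.png

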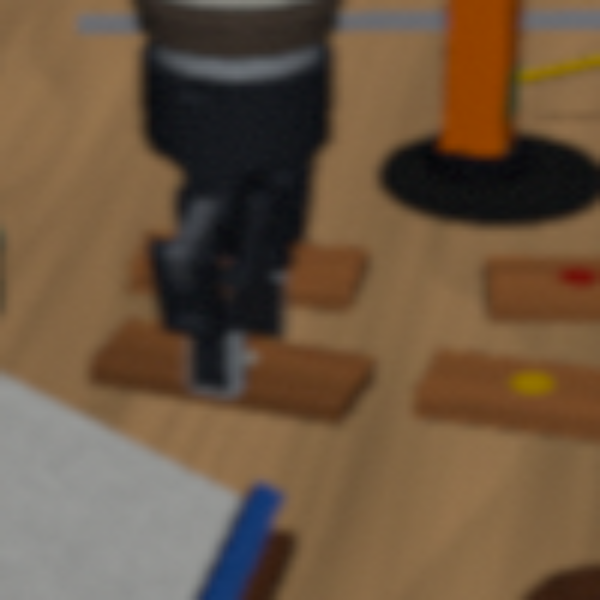

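Emit:
arm_command:
  series:
    - {"tx": 0,"ty": 0,"tz": -20,"ax": 0,"ay": 0,"az": 0,"claw": 0.6}
    - {"tx": 0,"ty": 0,"tz": -60,"ax": 0,"ay": 0,"az": 0,"claw": 0.6}
    - {"tx": 0,"ty": 0,"tz": -100,"ax": 0,"ay": 0,"az": 0,"claw": 0.6}
    - {"tx": 0,"ty": 0,"tz": -140,"ax": 0,"ay": 0,"az": 0,"claw": 0.6}
    - {"tx": 0,"ty": 0,"tz": -180,"ax": 0,"ay": 0,"az": 0,"claw": 0.6}
    - {"tx": 0,"ty": 0,"tz": -200,"ax": 0,"ay": 0,"az": 0,"claw": 0.6}
    - {"tx": 0,"ty": 0,"tz": -200,"ax": 0,"ay": 0,"az": 0,"claw": 0.6}

```text
t: 7.63
tool_pos: [0.5943, -0.1797, 0.2154]
tcp_rot: [-3.141, 0.008, 2.965]
wrist_force: [0.1, 0.2, -0.0]
width: 0.525
```

Run:
```python
from h import *
a=optics.get_image('side');cv2.imwrite("pics/a9.png",a)
st=env.state();print(st['tool_pos'],st['width'],st['wrist_force'])
print(face(59,120,60),face(59,120,12)); move(face(59,120,60),FT)
```

```text
[ 0.59377636 -0.17951512  0.21216262] 0.5237214848243399 [-0.38478702  0.67602027 -1.05513196]
[0.60376119 0.25313531 0.11146152] [0.62772376 0.25179559 0.0698923 ]
shift mm [ 66.7 427.7 100.2] turn deg [ -1.86 -29.7   -6.75]
```

View pics/a9.png

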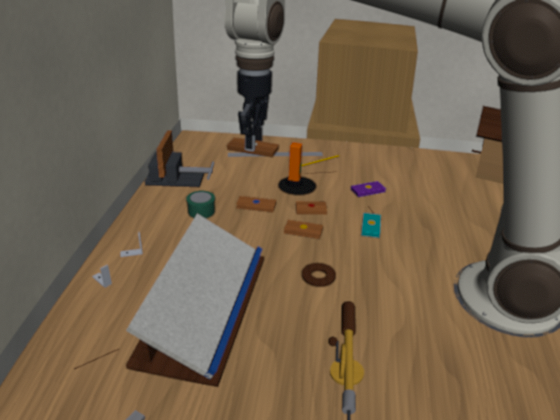

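Emit:
arm_command:
  series:
    - {"tx": 67,"ty": 428,"tz": 0,"ax": -1.9,"ay": -29.7,"az": -6.7,"claw": 0.6}
    - {"tx": 67,"ty": 428,"tz": 0,"ax": -1.9,"ay": -29.7,"az": -6.7,"claw": 0.6}
    - {"tx": 67,"ty": 428,"tz": 0,"ax": -1.9,"ay": -29.7,"az": -6.7,"claw": 0.6}
    - {"tx": 67,"ty": 428,"tz": 0,"ax": -1.9,"ay": -29.7,"az": -6.7,"claw": 0.6}
    - {"tx": 67,"ty": 428,"tz": 0,"ax": -1.9,"ay": -29.7,"az": -6.7,"claw": 0.6}
    - {"tx": 67,"ty": 428,"tz": 0,"ax": -1.9,"ay": -29.7,"az": -6.7,"claw": 0.6}
    - {"tx": 67,"ty": 428,"tz": 0,"ax": -1.9,"ay": -29.7,"az": -6.7,"claw": 0.6}
    - {"tx": 67,"ty": 428,"tz": 0,"ax": -1.9,"ay": -29.7,"az": -6.7,"claw": 0.6}
    - {"tx": 67,"ty": 428,"tz": 0,"ax": -1.9,"ay": -29.7,"az": -6.7,"claw": 0.6}
    - {"tx": 67,"ty": 428,"tz": 0,"ax": -1.9,"ay": -29.7,"az": -6.7,"claw": 0.6}

```text
t: 8.52
tool_pos: [0.6003, 0.2263, 0.2074]
tcp_rot: [3.14, 0.518, 3.085]
wrist_force: [1.6, 0.2, -0.0]
width: 0.526
```

Run:
```python
from h import *
print(env.state()['joints'],env.state()['width']); move(face(59,120,60),FT)
```

```text
[ 0.47042869 -0.16185247 -0.21418162  1.06060749 -0.2506304   0.4683275 ] 0.5261139043234233
shift mm [45.8 26.9 84.3] turn deg [ 0.04 -0.34 -0.05]
```

Emit:
arm_command:
  series:
    - {"tx": 46,"ty": 27,"tz": 20,"ax": 0,"ay": 0,"az": 0,"claw": 0.6}
    - {"tx": 46,"ty": 27,"tz": 50,"ax": 0,"ay": 0,"az": 0,"claw": 0.6}
    - {"tx": 46,"ty": 27,"tz": 84,"ax": 0,"ay": 0,"az": 0,"claw": 0.6}
    - {"tx": 46,"ty": 27,"tz": 84,"ax": 0,"ay": 0,"az": 0,"claw": 0.6}
    - {"tx": 46,"ty": 27,"tz": 84,"ax": 0,"ay": 0,"az": 0,"claw": 0.6}
    - {"tx": 46,"ty": 27,"tz": 84,"ax": 0,"ay": 0,"az": 0,"claw": 0.6}

```text
t: 9.02
tool_pos: [0.6045, 0.2512, 0.1135]
tcp_rot: [3.14, 0.519, 3.084]
wrist_force: [0.1, -0.4, 0.1]
width: 0.52
```

Run:
```python
from h import *
a=optics.get_image('side');cv2.imwrite("pics/b0.png",cv2.resize(a[180:400,100:300],None,fx=2.7,fy=2.7))
b=optics.get_image('top');cv2.imwrite("pics/b0t.png",b); 
move(face(59,120,12),FT)
st=env.state();R=rpy(st['tcp_rot'])
# predicted panel corners with tool-offset hypothesis (panel underside 9.4 ahead of tcp)
for x in(-.055,.055):
  for y in(-.023,.023): print(x,y,np.round((proj('side',st['tool_pos']+R.apply([x,y,-.0046]))[0]-[100,180])*2.7))
```

```text
shift mm [ 3.2  1.4 50.8] turn deg [ 0.13 -0.14 -0.15]
-0.055 -0.023 [215. 268.]
-0.055 0.023 [189. 315.]
0.055 -0.023 [365. 357.]
0.055 0.023 [346. 407.]
```

View pics/b0.png

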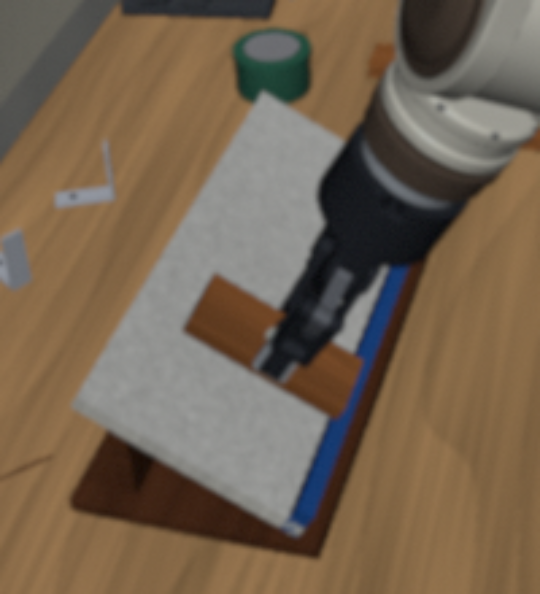

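View pics/b0t.png

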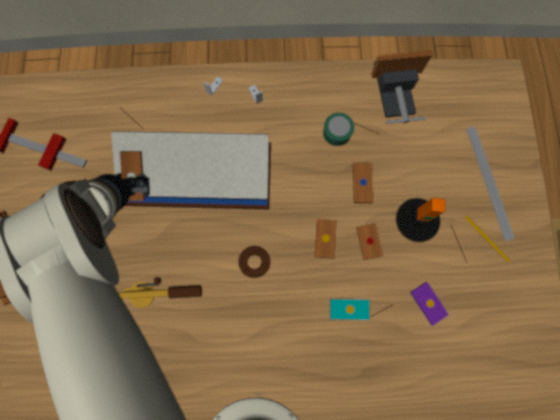

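Emit:
arm_command:
  series:
    - {"tx": 2,"ty": 1,"tz": 20,"ax": 0,"ay": 0,"az": 0,"claw": 0.6}
    - {"tx": 2,"ty": 1,"tz": 35,"ax": 0,"ay": 0,"az": 0,"claw": 0.6}
    - {"tx": 2,"ty": 1,"tz": 45,"ax": 0,"ay": 0,"az": 0,"claw": 0.6}
    - {"tx": 2,"ty": 1,"tz": 50,"ax": 0,"ay": 0,"az": 0,"claw": 0.6}
    - {"tx": 2,"ty": 1,"tz": 50,"ax": 0,"ay": 0,"az": 0,"claw": 0.6}
    - {"tx": 2,"ty": 1,"tz": 50,"ax": 0,"ay": 0,"az": 0,"claw": 0.6}

```text
t: 9.62
tool_pos: [0.628, 0.2512, 0.0701]
tcp_rot: [3.139, 0.52, 3.083]
wrist_force: [-0.0, -0.3, 0.6]
width: 0.525
```

Run:
```python
from h import *
a=optics.get_image('side');cv2.imwrite("pics/b1.png",cv2.resize(a[180:400,100:300],None,fx=2.7,fy=2.7))
move(face(59,120,12),FT)
```

```text
shift mm [0.6 0.4 0.3] turn deg [ 0.11 -0.2  -0.12]
```

View pics/b1.png

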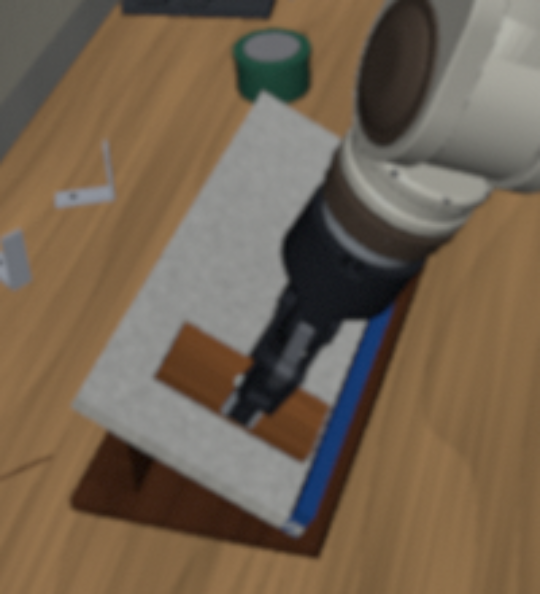

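Emit:
arm_command:
  series:
    - {"tx": 0,"ty": 0,"tz": 0,"ax": 0,"ay": 0,"az": 0,"claw": 0.33}
    - {"tx": 0,"ty": 0,"tz": 0,"ax": 0,"ay": 0,"az": 0,"claw": 0.33}
    - {"tx": 0,"ty": 0,"tz": 0,"ax": 0,"ay": 0,"az": 0,"claw": 0.33}
    - {"tx": 0,"ty": 0,"tz": 0,"ax": 0,"ay": 0,"az": 0,"claw": 0.33}
    - {"tx": 0,"ty": 0,"tz": -30,"ax": 0,"ay": 0,"az": 0,"claw": 0.33}
    - {"tx": 0,"ty": 0,"tz": -70,"ax": 0,"ay": 0,"az": 0,"claw": 0.33}
    - {"tx": 0,"ty": 0,"tz": -110,"ax": 0,"ay": 0,"az": 0,"claw": 0.2}
    - {"tx": 0,"ty": 0,"tz": -150,"ax": 0,"ay": 0,"az": 0,"claw": 0.2}
    - {"tx": 0,"ty": 0,"tz": -150,"ax": 0,"ay": 0,"az": 0,"claw": 0.2}

```text
t: 10.42
tool_pos: [0.5535, 0.2568, 0.2092]
tcp_rot: [3.132, 0.528, 3.081]
wrist_force: [0.6, 1.5, 1.6]
width: 0.803
```

Run:
```python
from h import *
a=optics.get_image('side');cv2.imwrite("pics/b2.png",cv2.resize(a[180:400,100:300],None,fx=2.7,fy=2.7))
b=optics.get_image('top');cv2.imwrite("pics/b2t.png",b); show(b)
```

```text
red 15 [ 0.459  -0.2826  0.014 ] yaw 9.2 [78.9 45.9] [ 458.4 -281.6]
yellow 48 [ 0.4696 -0.1793  0.014 ] yaw -6.7 [87.8 43.6] [ 468.9 -178.2]
blue 27 [ 0.6035 -0.2775  0.014 ] yaw -2.7 [98.1 45.8] [ 601.7 -276. ]
white 51 [0.6405 0.2678 0.014 ] yaw 6.1 [115.9  43.7] [642.7 265.1]
```

View pics/b2.png

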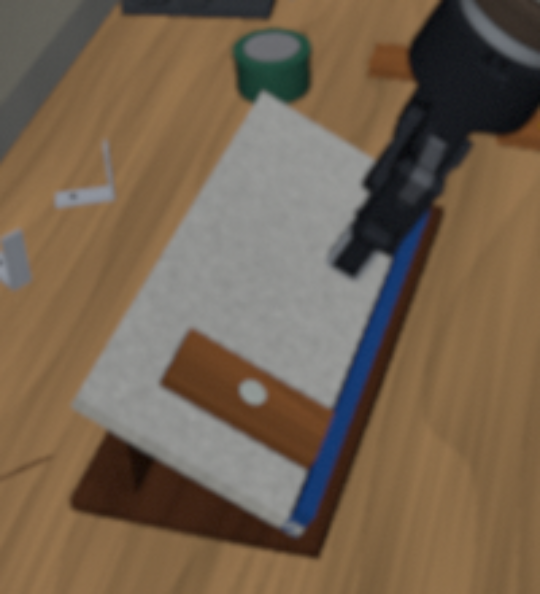

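White lies settled against the lip. Blue is next.

Run:
```python
from h import *
move((.6025,-.277,.2),down(-4))
```

```text
shift mm [ -67.9 -529.4   39.1] turn deg [ 0.47 29.95  0.72]
```

Emit:
arm_command:
  series:
    - {"tx": -68,"ty": -529,"tz": 39,"ax": 0.4,"ay": 30,"az": 0.7,"claw": 0.2}
    - {"tx": -68,"ty": -529,"tz": 39,"ax": 0.4,"ay": 30,"az": 0.7,"claw": 0.2}
    - {"tx": -68,"ty": -529,"tz": 39,"ax": 0.4,"ay": 30,"az": 0.7,"claw": 0.2}
    - {"tx": -68,"ty": -529,"tz": 39,"ax": 0.4,"ay": 30,"az": 0.7,"claw": 0.2}
    - {"tx": -68,"ty": -529,"tz": 39,"ax": 0.4,"ay": 30,"az": 0.7,"claw": 0.2}
    - {"tx": -68,"ty": -529,"tz": 39,"ax": 0.4,"ay": 30,"az": 0.7,"claw": 0.2}
    - {"tx": -68,"ty": -529,"tz": 39,"ax": 0.4,"ay": 30,"az": 0.7,"claw": 0.2}
    - {"tx": -68,"ty": -529,"tz": 39,"ax": 0.4,"ay": 30,"az": 0.7,"claw": 0.2}
    - {"tx": -68,"ty": -529,"tz": 39,"ax": 0.4,"ay": 30,"az": 0.7,"claw": 0.2}
    - {"tx": -68,"ty": -529,"tz": 39,"ax": 0.4,"ay": 30,"az": 0.7,"claw": 0.2}

```text
t: 11.35
tool_pos: [0.5908, -0.1622, 0.1966]
tcp_rot: [-3.141, -0.007, 3.071]
wrist_force: [1.1, 0.5, 0.3]
width: 0.803
```

Run:
```python
from h import *
move((.6025,-.277,.06),down(-4))
```

```text
shift mm [ -20.7 -113.6  136.6] turn deg [-0.06 -0.4  -0.03]
```

Emit:
arm_command:
  series:
    - {"tx": -21,"ty": -114,"tz": 20,"ax": 0,"ay": -0.4,"az": 0,"claw": 0.2}
    - {"tx": -21,"ty": -114,"tz": 20,"ax": 0,"ay": -0.4,"az": 0,"claw": 0.2}
    - {"tx": -21,"ty": -114,"tz": 20,"ax": 0,"ay": -0.4,"az": 0,"claw": 0.2}
    - {"tx": -21,"ty": -114,"tz": 60,"ax": 0,"ay": -0.4,"az": 0,"claw": 0.2}
    - {"tx": -21,"ty": -114,"tz": 100,"ax": 0,"ay": -0.4,"az": 0,"claw": 0.2}
    - {"tx": -21,"ty": -114,"tz": 130,"ax": 0,"ay": -0.4,"az": 0,"claw": 0.2}
    - {"tx": -21,"ty": -114,"tz": 137,"ax": 0,"ay": -0.4,"az": 0,"claw": 0.2}
    - {"tx": -21,"ty": -114,"tz": 137,"ax": 0,"ay": -0.4,"az": 0,"claw": 0.2}

```text
t: 12.02
tool_pos: [0.6016, -0.2745, 0.0577]
tcp_rot: [3.141, -0.004, 3.071]
wrist_force: [0.5, 0.8, 0.7]
width: 0.798
```

Run:
```python
from h import *
a=optics.get_image('side');cv2.imwrite("pics/c0.png",cv2.resize(a[150:270,215:315],None,fx=6,fy=5))
move((.6025,-.277,.0095),down(-4))
st=env.state();print(st['tool_pos'])
for y in(-.034,.034):print(np.round((proj('side',st['tool_pos']+rpy(st['tcp_rot']).apply([0,y,0]))[0]-[215,150])*[6,5]))
```

```text
shift mm [ 0.4 -2.  51.4] turn deg [-0.04  0.02 -0.02]
[ 0.6029942  -0.27496902  0.06089747]
[269. 146.]
[231. 208.]
```

View pics/c0.png

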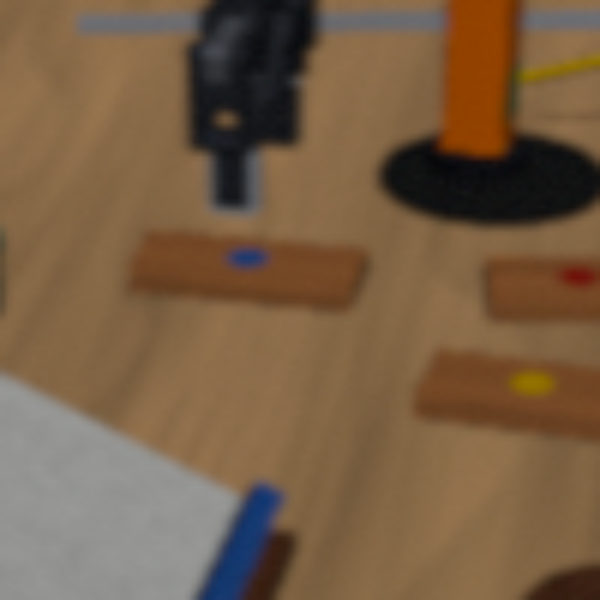

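Emit:
arm_command:
  series:
    - {"tx": 0,"ty": -2,"tz": 25,"ax": 0,"ay": 0,"az": 0,"claw": 0.2}
    - {"tx": 0,"ty": -2,"tz": 42,"ax": 0,"ay": 0,"az": 0,"claw": 0.2}
    - {"tx": 0,"ty": -2,"tz": 51,"ax": 0,"ay": 0,"az": 0,"claw": 0.2}
    - {"tx": 0,"ty": -2,"tz": 51,"ax": 0,"ay": 0,"az": 0,"claw": 0.2}
    - {"tx": 0,"ty": -2,"tz": 51,"ax": 0,"ay": 0,"az": 0,"claw": 0.6}
    - {"tx": 0,"ty": -2,"tz": 51,"ax": 0,"ay": 0,"az": 0,"claw": 0.6}
    - {"tx": 0,"ty": -2,"tz": 51,"ax": 0,"ay": 0,"az": 0,"claw": 0.6}
    - {"tx": 0,"ty": -2,"tz": 51,"ax": 0,"ay": 0,"az": 0,"claw": 0.6}
    - {"tx": 0,"ty": -2,"tz": 51,"ax": 0,"ay": 0,"az": 0,"claw": 0.6}

```text
t: 12.82
tool_pos: [0.6054, -0.2773, 0.0144]
tcp_rot: [-3.139, 0.008, 3.072]
wrist_force: [0.7, 3.1, 9.4]
width: 0.401
```

Emit:
arm_command:
  series:
    - {"tx": 0,"ty": 0,"tz": -20,"ax": 0,"ay": 0,"az": 0,"claw": 0.6}
    - {"tx": 0,"ty": 0,"tz": -60,"ax": 0,"ay": 0,"az": 0,"claw": 0.6}
    - {"tx": 0,"ty": 0,"tz": -100,"ax": 0,"ay": 0,"az": 0,"claw": 0.6}
    - {"tx": 0,"ty": 0,"tz": -140,"ax": 0,"ay": 0,"az": 0,"claw": 0.6}
    - {"tx": 0,"ty": 0,"tz": -180,"ax": 0,"ay": 0,"az": 0,"claw": 0.6}
    - {"tx": 0,"ty": 0,"tz": -200,"ax": 0,"ay": 0,"az": 0,"claw": 0.6}
    - {"tx": 0,"ty": 0,"tz": -200,"ax": 0,"ay": 0,"az": 0,"claw": 0.6}

```text
t: 13.4
tool_pos: [0.6046, -0.2775, 0.2191]
tcp_rot: [-3.136, 0.013, 3.072]
wrist_force: [0.5, 0.2, 0.2]
width: 0.4
```

Run:
```python
from h import *
move(face(54,40,60),FT); print(env.state()['width'])
```

```text
shift mm [ 42.5 449.8 107.2] turn deg [ -0.52 -29.27  -0.7 ]
0.40000683766402195
```

Run:
```python
from h import *
a=optics.get_image('side');cv2.imwrite("pics/c1.png",cv2.resize(a[100:300,130:400],None,fx=2.8,fy=2.8))
b=optics.get_image('top');cv2.imwrite("pics/c1t.png",b); show(b)
```

```text
(no output)
```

View pics/c1.png

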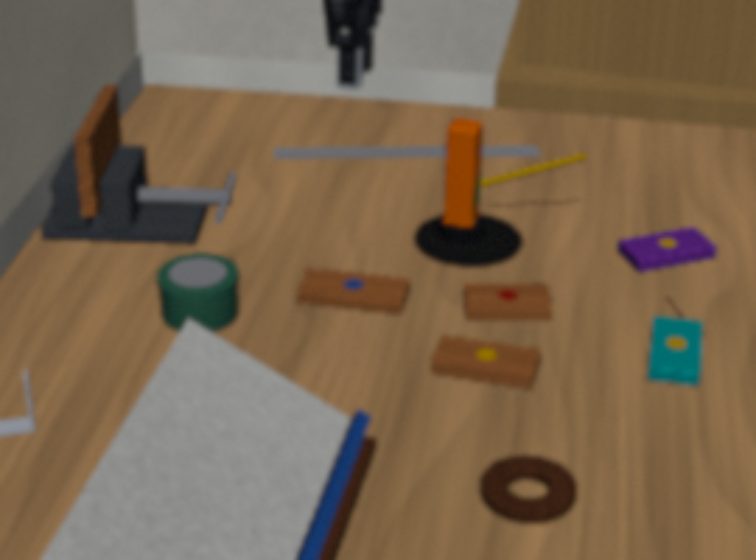

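Run:
```python
from h import *
move((.6025,-.277,.055),down(-4)); move((.6025,-.277,.005),down(-4))
```

```text
shift mm [  2.2   0.5 158.1] turn deg [-0.17  0.35 -0.01]
shift mm [  2.5   0.6 208.1] turn deg [-0.17  0.35 -0.01]
```

Emit:
arm_command:
  series:
    - {"tx": 2,"ty": 0,"tz": 40,"ax": 0,"ay": 0.3,"az": 0,"claw": 0.28}
    - {"tx": 2,"ty": 0,"tz": 80,"ax": 0,"ay": 0.3,"az": 0,"claw": 0.28}
    - {"tx": 2,"ty": 0,"tz": 120,"ax": 0,"ay": 0.3,"az": 0,"claw": 0.28}
    - {"tx": 2,"ty": 0,"tz": 150,"ax": 0,"ay": 0.3,"az": 0,"claw": 0.28}
    - {"tx": 2,"ty": 0,"tz": 170,"ax": 0,"ay": 0.3,"az": 0,"claw": 0.28}
    - {"tx": 2,"ty": 0,"tz": 180,"ax": 0,"ay": 0.3,"az": 0,"claw": 0.28}
    - {"tx": 2,"ty": 0,"tz": 190,"ax": 0,"ay": 0.3,"az": 0,"claw": 0.28}
    - {"tx": 2,"ty": 0,"tz": 200,"ax": 0,"ay": 0.3,"az": 0,"claw": 0.28}
    - {"tx": 2,"ty": 0,"tz": 200,"ax": 0,"ay": 0.3,"az": 0,"claw": 0.28}
    - {"tx": 2,"ty": 0,"tz": 200,"ax": 0,"ay": 0.3,"az": 0,"claw": 0.28}

```text
t: 14.33
tool_pos: [0.6018, -0.2772, 0.0112]
tcp_rot: [-3.14, -0.002, 3.072]
wrist_force: [0.8, -0.4, -0.2]
width: 0.723
```

Run:
```python
from h import *
move((.6025,-.277,.005),down(-4))
a=optics.get_image('side');cv2.imwrite("pics/c2.png",cv2.resize(a[150:270,215:315],None,fx=6,fy=5))
```

```text
shift mm [-0.7  0.2  6.2] turn deg [-0.1  -0.13 -0.01]
```

View pics/c2.png

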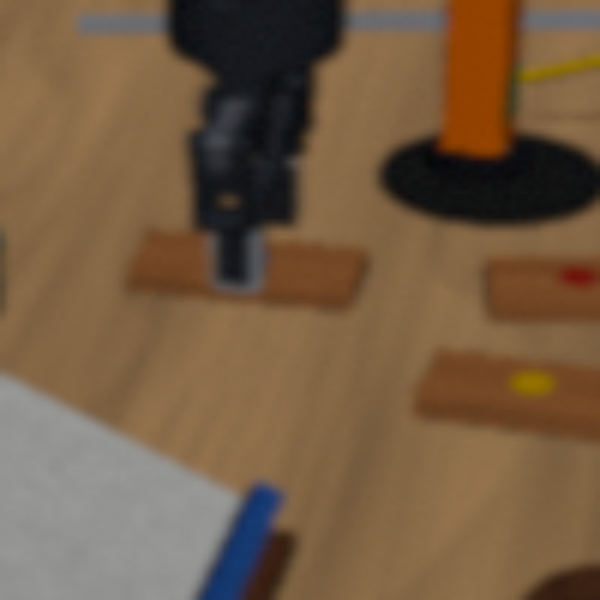

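Close, but not low enough yet. I'll go down 6 mm more, let it settle, then close.

Emit:
arm_command:
  series:
    - {"tx": 0,"ty": 0,"tz": 3,"ax": 0,"ay": 0,"az": 0,"claw": 0.28}
    - {"tx": 0,"ty": 0,"tz": 6,"ax": 0,"ay": 0,"az": 0,"claw": 0.28}
    - {"tx": 0,"ty": 0,"tz": 6,"ax": 0,"ay": 0,"az": 0,"claw": 0.28}
    - {"tx": 0,"ty": 0,"tz": 6,"ax": 0,"ay": 0,"az": 0,"claw": 0.28}
    - {"tx": 0,"ty": 0,"tz": 6,"ax": 0,"ay": 0,"az": 0,"claw": 0.6}
    - {"tx": 0,"ty": 0,"tz": 6,"ax": 0,"ay": 0,"az": 0,"claw": 0.6}
    - {"tx": 0,"ty": 0,"tz": 6,"ax": 0,"ay": 0,"az": 0,"claw": 0.6}
    - {"tx": 0,"ty": 0,"tz": 6,"ax": 0,"ay": 0,"az": 0,"claw": 0.6}

```text
t: 15.05
tool_pos: [0.6018, -0.2772, 0.0052]
tcp_rot: [-3.14, -0.002, 3.072]
wrist_force: [0.4, -0.1, 4.3]
width: 0.524
```

Emit:
arm_command:
  series:
    - {"tx": 0,"ty": 0,"tz": -20,"ax": 0,"ay": 0,"az": 0,"claw": 0.6}
    - {"tx": 0,"ty": 0,"tz": -60,"ax": 0,"ay": 0,"az": 0,"claw": 0.6}
    - {"tx": 0,"ty": 0,"tz": -100,"ax": 0,"ay": 0,"az": 0,"claw": 0.6}
    - {"tx": 0,"ty": 0,"tz": -140,"ax": 0,"ay": 0,"az": 0,"claw": 0.6}
    - {"tx": 0,"ty": 0,"tz": -180,"ax": 0,"ay": 0,"az": 0,"claw": 0.6}
    - {"tx": 0,"ty": 0,"tz": -205,"ax": 0,"ay": 0,"az": 0,"claw": 0.6}
    - {"tx": 0,"ty": 0,"tz": -205,"ax": 0,"ay": 0,"az": 0,"claw": 0.6}

```text
t: 15.63
tool_pos: [0.6035, -0.2774, 0.2167]
tcp_rot: [-3.137, 0.006, 3.072]
wrist_force: [1.4, -0.9, 0.9]
width: 0.526
```

Run:
```python
from h import *
move(face(54,40,60),FT); print(env.state()['width'],env.state()['tool_pos'])
```

```text
shift mm [ 40.6 449.7 105.4] turn deg [ -0.48 -29.68  -0.72]
0.5259418229633495 [ 0.60351018 -0.27739291  0.21672387]
```

Emit:
arm_command:
  series:
    - {"tx": 41,"ty": 450,"tz": 0,"ax": -0.3,"ay": -30,"az": -0.7,"claw": 0.6}
    - {"tx": 41,"ty": 450,"tz": 0,"ax": -0.3,"ay": -30,"az": -0.7,"claw": 0.6}
    - {"tx": 41,"ty": 450,"tz": 0,"ax": -0.3,"ay": -30,"az": -0.7,"claw": 0.6}
    - {"tx": 41,"ty": 450,"tz": 0,"ax": -0.3,"ay": -30,"az": -0.7,"claw": 0.6}
    - {"tx": 41,"ty": 450,"tz": 0,"ax": -0.3,"ay": -30,"az": -0.7,"claw": 0.6}
    - {"tx": 41,"ty": 450,"tz": 0,"ax": -0.3,"ay": -30,"az": -0.7,"claw": 0.6}
    - {"tx": 41,"ty": 450,"tz": 0,"ax": -0.3,"ay": -30,"az": -0.7,"claw": 0.6}
    - {"tx": 41,"ty": 450,"tz": 0,"ax": -0.3,"ay": -30,"az": -0.7,"claw": 0.6}
    - {"tx": 41,"ty": 450,"tz": 0,"ax": -0.3,"ay": -30,"az": -0.7,"claw": 0.6}
    - {"tx": 41,"ty": 450,"tz": 0,"ax": -0.3,"ay": -30,"az": -0.7,"claw": 0.6}

```text
t: 16.47
tool_pos: [0.5939, 0.0973, 0.2096]
tcp_rot: [3.141, 0.522, 3.084]
wrist_force: [1.7, 0.4, -0.1]
width: 0.526
```

Run:
```python
from h import *
move(face(54,40,40),FT); print(env.state()['width'],env.state()['tool_pos'])
```

```text
shift mm [ 53.   76.1 105.6] turn deg [-0.01 -0.11 -0.08]
0.5262335884953826 [0.59394022 0.09726147 0.20959146]
```

Emit:
arm_command:
  series:
    - {"tx": 53,"ty": 76,"tz": 0,"ax": 0,"ay": 0,"az": 0,"claw": 0.6}
    - {"tx": 53,"ty": 76,"tz": 0,"ax": 0,"ay": 0,"az": 0,"claw": 0.6}
    - {"tx": 53,"ty": 76,"tz": 40,"ax": 0,"ay": 0,"az": 0,"claw": 0.6}
    - {"tx": 53,"ty": 76,"tz": 80,"ax": 0,"ay": 0,"az": 0,"claw": 0.6}
    - {"tx": 53,"ty": 76,"tz": 105,"ax": 0,"ay": 0,"az": 0,"claw": 0.6}
    - {"tx": 53,"ty": 76,"tz": 105,"ax": 0,"ay": 0,"az": 0,"claw": 0.6}
    - {"tx": 53,"ty": 76,"tz": 105,"ax": 0,"ay": 0,"az": 0,"claw": 0.6}
    - {"tx": 53,"ty": 76,"tz": 105,"ax": 0,"ay": 0,"az": 0,"claw": 0.6}

```text
t: 17.13
tool_pos: [0.6055, 0.171, 0.0935]
tcp_rot: [3.141, 0.522, 3.084]
wrist_force: [0.5, -0.8, 0.5]
width: 0.522
```

Run:
```python
from h import *
a=optics.get_image('side');cv2.imwrite("pics/c3.png",cv2.resize(a[180:400,100:300],None,fx=2.7,fy=2.7))
move(face(54,40,9),FT); print(env.state()['width'],env.state()['tool_pos'])
```

```text
shift mm [ 2.2  1.7 32.9] turn deg [ 0.03 -0.03 -0.11]
0.5326530878321546 [0.60587398 0.17115904 0.09437743]
```

View pics/c3.png

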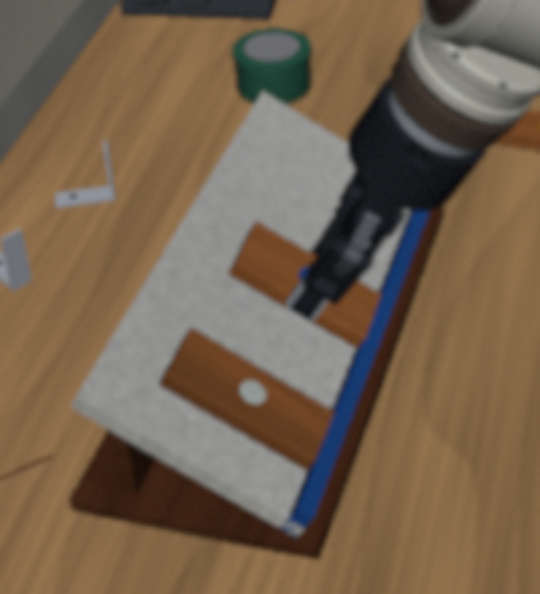

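Emit:
arm_command:
  series:
    - {"tx": 2,"ty": 1,"tz": 15,"ax": 0,"ay": 0,"az": 0,"claw": 0.6}
    - {"tx": 2,"ty": 1,"tz": 25,"ax": 0,"ay": 0,"az": 0,"claw": 0.6}
    - {"tx": 2,"ty": 1,"tz": 32,"ax": 0,"ay": 0,"az": 0,"claw": 0.6}
    - {"tx": 2,"ty": 1,"tz": 32,"ax": 0,"ay": 0,"az": 0,"claw": 0.6}
    - {"tx": 2,"ty": 1,"tz": 32,"ax": 0,"ay": 0,"az": 0,"claw": 0.6}
    - {"tx": 2,"ty": 1,"tz": 32,"ax": 0,"ay": 0,"az": 0,"claw": 0.6}

```text
t: 17.68
tool_pos: [0.6198, 0.1712, 0.0641]
tcp_rot: [3.141, 0.521, 3.084]
wrist_force: [0.2, 0.2, -0.1]
width: 0.524
```

Emit:
arm_command:
  series:
    - {"tx": 0,"ty": 0,"tz": 0,"ax": 0,"ay": 0,"az": 0,"claw": 0.33}
    - {"tx": 0,"ty": 0,"tz": 0,"ax": 0,"ay": 0,"az": 0,"claw": 0.33}
    - {"tx": 0,"ty": 0,"tz": 0,"ax": 0,"ay": 0,"az": 0,"claw": 0.33}
    - {"tx": 0,"ty": 0,"tz": 0,"ax": 0,"ay": 0,"az": 0,"claw": 0.33}
    - {"tx": 0,"ty": 0,"tz": -30,"ax": 0,"ay": 0,"az": 0,"claw": 0.33}
    - {"tx": 0,"ty": 0,"tz": -70,"ax": 0,"ay": 0,"az": 0,"claw": 0.33}
    - {"tx": 0,"ty": 0,"tz": -110,"ax": 0,"ay": 0,"az": 0,"claw": 0.28}
    - {"tx": 0,"ty": 0,"tz": -150,"ax": 0,"ay": 0,"az": 0,"claw": 0.28}
    - {"tx": 0,"ty": 0,"tz": -150,"ax": 0,"ay": 0,"az": 0,"claw": 0.28}

```text
t: 18.43
tool_pos: [0.5453, 0.1766, 0.203]
tcp_rot: [3.135, 0.531, 3.082]
wrist_force: [1.4, -0.6, 1.2]
width: 0.72
```

Run:
```python
from h import *
a=optics.get_image('side');cv2.imwrite("pics/c4.png",cv2.resize(a[180:400,100:370],None,fx=2.5,fy=2.5))
b=optics.get_image('top');cv2.imwrite("pics/c4t.png",b); show(b)
move((.4695,-.179,.2),down(-6.5))
```

```text
red 12 [ 0.46   -0.2826  0.014 ] yaw 8.5 [78.4 46. ] [ 458.7 -282. ]
yellow 49 [ 0.4698 -0.179   0.014 ] yaw -5.8 [88.3 44.5] [ 468.9 -178.2]
blue 34 [0.6314 0.1828 0.014 ] yaw 4.7 [106.9  43.2] [633.4 181.2]
white 52 [0.6404 0.2676 0.014 ] yaw 5.6 [116.3  43.5] [643.  265.3]
red 154 [0.7109 0.4977 0.014 ] yaw -19.8 [94.5 35.5] [712.1 497.7]
shift mm [  46.1 -358.7  -31.9] turn deg [ 0.99 30.06  3.16]
```

View pics/c4.png

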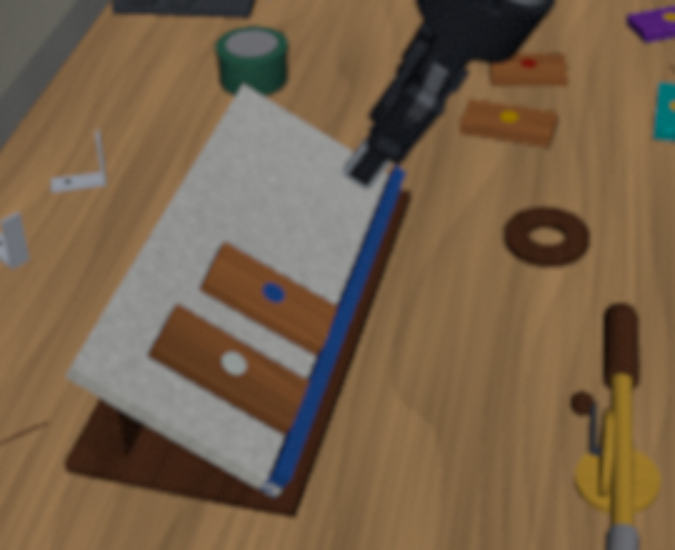

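Emit:
arm_command:
  series:
    - {"tx": 46,"ty": -359,"tz": -32,"ax": 1,"ay": 30,"az": 2.9,"claw": 0.28}
    - {"tx": 46,"ty": -359,"tz": -32,"ax": 1,"ay": 30,"az": 2.9,"claw": 0.28}
    - {"tx": 46,"ty": -359,"tz": -32,"ax": 1,"ay": 30,"az": 2.9,"claw": 0.28}
    - {"tx": 46,"ty": -359,"tz": -32,"ax": 1,"ay": 30,"az": 2.9,"claw": 0.28}
    - {"tx": 46,"ty": -359,"tz": -32,"ax": 1,"ay": 30,"az": 2.9,"claw": 0.28}
    - {"tx": 46,"ty": -359,"tz": -32,"ax": 1,"ay": 30,"az": 2.9,"claw": 0.28}
    - {"tx": 46,"ty": -359,"tz": -32,"ax": 1,"ay": 30,"az": 2.9,"claw": 0.28}
    - {"tx": 46,"ty": -359,"tz": -32,"ax": 1,"ay": 30,"az": 2.9,"claw": 0.28}
    - {"tx": 46,"ty": -359,"tz": -32,"ax": 1,"ay": 30,"az": 2.9,"claw": 0.28}
    - {"tx": 46,"ty": -359,"tz": -32,"ax": 1,"ay": 30,"az": 2.9,"claw": 0.28}

```text
t: 19.37
tool_pos: [0.4675, -0.1843, 0.1964]
tcp_rot: [-3.138, -0.005, 3.027]
wrist_force: [0.8, 0.5, -0.9]
width: 0.719
```

Run:
```python
from h import *
a=optics.get_image('side');cv2.imwrite("pics/d0.png",cv2.resize(a[150:270,215:345],None,fx=5,fy=5))
move((.4697,-.179,.06),down(-6.0))
```

```text
shift mm [ -2.    3.9 136.5] turn deg [-0.17 -0.31 -0.55]
```

View pics/d0.png

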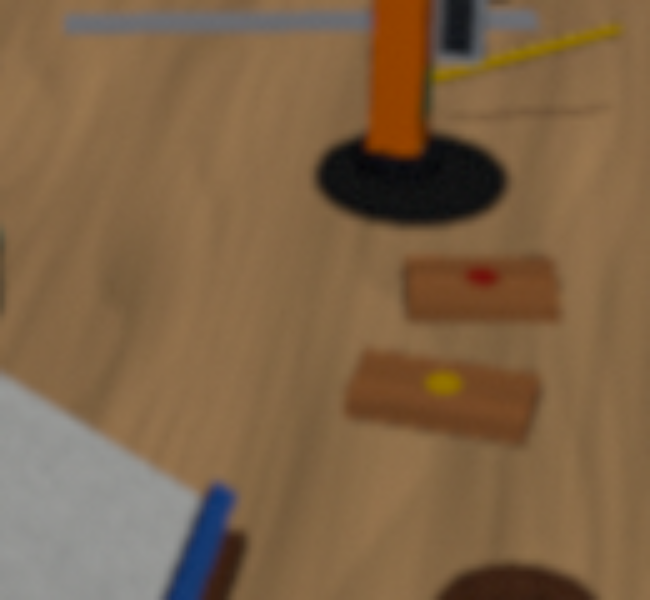

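Emit:
arm_command:
  series:
    - {"tx": -2,"ty": 4,"tz": 40,"ax": 0,"ay": -0.3,"az": -0.5,"claw": 0.28}
    - {"tx": -2,"ty": 4,"tz": 80,"ax": 0,"ay": -0.3,"az": -0.5,"claw": 0.28}
    - {"tx": -2,"ty": 4,"tz": 120,"ax": 0,"ay": -0.3,"az": -0.5,"claw": 0.28}
    - {"tx": -2,"ty": 4,"tz": 150,"ax": 0,"ay": -0.3,"az": -0.5,"claw": 0.28}
    - {"tx": -2,"ty": 4,"tz": 170,"ax": 0,"ay": -0.3,"az": -0.5,"claw": 0.28}
    - {"tx": -2,"ty": 4,"tz": 180,"ax": 0,"ay": -0.3,"az": -0.5,"claw": 0.28}
    - {"tx": -2,"ty": 4,"tz": 185,"ax": 0,"ay": -0.3,"az": -0.5,"claw": 0.28}
    - {"tx": -2,"ty": 4,"tz": 185,"ax": 0,"ay": -0.3,"az": -0.5,"claw": 0.28}
    - {"tx": -2,"ty": 4,"tz": 185,"ax": 0,"ay": -0.3,"az": -0.5,"claw": 0.28}
    - {"tx": -2,"ty": 4,"tz": 185,"ax": 0,"ay": -0.3,"az": -0.5,"claw": 0.28}

```text
t: 20.25
tool_pos: [0.4718, -0.1768, 0.0148]
tcp_rot: [-3.138, 0.005, 3.041]
wrist_force: [0.6, -0.6, 1.7]
width: 0.718
```

Run:
```python
from h import *
a=optics.get_image('side');cv2.imwrite("pics/d1.png",cv2.resize(a[150:270,215:345],None,fx=5,fy=5))
move((.4697,-.179,.005),down(-6.0))
```

```text
shift mm [ 1.9 -2.3  9.8] turn deg [-0.23  0.27  0.22]
```

View pics/d1.png

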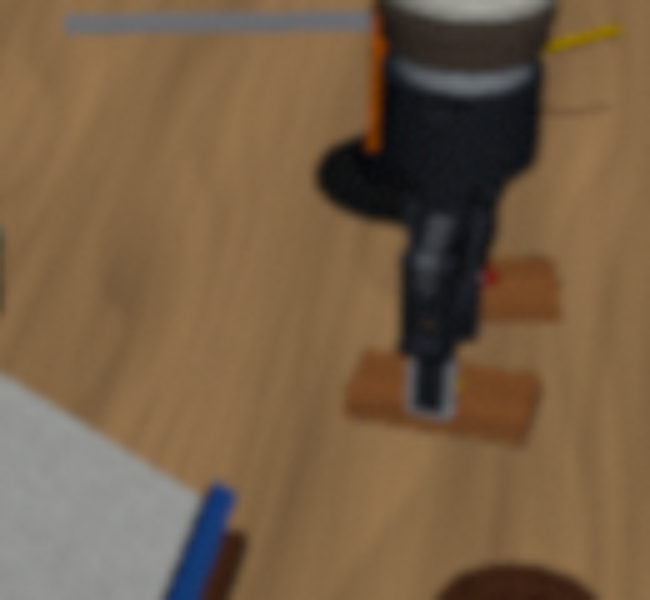

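Emit:
arm_command:
  series:
    - {"tx": 2,"ty": -2,"tz": 4,"ax": 0,"ay": 0.2,"az": 0,"claw": 0.28}
    - {"tx": 2,"ty": -2,"tz": 8,"ax": 0,"ay": 0.2,"az": 0,"claw": 0.28}
    - {"tx": 2,"ty": -2,"tz": 10,"ax": 0,"ay": 0.2,"az": 0,"claw": 0.28}
    - {"tx": 2,"ty": -2,"tz": 10,"ax": 0,"ay": 0.2,"az": 0,"claw": 0.28}
    - {"tx": 2,"ty": -2,"tz": 10,"ax": 0,"ay": 0.2,"az": 0,"claw": 0.28}
    - {"tx": 2,"ty": -2,"tz": 10,"ax": 0,"ay": 0.2,"az": 0,"claw": 0.6}
    - {"tx": 2,"ty": -2,"tz": 10,"ax": 0,"ay": 0.2,"az": 0,"claw": 0.6}
    - {"tx": 2,"ty": -2,"tz": 10,"ax": 0,"ay": 0.2,"az": 0,"claw": 0.6}
    - {"tx": 2,"ty": -2,"tz": 10,"ax": 0,"ay": 0.2,"az": 0,"claw": 0.6}

```text
t: 21.05
tool_pos: [0.4688, -0.1785, 0.0035]
tcp_rot: [-3.138, -0.001, 3.041]
wrist_force: [0.2, 0.3, 2.4]
width: 0.53
```

Emit:
arm_command:
  series:
    - {"tx": 0,"ty": 0,"tz": -20,"ax": 0,"ay": 0,"az": 0,"claw": 0.6}
    - {"tx": 0,"ty": 0,"tz": -60,"ax": 0,"ay": 0,"az": 0,"claw": 0.6}
    - {"tx": 0,"ty": 0,"tz": -100,"ax": 0,"ay": 0,"az": 0,"claw": 0.6}
    - {"tx": 0,"ty": 0,"tz": -140,"ax": 0,"ay": 0,"az": 0,"claw": 0.6}
    - {"tx": 0,"ty": 0,"tz": -180,"ax": 0,"ay": 0,"az": 0,"claw": 0.6}
    - {"tx": 0,"ty": 0,"tz": -205,"ax": 0,"ay": 0,"az": 0,"claw": 0.6}
    - {"tx": 0,"ty": 0,"tz": -205,"ax": 0,"ay": 0,"az": 0,"claw": 0.6}

```text
t: 21.63
tool_pos: [0.4705, -0.1783, 0.2143]
tcp_rot: [-3.136, 0.007, 3.041]
wrist_force: [1.1, -0.3, 0.8]
width: 0.526
```

Run:
```python
from h import *
move(face(49,-40,60),FT); print(env.state()['width'],env.state()['tool_pos'])
```

```text
shift mm [-86.9 283.1 106.8] turn deg [ -1.   -29.61  -2.44]
0.5263704047604183 [ 0.4705114  -0.17832015  0.2142983 ]
```

Emit:
arm_command:
  series:
    - {"tx": -87,"ty": 283,"tz": 0,"ax": -0.7,"ay": -30,"az": -2.4,"claw": 0.6}
    - {"tx": -87,"ty": 283,"tz": 0,"ax": -0.7,"ay": -30,"az": -2.4,"claw": 0.6}
    - {"tx": -87,"ty": 283,"tz": 0,"ax": -0.7,"ay": -30,"az": -2.4,"claw": 0.6}
    - {"tx": -87,"ty": 283,"tz": 0,"ax": -0.7,"ay": -30,"az": -2.4,"claw": 0.6}
    - {"tx": -87,"ty": 283,"tz": 0,"ax": -0.7,"ay": -30,"az": -2.4,"claw": 0.6}
    - {"tx": -87,"ty": 283,"tz": 0,"ax": -0.7,"ay": -30,"az": -2.4,"claw": 0.6}
    - {"tx": -87,"ty": 283,"tz": 0,"ax": -0.7,"ay": -30,"az": -2.4,"claw": 0.6}
    - {"tx": -87,"ty": 283,"tz": 50,"ax": -0.7,"ay": -30,"az": -2.4,"claw": 0.6}
    - {"tx": -87,"ty": 283,"tz": 100,"ax": -0.7,"ay": -30,"az": -2.4,"claw": 0.6}
    - {"tx": -87,"ty": 283,"tz": 107,"ax": -0.7,"ay": -30,"az": -2.4,"claw": 0.6}

```text
t: 22.47
tool_pos: [0.5815, 0.0956, 0.0943]
tcp_rot: [-3.137, 0.517, 3.088]
wrist_force: [0.2, -0.1, -1.9]
width: 0.531
```

Emit:
arm_command:
  series:
    - {"tx": 0,"ty": 0,"tz": 0,"ax": 0,"ay": 0,"az": 0,"claw": 0.6}
    - {"tx": 0,"ty": 0,"tz": 0,"ax": 0,"ay": 0,"az": 0,"claw": 0.6}

```text
t: 22.63
tool_pos: [0.5829, 0.0945, 0.0987]
tcp_rot: [-3.138, 0.52, 3.086]
wrist_force: [0.3, 0.4, 0.0]
width: 0.527
```

Run:
```python
from h import *
a=optics.get_image('side');cv2.imwrite("pics/d2.png",cv2.resize(a[180:400,100:370],None,fx=2.5,fy=2.5))
move(face(49,-40,8),FT); print(env.state()['width'],env.state()['tool_pos'])
```

```text
shift mm [-4.2 -0.5 48.6] turn deg [-0.18 -0.01 -0.04]
0.5289890393515566 [0.58426815 0.09462789 0.10138893]
```

View pics/d2.png

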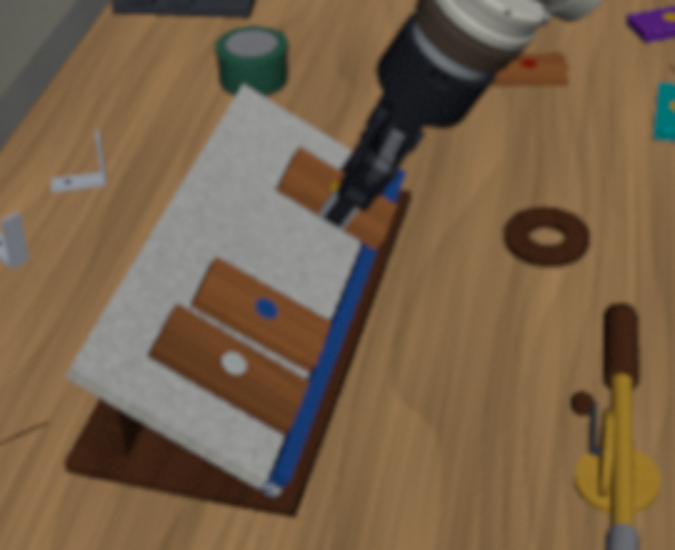

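Emit:
arm_command:
  series:
    - {"tx": -4,"ty": 0,"tz": 20,"ax": 0,"ay": 0,"az": 0,"claw": 0.6}
    - {"tx": -4,"ty": 0,"tz": 38,"ax": 0,"ay": 0,"az": 0,"claw": 0.6}
    - {"tx": -4,"ty": 0,"tz": 48,"ax": 0,"ay": 0,"az": 0,"claw": 0.6}
    - {"tx": -4,"ty": 0,"tz": 48,"ax": 0,"ay": 0,"az": 0,"claw": 0.6}
    - {"tx": -4,"ty": 0,"tz": 48,"ax": 0,"ay": 0,"az": 0,"claw": 0.6}
    - {"tx": -4,"ty": 0,"tz": 48,"ax": 0,"ay": 0,"az": 0,"claw": 0.6}

```text
t: 23.18
tool_pos: [0.6118, 0.093, 0.0624]
tcp_rot: [-3.139, 0.524, 3.085]
wrist_force: [0.1, -0.1, 0.3]
width: 0.528
```

Run:
```python
from h import *
move(face(49,-40,8),FT)
```

```text
shift mm [ 0.2 -0.6  1.1] turn deg [-0.17  0.04 -0.06]
```

Emit:
arm_command:
  series:
    - {"tx": 0,"ty": 0,"tz": 1,"ax": 0,"ay": 0,"az": 0,"claw": 0.6}
    - {"tx": 0,"ty": 0,"tz": 1,"ax": 0,"ay": 0,"az": 0,"claw": 0.33}
    - {"tx": 0,"ty": 0,"tz": 1,"ax": 0,"ay": 0,"az": 0,"claw": 0.33}
    - {"tx": 0,"ty": 0,"tz": 1,"ax": 0,"ay": 0,"az": 0,"claw": 0.33}
    - {"tx": 0,"ty": 0,"tz": 1,"ax": 0,"ay": 0,"az": 0,"claw": 0.33}
    - {"tx": 0,"ty": 0,"tz": -30,"ax": 0,"ay": 0,"az": 0,"claw": 0.33}
    - {"tx": 0,"ty": 0,"tz": -70,"ax": 0,"ay": 0,"az": 0,"claw": 0.33}
    - {"tx": 0,"ty": 0,"tz": -110,"ax": 0,"ay": 0,"az": 0,"claw": 0.28}
    - {"tx": 0,"ty": 0,"tz": -150,"ax": 0,"ay": 0,"az": 0,"claw": 0.28}
    - {"tx": 0,"ty": 0,"tz": -150,"ax": 0,"ay": 0,"az": 0,"claw": 0.28}

```text
t: 24.02
tool_pos: [0.5368, 0.0984, 0.1998]
tcp_rot: [3.141, 0.533, 3.084]
wrist_force: [1.8, 0.6, 1.2]
width: 0.72
```

Run:
```python
from h import *
a=optics.get_image('side');cv2.imwrite("pics/d3.png",cv2.resize(a[180:400,100:370],None,fx=2.5,fy=2.5))
b=optics.get_image('top');cv2.imwrite("pics/d3t.png",b); show(b)
move((.459,-.2825,.2),down(9))
```

```text
red 13 [ 0.4588 -0.2824  0.014 ] yaw 8.7 [78.4 46.1] [ 458.5 -281.7]
yellow 48 [0.6204 0.0993 0.014 ] yaw 0.5 [91.1 41.6] [623.4  97.6]
blue 31 [0.6323 0.2014 0.014 ] yaw 5.5 [104.1  43.6] [635.6 200.4]
white 51 [0.6405 0.2678 0.014 ] yaw 5.3 [113.7  43.5] [641.8 265.3]
shift mm [  45.3 -384.4  -33.5] turn deg [ -3.3   30.05 -11.98]
```

View pics/d3.png

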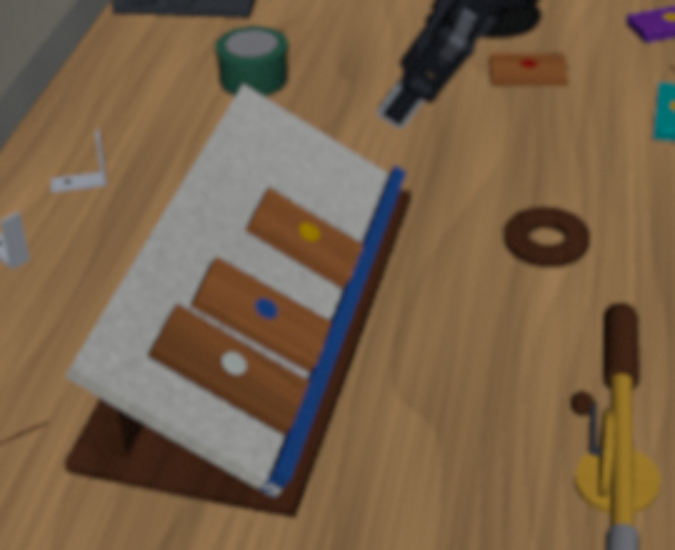

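View pics/d3t.png

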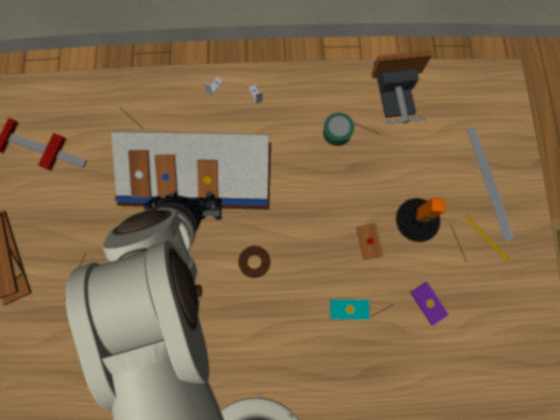

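Emit:
arm_command:
  series:
    - {"tx": 45,"ty": -384,"tz": -34,"ax": -3.3,"ay": 30,"az": -12,"claw": 0.28}
    - {"tx": 45,"ty": -384,"tz": -34,"ax": -3.3,"ay": 30,"az": -12,"claw": 0.28}
    - {"tx": 45,"ty": -384,"tz": -34,"ax": -3.3,"ay": 30,"az": -12,"claw": 0.28}
    - {"tx": 45,"ty": -384,"tz": -34,"ax": -3.3,"ay": 30,"az": -12,"claw": 0.28}
    - {"tx": 45,"ty": -384,"tz": -34,"ax": -3.3,"ay": 30,"az": -12,"claw": 0.28}
    - {"tx": 45,"ty": -384,"tz": -34,"ax": -3.3,"ay": 30,"az": -12,"claw": 0.28}
    - {"tx": 45,"ty": -384,"tz": -34,"ax": -3.3,"ay": 30,"az": -12,"claw": 0.28}
    - {"tx": 45,"ty": -384,"tz": -34,"ax": -3.3,"ay": 30,"az": -12,"claw": 0.28}
    - {"tx": 45,"ty": -384,"tz": -34,"ax": -3.3,"ay": 30,"az": -12,"claw": 0.28}
    - {"tx": 45,"ty": -384,"tz": -34,"ax": -3.3,"ay": 30,"az": -12,"claw": 0.28}

```text
t: 24.95
tool_pos: [0.4568, -0.2869, 0.1963]
tcp_rot: [3.141, -0.006, -2.988]
wrist_force: [0.2, -0.0, -0.4]
width: 0.722
```

Emit:
arm_command:
  series:
    - {"tx": 0,"ty": 0,"tz": 0,"ax": 0,"ay": 0,"az": 0,"claw": 0.28}
    - {"tx": 0,"ty": 0,"tz": 0,"ax": 0,"ay": 0,"az": 0,"claw": 0.28}

```text
t: 25.12
tool_pos: [0.458, -0.2829, 0.1969]
tcp_rot: [3.14, -0.005, -2.987]
wrist_force: [0.4, 0.7, -0.7]
width: 0.721
```

Run:
```python
from h import *
move((.459,-.2825,.015),down(9))
```

```text
shift mm [-2.000e+00 -1.000e-01  1.819e+02] turn deg [ 0.08 -0.3  -0.13]
```

Emit:
arm_command:
  series:
    - {"tx": -1,"ty": 0,"tz": 40,"ax": 0,"ay": -0.3,"az": 0,"claw": 0.28}
    - {"tx": -1,"ty": 0,"tz": 80,"ax": 0,"ay": -0.3,"az": 0,"claw": 0.28}
    - {"tx": -1,"ty": 0,"tz": 120,"ax": 0,"ay": -0.3,"az": 0,"claw": 0.28}
    - {"tx": -1,"ty": 0,"tz": 150,"ax": 0,"ay": -0.3,"az": 0,"claw": 0.28}
    - {"tx": -1,"ty": 0,"tz": 170,"ax": 0,"ay": -0.3,"az": 0,"claw": 0.28}
    - {"tx": -1,"ty": 0,"tz": 180,"ax": 0,"ay": -0.3,"az": 0,"claw": 0.28}
    - {"tx": -1,"ty": 0,"tz": 182,"ax": 0,"ay": -0.3,"az": 0,"claw": 0.28}
    - {"tx": -1,"ty": 0,"tz": 182,"ax": 0,"ay": -0.3,"az": 0,"claw": 0.28}
    - {"tx": -1,"ty": 0,"tz": 182,"ax": 0,"ay": -0.3,"az": 0,"claw": 0.28}
    - {"tx": -1,"ty": 0,"tz": 182,"ax": 0,"ay": -0.3,"az": 0,"claw": 0.28}

```text
t: 25.95
tool_pos: [0.4599, -0.2828, 0.0183]
tcp_rot: [-3.139, 0.004, -2.984]
wrist_force: [0.3, -0.1, -1.0]
width: 0.725
```

Run:
```python
from h import *
a=optics.get_image('side');cv2.imwrite("pics/e1.png",cv2.resize(a[150:270,215:345],None,fx=5,fy=5))
move((.459,-.2825,.005),down(9.0))
```

```text
shift mm [ 0.7  0.5 13.2] turn deg [-0.13  0.21 -0.  ]
```

View pics/e1.png

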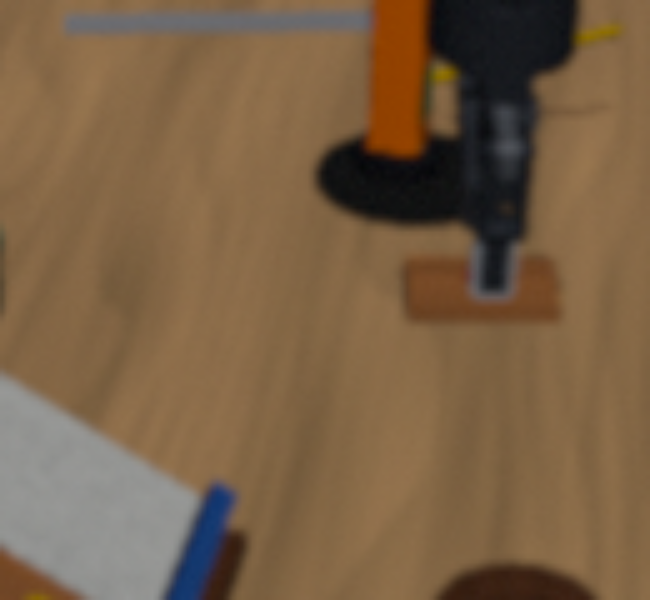

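Emit:
arm_command:
  series:
    - {"tx": 1,"ty": 0,"tz": 6,"ax": 0,"ay": 0.2,"az": 0,"claw": 0.28}
    - {"tx": 1,"ty": 0,"tz": 10,"ax": 0,"ay": 0.2,"az": 0,"claw": 0.28}
    - {"tx": 1,"ty": 0,"tz": 13,"ax": 0,"ay": 0.2,"az": 0,"claw": 0.28}
    - {"tx": 1,"ty": 0,"tz": 13,"ax": 0,"ay": 0.2,"az": 0,"claw": 0.28}
    - {"tx": 1,"ty": 0,"tz": 13,"ax": 0,"ay": 0.2,"az": 0,"claw": 0.28}
    - {"tx": 1,"ty": 0,"tz": 13,"ax": 0,"ay": 0.2,"az": 0,"claw": 0.6}
    - {"tx": 1,"ty": 0,"tz": 13,"ax": 0,"ay": 0.2,"az": 0,"claw": 0.6}
    - {"tx": 1,"ty": 0,"tz": 13,"ax": 0,"ay": 0.2,"az": 0,"claw": 0.6}
    - {"tx": 1,"ty": 0,"tz": 13,"ax": 0,"ay": 0.2,"az": 0,"claw": 0.6}

```text
t: 26.75
tool_pos: [0.458, -0.2828, 0.0038]
tcp_rot: [-3.141, -0.001, -2.985]
wrist_force: [-0.1, 0.2, 1.7]
width: 0.53
```

Emit:
arm_command:
  series:
    - {"tx": 0,"ty": 0,"tz": -20,"ax": 0,"ay": 0,"az": 0,"claw": 0.6}
    - {"tx": 0,"ty": 0,"tz": -60,"ax": 0,"ay": 0,"az": 0,"claw": 0.6}
    - {"tx": 0,"ty": 0,"tz": -100,"ax": 0,"ay": 0,"az": 0,"claw": 0.6}
    - {"tx": 0,"ty": 0,"tz": -140,"ax": 0,"ay": 0,"az": 0,"claw": 0.6}
    - {"tx": 0,"ty": 0,"tz": -180,"ax": 0,"ay": 0,"az": 0,"claw": 0.6}
    - {"tx": 0,"ty": 0,"tz": -205,"ax": 0,"ay": 0,"az": 0,"claw": 0.6}
    - {"tx": 0,"ty": 0,"tz": -205,"ax": 0,"ay": 0,"az": 0,"claw": 0.6}

```text
t: 27.33
tool_pos: [0.4596, -0.2834, 0.2149]
tcp_rot: [-3.135, 0.005, -2.985]
wrist_force: [1.6, -0.3, -0.6]
width: 0.531
```

Run:
```python
from h import *
move(face(44,-115,60),FT); print(env.state()['width'],env.state()['tool_pos'])
```

```text
shift mm [-163.3  281.1  110. ] turn deg [  2.88 -29.58  11.99]
0.5308518276225335 [ 0.4596355  -0.28337135  0.21487635]
```

Emit:
arm_command:
  series:
    - {"tx": -163,"ty": 281,"tz": 0,"ax": 3.2,"ay": -29.9,"az": 12,"claw": 0.6}
    - {"tx": -163,"ty": 281,"tz": 0,"ax": 3.2,"ay": -29.9,"az": 12,"claw": 0.6}
    - {"tx": -163,"ty": 281,"tz": 0,"ax": 3.2,"ay": -29.9,"az": 12,"claw": 0.6}
    - {"tx": -163,"ty": 281,"tz": 0,"ax": 3.2,"ay": -29.9,"az": 12,"claw": 0.6}
    - {"tx": -163,"ty": 281,"tz": 0,"ax": 3.2,"ay": -29.9,"az": 12,"claw": 0.6}
    - {"tx": -163,"ty": 281,"tz": 0,"ax": 3.2,"ay": -29.9,"az": 12,"claw": 0.6}
    - {"tx": -163,"ty": 281,"tz": 0,"ax": 3.2,"ay": -29.9,"az": 12,"claw": 0.6}
    - {"tx": -163,"ty": 281,"tz": 0,"ax": 3.2,"ay": -29.9,"az": 12,"claw": 0.6}
    - {"tx": -163,"ty": 281,"tz": 50,"ax": 3.2,"ay": -29.9,"az": 12,"claw": 0.6}
    - {"tx": -163,"ty": 281,"tz": 80,"ax": 3.2,"ay": -29.9,"az": 12,"claw": 0.6}

```text
t: 28.17
tool_pos: [0.5763, 0.023, 0.1286]
tcp_rot: [-3.141, 0.526, 3.088]
wrist_force: [-0.3, -0.1, -2.9]
width: 0.529
```

Emit:
arm_command:
  series:
    - {"tx": 0,"ty": 0,"tz": 0,"ax": 0,"ay": 0,"az": 0,"claw": 0.6}
    - {"tx": 0,"ty": 0,"tz": 0,"ax": 0,"ay": 0,"az": 0,"claw": 0.6}
    - {"tx": 0,"ty": 0,"tz": 0,"ax": 0,"ay": 0,"az": 0,"claw": 0.6}

```text
t: 28.42
tool_pos: [0.576, 0.0201, 0.1306]
tcp_rot: [-3.141, 0.525, 3.084]
wrist_force: [-0.3, -0.2, 0.7]
width: 0.524
```

Run:
```python
from h import *
a=optics.get_image('side');cv2.imwrite("pics/e2.png",cv2.resize(a[180:400,100:370],None,fx=2.5,fy=2.5))
move(face(44,-115,8),FT); print(env.state()['width'],env.state()['tool_pos'])
```

```text
shift mm [13.1 -0.7 76.5] turn deg [-0.08  0.16 -0.12]
0.5271436080939917 [0.57659202 0.02005472 0.13165278]
```

View pics/e2.png

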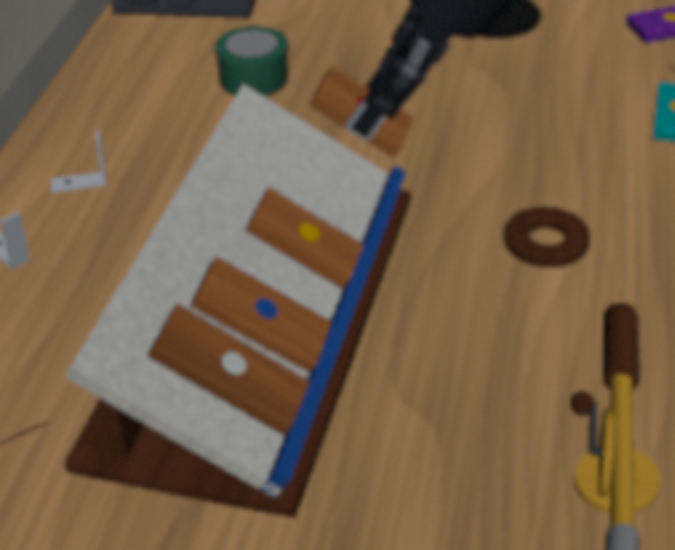

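Emit:
arm_command:
  series:
    - {"tx": 13,"ty": -1,"tz": 25,"ax": 0,"ay": 0,"az": 0,"claw": 0.6}
    - {"tx": 13,"ty": -1,"tz": 45,"ax": 0,"ay": 0,"az": 0,"claw": 0.6}
    - {"tx": 13,"ty": -1,"tz": 62,"ax": 0,"ay": 0,"az": 0,"claw": 0.6}
    - {"tx": 13,"ty": -1,"tz": 70,"ax": 0,"ay": 0,"az": 0,"claw": 0.6}
    - {"tx": 13,"ty": -1,"tz": 76,"ax": 0,"ay": 0,"az": 0,"claw": 0.6}
    - {"tx": 13,"ty": -1,"tz": 76,"ax": 0,"ay": 0,"az": 0,"claw": 0.6}
    - {"tx": 13,"ty": -1,"tz": 76,"ax": 0,"ay": 0,"az": 0,"claw": 0.6}
    - {"tx": 13,"ty": -1,"tz": 76,"ax": 0,"ay": 0,"az": 0,"claw": 0.6}

```text
t: 29.13
tool_pos: [0.6023, 0.0178, 0.0574]
tcp_rot: [-3.141, 0.524, 3.084]
wrist_force: [-0.6, -0.3, -0.0]
width: 0.527
```

Run:
```python
from h import *
move(face(44,-115,8),FT)
```

```text
shift mm [-1.9  0.1 -0.6] turn deg [-0.08  0.03 -0.08]
```

Emit:
arm_command:
  series:
    - {"tx": -1,"ty": 0,"tz": 0,"ax": 0,"ay": 0,"az": 0,"claw": 0.6}
    - {"tx": -1,"ty": 0,"tz": 0,"ax": 0,"ay": 0,"az": 0,"claw": 0.33}
    - {"tx": -1,"ty": 0,"tz": 0,"ax": 0,"ay": 0,"az": 0,"claw": 0.33}
    - {"tx": -1,"ty": 0,"tz": 0,"ax": 0,"ay": 0,"az": 0,"claw": 0.33}
    - {"tx": -1,"ty": 0,"tz": 0,"ax": 0,"ay": 0,"az": 0,"claw": 0.33}
    - {"tx": -1,"ty": 0,"tz": -30,"ax": 0,"ay": 0,"az": 0,"claw": 0.33}
    - {"tx": -1,"ty": 0,"tz": -70,"ax": 0,"ay": 0,"az": 0,"claw": 0.33}
    - {"tx": -1,"ty": 0,"tz": -110,"ax": 0,"ay": 0,"az": 0,"claw": 0.28}
    - {"tx": -1,"ty": 0,"tz": -150,"ax": 0,"ay": 0,"az": 0,"claw": 0.28}
    - {"tx": -1,"ty": 0,"tz": -190,"ax": 0,"ay": 0,"az": 0,"claw": 0.28}

```text
t: 29.97
tool_pos: [0.5065, 0.0233, 0.2225]
tcp_rot: [-3.141, 0.523, 3.084]
wrist_force: [1.6, -0.1, 0.7]
width: 0.719
```

```bash
cat >> h.py <<'E'
def dots(n,img,lo=0,hi=9999):
    """dot centroids inside the stand's outline"""
    hsv=cv2.cvtColor(img,cv2.COLOR_BGR2HSV).astype(int);H,S,V=[hsv[...,i] for i in range(3)]
    w=np.zeros(H.shape,np.uint8);P=proj(n,np.array([face(a,b,14) for a,b in((5,178),(5,-178),(145,-178),(145,178))]));cv2.fillPoly(w,[P.astype(np.int32)],1);w=w>0
    ced=((H<=14)|(H>175))&(S>145)
    ced=cv2.morphologyEx((ced&w).astype(np.uint8),cv2.MORPH_CLOSE,np.ones((11,11)))>0
    ced=cv2.erode(ced.astype(np.uint8),np.ones((7,7)))>0
    r={}
    for k,m in (('red',((H>172)|(H<4))&(S>200)),('yellow',(H>19)&(H<35)&(S>170)),('blue',(H>95)&(H<125)&(S>90)),('white',(S<90)&(V>100))):
        b=blobs(m&ced,8)
        if b: b=max(b,key=lambda q:q[1]); r[k]=(b[0],b[1])
    return r
E
python3 - <<'E'
from h import *
a=optics.get_image('side');cv2.imwrite("pics/e3.png",cv2.resize(a[180:400,100:370],None,fx=2.5,fy=2.5))
b=optics.get_image('top');cv2.imwrite("pics/e3t.png",b)
d,e=dots('top',b),dots('side',a)
print(env.state()['tool_pos'])
for k in d:
    o,v=ray('top',d[k][0]); n=RF.apply([0,0,1]); s=np.dot(face(0,0,14)-o,n)/np.dot(v,n); p=o+v*s
    print(k,d[k],'top/plane',np.round(RF.inv().apply(p-O)*1000,1),end=' ')
    if k in e:
        X,g=two(d[k][0],e[k][0]); print('2view',np.round(RF.inv().apply(X-O)*1000,1),round(g*1000,1),e[k][1])
    else: print()
E
```

```text
[0.50826117 0.02363442 0.22904287]
red (array([239.93333333, 182.73333333]), np.int32(15)) top/plane [  39.2 -117.5   14. ] 2view [  39.9 -117.2   11.2] 2.6 12
yellow (array([206.95918367, 179.71428571]), np.int32(49)) top/plane [ 44.7 -41.6  14. ] 2view [ 44.8 -41.2  11.9] 1.2 46
blue (array([165.21428571, 176.5       ]), np.int32(28)) top/plane [50.4 55.  14. ] 2view [50.6 55.7 11.6] 1.5 43
white (array([152.71627907, 175.85581395]), np.int32(215)) top/plane [51.4 84.2 14. ] 2view [ 67.5  54.2 114.4] 15.3 161
```

View pics/e3.png

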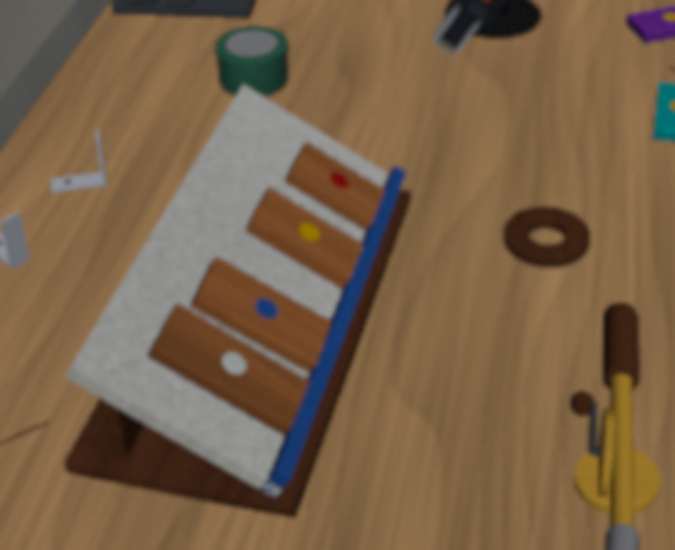

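View pics/e3t.png

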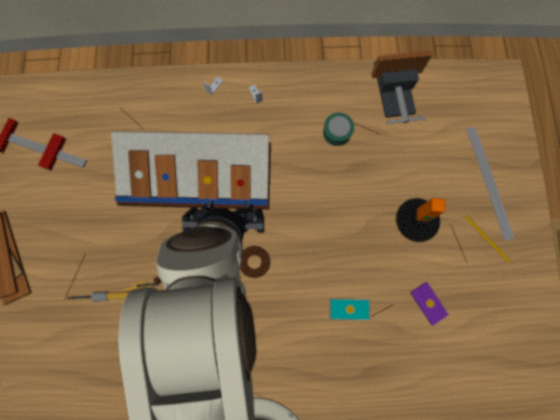

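Run:
```python
from h import *
b=cv2.imread('pics/e3t.png');a=cv2.imread('pics/side0.png')
h=cv2.cvtColor(b,cv2.COLOR_BGR2HSV).astype(int);H,S,V=[h[...,i] for i in range(3)]
o=(H>5)&(H<20)&(S>220);w=np.zeros(o.shape,bool);w[180:240,400:460]=1
print(np.unique(V[o&w]//15*15,return_counts=True))
for th in(150,165,175):
    c=max(cv2.findContours((o&w&(V>th)).astype(np.uint8),cv2.RETR_EXTERNAL,cv2.CHAIN_APPROX_NONE)[0],key=cv2.contourArea)
    P=np.array([onz('top',p[0],.124)[:2] for p in c],np.float32)*1000
    r=cv2.minAreaRect(P);print(th,r,len(c))
    print(cv2.minAreaRect(c))
# side: orange column
h=cv2.cvtColor(a,cv2.COLOR_BGR2HSV).astype(int);H,S,V=[h[...,i] for i in range(3)]
o=(H>5)&(H<22)&(S>220)&(V>90);o[:, :270]=0;o[:,325:]=0;o[200:]=0
bl=max(blobs(o,50),key=lambda q:q[1]);ys,xs=np.nonzero(bl[2]);print('side col',bl[0],bl[1],xs.min(),xs.max(),ys.min(),ys.max())
for X in ((.515,-.414,.124),(.515,-.414,.018),(.500,-.399,.124),(.53,-.399,.124),(.5,-.429,.124),(.53,-.429,.124)): print(X,proj('side',X)[0].round(1),proj('top',X)[0].round(1))
cv2.imwrite('pics/f0.png',np.hstack([cv2.resize(b[190:250,390:460],None,fx=7,fy=7),cv2.resize(a[135:195,260:330],None,fx=4,fy=7)]))
n=RF.apply([0,0,1])
for uv in((138.8,174.6),):
    oo,v=ray('top',uv);s=np.dot(face(0,0,14)-oo,n)/np.dot(v,n);print('white',RF.inv().apply(oo+v*s-O)*1000)
```

```text
(array([ 45,  60,  75,  90, 105, 120, 135, 150, 165, 180, 195]), array([  1,   3,  14,  45,  56, 111,  15,   3,  32,  45,  75]))
150 ((516.1974487304688, -413.6679382324219), (26.549007415771484, 27.891517639160156), 83.21369171142578) 43
((438.0, 204.5), (13.0, 12.0), 90.0)
165 ((516.2898559570312, -413.68511962890625), (26.5367431640625, 27.703903198242188), 83.21369171142578) 43
((438.0, 204.5), (13.0, 12.0), 90.0)
175 ((515.7804565429688, -414.7552185058594), (24.268537521362305, 26.28049087524414), 83.53461456298828) 40
((438.5, 205.0), (12.0, 11.0), 90.0)
side col [294.65608466 161.62698413] 378 288 300 143 180
(0.515, -0.414, 0.124) [297.3 143.4] [438.2 205.1]
(0.515, -0.414, 0.018) [295.8 177.9] [422.4 215.2]
(0.5, -0.399, 0.124) [302.3 146.1] [432.2 212.2]
(0.53, -0.399, 0.124) [291.2 145.2] [430.7 198.6]
(0.5, -0.429, 0.124) [303.3 141.6] [445.7 211.7]
(0.53, -0.429, 0.124) [292.4 140.8] [444.1 198.2]
white [ 53.74302085 116.7283943   14.        ]
```

View pics/f0.png

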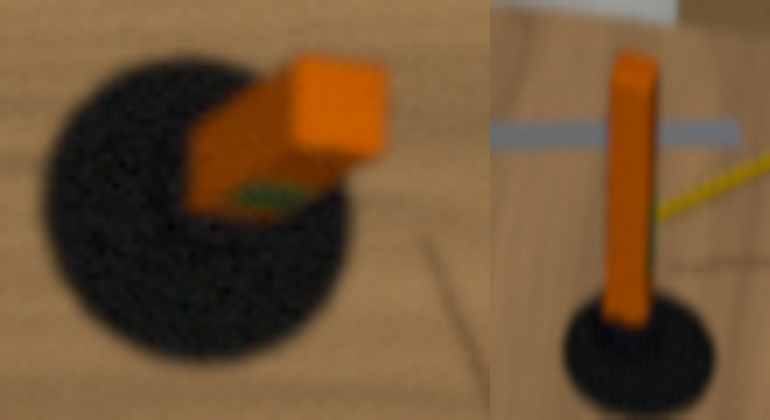

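Run:
```python
from h import *
print(onz('top',(417.1,220.6),.018),onz('top',(429.5,221),.018))
move((.517,-.4135,.24),down(-3))
```

```text
[ 0.5023008  -0.39982163  0.018     ] [ 0.50028011 -0.42989759  0.018     ]
shift mm [ -34.8 -435.9    7.4] turn deg [-3.000e-02  3.053e+01 -2.900e-01]
```

Emit:
arm_command:
  series:
    - {"tx": -35,"ty": -436,"tz": 0,"ax": 0,"ay": 30,"az": 0,"claw": 0.1}
    - {"tx": -35,"ty": -436,"tz": 0,"ax": 0,"ay": 30,"az": 0,"claw": 0.1}
    - {"tx": -35,"ty": -436,"tz": 0,"ax": 0,"ay": 30,"az": 0,"claw": 0.1}
    - {"tx": -35,"ty": -436,"tz": 0,"ax": 0,"ay": 30,"az": 0,"claw": 0.1}
    - {"tx": -35,"ty": -436,"tz": 0,"ax": 0,"ay": 30,"az": 0,"claw": 0.1}
    - {"tx": -35,"ty": -436,"tz": 0,"ax": 0,"ay": 30,"az": 0,"claw": 0.1}
    - {"tx": -35,"ty": -436,"tz": 0,"ax": 0,"ay": 30,"az": 0,"claw": 0.1}
    - {"tx": -35,"ty": -436,"tz": 0,"ax": 0,"ay": 30,"az": 0,"claw": 0.1}
    - {"tx": -35,"ty": -436,"tz": 0,"ax": 0,"ay": 30,"az": 0,"claw": 0.1}
    - {"tx": -35,"ty": -436,"tz": 0,"ax": 0,"ay": 30,"az": 0,"claw": 0.1}

```text
t: 30.9
tool_pos: [0.5125, -0.3824, 0.2368]
tcp_rot: [-3.141, -0.001, 3.084]
wrist_force: [1.8, -0.1, 0.7]
width: 0.899
```

Run:
```python
from h import *
move((.5163,-.4145,.18),down(-3.5))
```

```text
shift mm [ -5.7 -31.8  56.9] turn deg [-0.03 -0.08  0.2 ]
```

Emit:
arm_command:
  series:
    - {"tx": -6,"ty": -32,"tz": 0,"ax": 0,"ay": 0,"az": 0,"claw": 0.05}
    - {"tx": -6,"ty": -32,"tz": 20,"ax": 0,"ay": 0,"az": 0,"claw": 0.05}
    - {"tx": -6,"ty": -32,"tz": 50,"ax": 0,"ay": 0,"az": 0,"claw": 0.05}
    - {"tx": -6,"ty": -32,"tz": 57,"ax": 0,"ay": 0,"az": 0,"claw": 0.05}
    - {"tx": -6,"ty": -32,"tz": 57,"ax": 0,"ay": 0,"az": 0,"claw": 0.05}
    - {"tx": -6,"ty": -32,"tz": 57,"ax": 0,"ay": 0,"az": 0,"claw": 0.05}

```text
t: 31.4
tool_pos: [0.5168, -0.412, 0.181]
tcp_rot: [-3.141, -0.002, 3.084]
wrist_force: [-0.4, 0.4, 1.2]
width: 0.947
```

Run:
```python
from h import *
a=optics.get_image('side');cv2.imwrite("pics/g0.png",cv2.resize(a[80:200,230:360],None,fx=5,fy=5))
b=optics.get_image('top');cv2.imwrite("pics/g0t.png",cv2.resize(b[150:270,360:490],None,fx=5,fy=5))
move((.5163,-.4145,.078),down(-3.5))
```

```text
shift mm [  1.1  -2.  104.6] turn deg [-0.13  0.05  0.24]
```

View pics/g0.png

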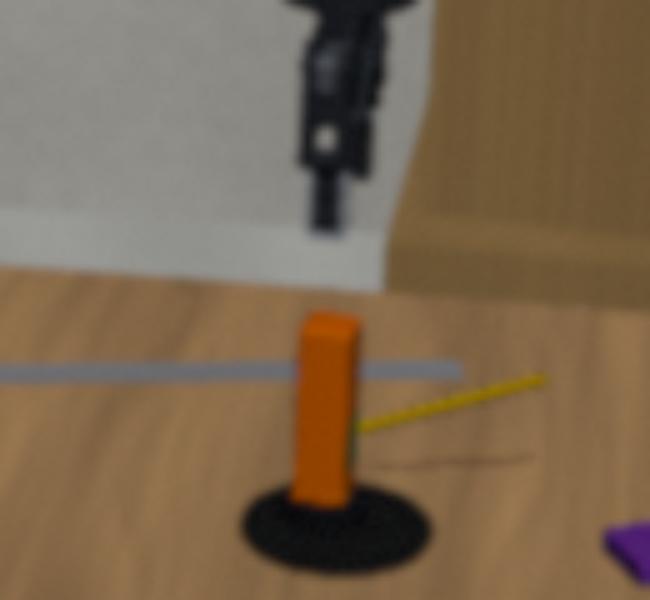

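View pics/g0t.png

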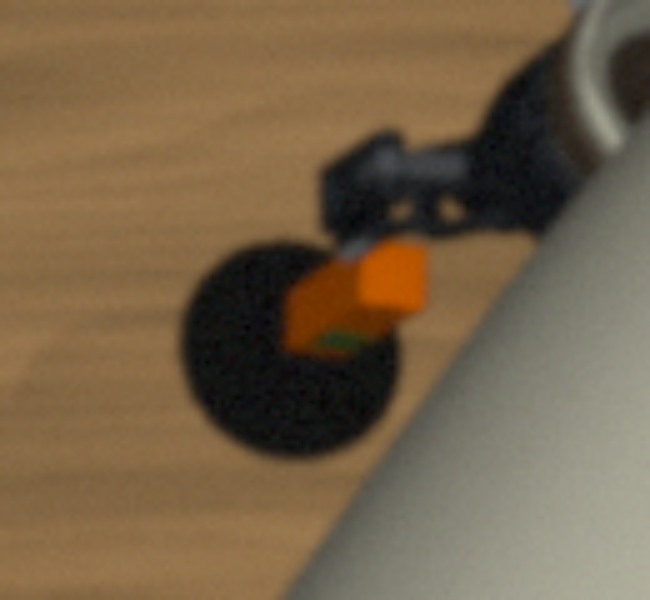

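Emit:
arm_command:
  series:
    - {"tx": 1,"ty": -2,"tz": 25,"ax": 0,"ay": 0,"az": 0,"claw": 0.05}
    - {"tx": 1,"ty": -2,"tz": 50,"ax": 0,"ay": 0,"az": 0,"claw": 0.05}
    - {"tx": 1,"ty": -2,"tz": 75,"ax": 0,"ay": 0,"az": 0,"claw": 0.05}
    - {"tx": 1,"ty": -2,"tz": 95,"ax": 0,"ay": 0,"az": 0,"claw": 0.05}
    - {"tx": 1,"ty": -2,"tz": 104,"ax": 0,"ay": 0,"az": 0,"claw": 0.05}
    - {"tx": 1,"ty": -2,"tz": 104,"ax": 0,"ay": 0,"az": 0,"claw": 0.05}
    - {"tx": 1,"ty": -2,"tz": 104,"ax": 0,"ay": 0,"az": 0,"claw": 0.05}

```text
t: 32.08
tool_pos: [0.5161, -0.4146, 0.078]
tcp_rot: [-3.14, -0.0, 3.084]
wrist_force: [0.8, -0.3, 0.7]
width: 0.951
```

Run:
```python
from h import *
a=optics.get_image('side');cv2.imwrite("pics/g1.png",cv2.resize(a[80:200,230:360],None,fx=5,fy=5))
move((.5163,-.4145,.078),down(-3.5))
```

```text
shift mm [0.2 0.4 0.7] turn deg [-0.13  0.05  0.22]
```

View pics/g1.png

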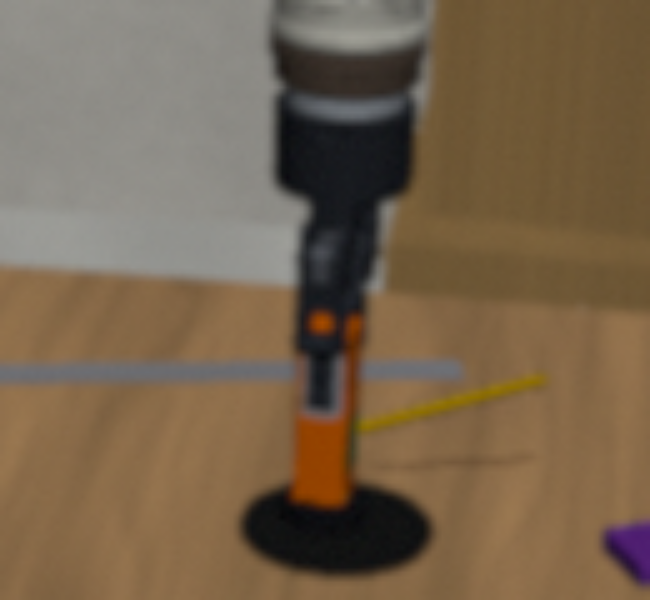

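Emit:
arm_command:
  series:
    - {"tx": 0,"ty": 0,"tz": 0,"ax": 0,"ay": 0,"az": 0,"claw": 0.8}
    - {"tx": 0,"ty": 0,"tz": 0,"ax": 0,"ay": 0,"az": 0,"claw": 0.8}
    - {"tx": 0,"ty": 0,"tz": 0,"ax": 0,"ay": 0,"az": 0,"claw": 0.8}
    - {"tx": 0,"ty": 0,"tz": 0,"ax": 0,"ay": 0,"az": 0,"claw": 0.8}
    - {"tx": 0,"ty": 0,"tz": 0,"ax": 0,"ay": 0,"az": 0,"claw": 0.8}
    - {"tx": 0,"ty": 0,"tz": 0,"ax": 0,"ay": 0,"az": 0,"claw": 0.8}
    - {"tx": 0,"ty": 0,"tz": 0,"ax": 0,"ay": 0,"az": 0,"claw": 0.8}
    - {"tx": 0,"ty": 0,"tz": 0,"ax": 0,"ay": 0,"az": 0,"claw": 0.8}
  grip_force: 60

```text
t: 32.8
tool_pos: [0.5157, -0.4146, 0.077]
tcp_rot: [-3.14, -0.001, 3.084]
wrist_force: [-2.3, 1.4, 5.4]
width: 0.354
```

Emit:
arm_command:
  series:
    - {"tx": 0,"ty": 0,"tz": -10,"ax": 0,"ay": 0,"az": 0,"claw": 0.8}
    - {"tx": 0,"ty": 0,"tz": -40,"ax": 0,"ay": 0,"az": 0,"claw": 0.8}
    - {"tx": 0,"ty": 0,"tz": -80,"ax": 0,"ay": 0,"az": 0,"claw": 0.8}
    - {"tx": 0,"ty": 0,"tz": -120,"ax": 0,"ay": 0,"az": 0,"claw": 0.8}
    - {"tx": 0,"ty": 0,"tz": -160,"ax": 0,"ay": 0,"az": 0,"claw": 0.8}
    - {"tx": 0,"ty": 0,"tz": -200,"ax": 0,"ay": 0,"az": 0,"claw": 0.8}
    - {"tx": 0,"ty": 0,"tz": -240,"ax": 0,"ay": 0,"az": 0,"claw": 0.8}
    - {"tx": 0,"ty": 0,"tz": -240,"ax": 0,"ay": 0,"az": 0,"claw": 0.8}
    - {"tx": 0,"ty": 0,"tz": -240,"ax": 0,"ay": 0,"az": 0,"claw": 0.8}

```text
t: 33.55
tool_pos: [0.5167, -0.4148, 0.3197]
tcp_rot: [-3.138, 0.004, 3.084]
wrist_force: [1.1, -0.2, -2.0]
width: 0.353
```

Run:
```python
from h import *
a=optics.get_image('side');cv2.imwrite("pics/g2.png",cv2.resize(a[0:200,200:400],None,fx=3,fy=3))
st=env.state();print(st['tool_pos'],st['joints'])
# reader origin 74 ahead of TCP (tcp .078 - pad .004); window at +74
T=face(40,-117.5,14+70+74);print(T);move(T,FT)
```

```text
[ 0.51637393 -0.41453572  0.31673889] [-6.75926357e-01  4.56583915e-01  7.98314942e-01  1.91191814e+00
 -1.18641453e-03 -6.18501427e-01]
[0.52515116 0.0196594  0.18683201]
shift mm [ 16.1 434.2 129.3] turn deg [ -0.1  -30.01  -0.07]
```

View pics/g2.png

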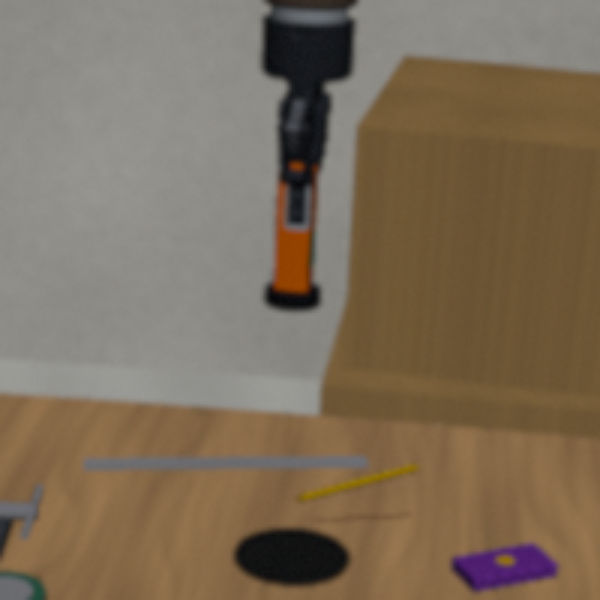

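Emit:
arm_command:
  series:
    - {"tx": 16,"ty": 434,"tz": 0,"ax": 0,"ay": -30,"az": 0,"claw": 0.8}
    - {"tx": 16,"ty": 434,"tz": 0,"ax": 0,"ay": -30,"az": 0,"claw": 0.8}
    - {"tx": 16,"ty": 434,"tz": 0,"ax": 0,"ay": -30,"az": 0,"claw": 0.8}
    - {"tx": 16,"ty": 434,"tz": 0,"ax": 0,"ay": -30,"az": 0,"claw": 0.8}
    - {"tx": 16,"ty": 434,"tz": 0,"ax": 0,"ay": -30,"az": 0,"claw": 0.8}
    - {"tx": 16,"ty": 434,"tz": 0,"ax": 0,"ay": -30,"az": 0,"claw": 0.8}
    - {"tx": 16,"ty": 434,"tz": 0,"ax": 0,"ay": -30,"az": 0,"claw": 0.8}
    - {"tx": 16,"ty": 434,"tz": 0,"ax": 0,"ay": -30,"az": 0,"claw": 0.8}
    - {"tx": 16,"ty": 434,"tz": 0,"ax": 0,"ay": -30,"az": 0,"claw": 0.8}
    - {"tx": 16,"ty": 434,"tz": 0,"ax": 0,"ay": -30,"az": 0,"claw": 0.8}

```text
t: 34.43
tool_pos: [0.5221, -0.0731, 0.3143]
tcp_rot: [-3.141, 0.519, 3.083]
wrist_force: [1.0, 0.1, -1.5]
width: 0.35
```

Emit:
arm_command:
  series:
    - {"tx": 0,"ty": 0,"tz": 0,"ax": 0,"ay": 0,"az": 0,"claw": 0.8}
    - {"tx": 0,"ty": 0,"tz": 0,"ax": 0,"ay": 0,"az": 0,"claw": 0.8}
    - {"tx": 0,"ty": 0,"tz": 0,"ax": 0,"ay": 0,"az": 0,"claw": 0.8}

```text
t: 34.68
tool_pos: [0.5233, -0.0743, 0.3152]
tcp_rot: [-3.141, 0.519, 3.086]
wrist_force: [-0.1, -0.5, -1.7]
width: 0.347
```

Run:
```python
from h import *
st=env.state();print(st['tool_pos'],st['joints'])
T=face(40,-117.5,14+70+74);print(T);move(T,FT)
# re-measure dots from both
b=optics.get_image('top');a=optics.get_image('side');d,e=dots('top',b),dots('side',a)
n=RF.apply([0,0,1])
for nm,D in(('top',d),('side',e)):
  for k in D:
    o,v=ray(nm,D[k][0]);s=np.dot(face(0,0,14)-o,n)/np.dot(v,n);print(nm,k,np.round(RF.inv().apply(o+v*s-O)*1000,1),D[k][1])
cv2.imwrite("pics/i0.png",a);cv2.imwrite("pics/i0t.png",b)
# pad
h=cv2.cvtColor(b,cv2.COLOR_BGR2HSV).astype(int);k=(h[...,2]<45)&(h[...,1]<120);k[:180]=0;k[:,:385]=0;k[260:]=0
for c,A,_ in blobs(k,300): print('pad',c,A,onz('top',c,.004))
```

```text
[ 0.52326356 -0.07434867  0.31516189] [-0.17152898 -0.44659993 -0.22706355  1.27385171  0.05659159 -0.10050361]
[0.52515116 0.0196594  0.18683201]
shift mm [ 66.6  94.  109.7] turn deg [-0.04 -0.25 -0.  ]
top red [  40.1 -117.4   14. ] 17
top yellow [ 44.5 -41.6  14. ] 49
top blue [50.4 55.  14. ] 28
top white [51.5 84.1 14. ] 210
side red [  41.5 -113.5   14. ] 13
side yellow [ 45.8 -38.6  14. ] 46
side blue [51.7 58.4 14. ] 41
side white [ 43.5 -67.4  14. ] 161
pad [417.55446293 219.58018154] 1322 [ 0.5073331  -0.40592088  0.004     ]
```

View pics/i0.png

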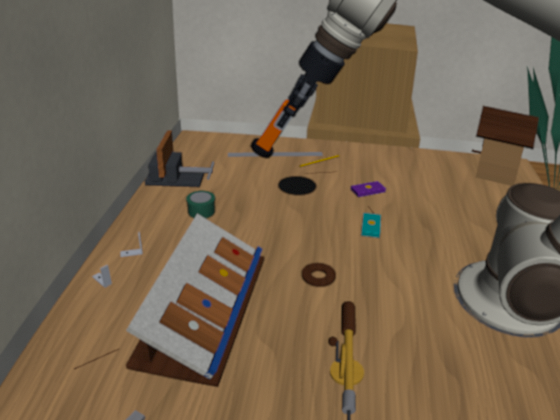

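Emit:
arm_command:
  series:
    - {"tx": 67,"ty": 94,"tz": 0,"ax": 0,"ay": -0.2,"az": 0,"claw": 0.8}
    - {"tx": 67,"ty": 94,"tz": 0,"ax": 0,"ay": -0.2,"az": 0,"claw": 0.8}
    - {"tx": 67,"ty": 94,"tz": 0,"ax": 0,"ay": -0.2,"az": 0,"claw": 0.8}
    - {"tx": 67,"ty": 94,"tz": 35,"ax": 0,"ay": -0.2,"az": 0,"claw": 0.8}
    - {"tx": 67,"ty": 94,"tz": 70,"ax": 0,"ay": -0.2,"az": 0,"claw": 0.8}
    - {"tx": 67,"ty": 94,"tz": 100,"ax": 0,"ay": -0.2,"az": 0,"claw": 0.8}
    - {"tx": 67,"ty": 94,"tz": 110,"ax": 0,"ay": -0.2,"az": 0,"claw": 0.8}
    - {"tx": 67,"ty": 94,"tz": 110,"ax": 0,"ay": -0.2,"az": 0,"claw": 0.8}
    - {"tx": 67,"ty": 94,"tz": 110,"ax": 0,"ay": -0.2,"az": 0,"claw": 0.8}
    - {"tx": 67,"ty": 94,"tz": 110,"ax": 0,"ay": -0.2,"az": 0,"claw": 0.8}

```text
t: 35.62
tool_pos: [0.5264, 0.0184, 0.1907]
tcp_rot: [-3.141, 0.528, 3.083]
wrist_force: [-0.1, -0.1, -1.3]
width: 0.353
```

Run:
```python
from h import *
T=face(40,-117,14+70+74);move(T,FT)
a=optics.get_image('side');b=optics.get_image('top')
st=env.state();R=rpy(st['tcp_rot'])
for n in('side','top'): print(n,'pred window',proj(n,st['tool_pos']+R.apply([0,0,.074])).round(1),'pred grip top',proj(n,st['tool_pos']+R.apply([0,0,-.046])).round(1))
print(R.apply([0,0,1]),RF.apply([0,0,1]))
cv2.imwrite("pics/i1.png",cv2.resize(a[150:300,180:330],None,fx=4,fy=4));cv2.imwrite("pics/i1t.png",cv2.resize(b[120:240,180:330],None,fx=5,fy=5))
```

```text
shift mm [3.1 1.7 2.7] turn deg [-0.11  0.24 -0.14]
side pred window [[251.6 226.6]] pred grip top [[282.5 184.6]]
top pred window [[237.2 189. ]] pred grip top [[230.9 205.7]]
[ 0.50339496 -0.02963312 -0.86354814] [-0.49922038  0.02791075  0.8660254 ]
```

View pics/i1.png

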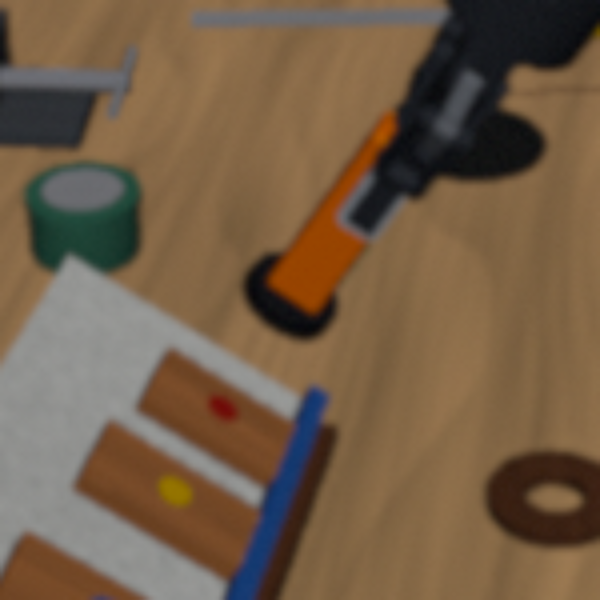

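View pics/i1t.png

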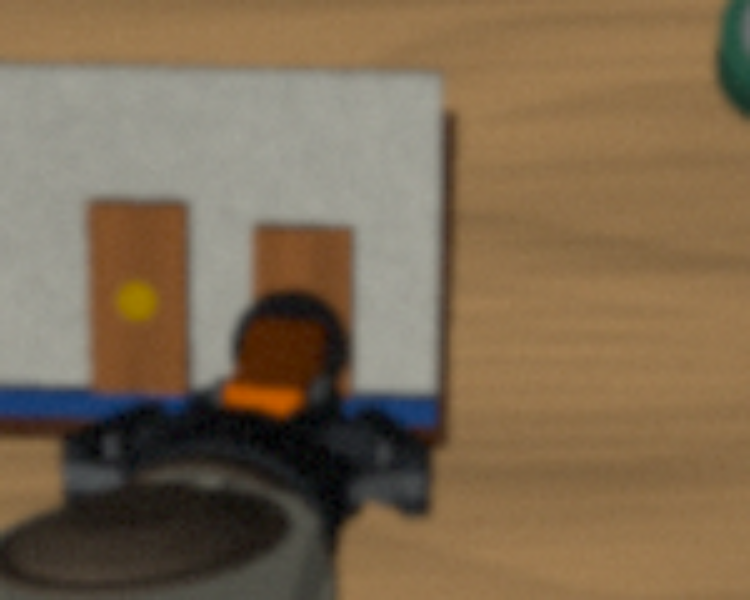

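Emit:
arm_command:
  series:
    - {"tx": 3,"ty": 2,"tz": 3,"ax": 0,"ay": 0.2,"az": 0,"claw": 0.8}
    - {"tx": 3,"ty": 2,"tz": 3,"ax": 0,"ay": 0.2,"az": 0,"claw": 0.8}
    - {"tx": 3,"ty": 2,"tz": 3,"ax": 0,"ay": 0.2,"az": 0,"claw": 0.8}
    - {"tx": 3,"ty": 2,"tz": 3,"ax": 0,"ay": 0.2,"az": 0,"claw": 0.8}
    - {"tx": 3,"ty": 2,"tz": 3,"ax": 0,"ay": 0.2,"az": 0,"claw": 0.8}
    - {"tx": 3,"ty": 2,"tz": 3,"ax": 0,"ay": 0.2,"az": 0,"claw": 0.8}
    - {"tx": 3,"ty": 2,"tz": 3,"ax": 0,"ay": 0.2,"az": 0,"claw": 0.8}
    - {"tx": 3,"ty": 2,"tz": 3,"ax": 0,"ay": 0.2,"az": 0,"claw": 0.8}

```text
t: 36.38
tool_pos: [0.5251, 0.0213, 0.1846]
tcp_rot: [-3.141, 0.522, 3.085]
wrist_force: [-0.9, -0.8, -1.1]
width: 0.351
```

```bash
cat > foot.py <<'E'
import sys
from h import *
# measure actual grip axis from side+top: use orange mask extents
T=face(*[float(x) for x in sys.argv[1:3]],14+70+74);move(T,FT)
st=env.state();R=rpy(st['tcp_rot']);w=st['tool_pos']+R.apply([0,0,.074]);z=R.apply([0,0,1])
q=RF.inv().apply(w-O)*1000;dz=RF.inv().apply(z);hit=q+dz*(14-q[2])/dz[2]
print('t',st['t'],'window in rest',q.round(1),'axis hit',hit.round(1),'dist',round(float(np.linalg.norm(hit-q)),1),'tilt deg',np.degrees(np.arccos(-dz[2])).round(2))
E
python3 foot.py 40 -117
```

```text
shift mm [-1.3 -1.1 -1.9] turn deg [-0.08 -0.08 -0.06]
t 36.3833 window in rest [  38.6 -116.    82.1] axis hit [  38.5 -116.1   14. ] dist 68.1 tilt deg 0.11
```

Aim is within about 2 mm of the red dot. I'll hold there for 2.5 s.

Emit:
arm_command:
  series:
    - {"tx": 0,"ty": 0,"tz": 0,"ax": 0,"ay": 0,"az": 0,"claw": 0.8}
    - {"tx": 0,"ty": 0,"tz": 0,"ax": 0,"ay": 0,"az": 0,"claw": 0.8}
    - {"tx": 0,"ty": 0,"tz": 0,"ax": 0,"ay": 0,"az": 0,"claw": 0.8}
    - {"tx": 0,"ty": 0,"tz": 0,"ax": 0,"ay": 0,"az": 0,"claw": 0.8}
    - {"tx": 0,"ty": 0,"tz": 0,"ax": 0,"ay": 0,"az": 0,"claw": 0.8}
    - {"tx": 0,"ty": 0,"tz": 0,"ax": 0,"ay": 0,"az": 0,"claw": 0.8}
    - {"tx": 0,"ty": 0,"tz": 0,"ax": 0,"ay": 0,"az": 0,"claw": 0.8}
    - {"tx": 0,"ty": 0,"tz": 0,"ax": 0,"ay": 0,"az": 0,"claw": 0.8}
    - {"tx": 0,"ty": 0,"tz": 0,"ax": 0,"ay": 0,"az": 0,"claw": 0.8}
    - {"tx": 0,"ty": 0,"tz": 0,"ax": 0,"ay": 0,"az": 0,"claw": 0.8}

```text
t: 37.22
tool_pos: [0.5251, 0.0212, 0.1845]
tcp_rot: [-3.141, 0.522, 3.084]
wrist_force: [-0.9, -0.7, -1.6]
width: 0.349
```

```bash
python3 foot.py 40 -117
python3 - <<'E'
from h import *
a=optics.get_image('side');b=optics.get_image('top')
cv2.imwrite("pics/i2.png",cv2.resize(a[150:300,180:330],None,fx=4,fy=4));cv2.imwrite("pics/i2t.png",cv2.resize(b[120:240,180:330],None,fx=5,fy=5))
d=dots('side',a);print(d)
st=env.state();R=rpy(st['tcp_rot'])
# foot rims predicted: centre of foot top (z=14) & window, 25mm circle extreme pixels
for n in('side','top'):
    c=[st['tool_pos']+R.apply([.025*np.cos(t),.025*np.sin(t),z]) for t in np.linspace(0,6.28,60) for z in(.06,.074)]
    p=proj(n,np.array(c));print(n,'pred foot box',p.min(0).round(1),p.max(0).round(1))
    im=a if n=='side' else b
    h=cv2.cvtColor(im,cv2.COLOR_BGR2HSV).astype(int);m=h[...,2]<50
    u0,v0=p.min(0)-8;u1,v1=p.max(0)+8;w=np.zeros(m.shape,bool);w[int(v0):int(v1),int(u0):int(u1)]=1
    for c,A,mm in blobs(m&w,40): ys,xs=np.nonzero(mm);print('  dark',c.round(1),A,xs.min(),ys.min(),xs.max(),ys.max())
E
```

```text
shift mm [-1.3 -1.1 -1.9] turn deg [-0.08 -0.08 -0.06]
t 37.2167 window in rest [  38.6 -116.    82.1] axis hit [  38.5 -116.1   14. ] dist 68.1 tilt deg 0.11
{'red': (array([234.91666667, 251.66666667]), np.int32(12)), 'yellow': (array([223.31818182, 272.20454545]), np.int32(44)), 'blue': (array([206.175, 302.975]), np.int32(40)), 'white': (array([228.66025641, 264.50641026]), np.int32(156))}
side pred foot box [241.3 216.3] [266.5 239.6]
  dark [250.6 229.5] 159 242 218 263 237
top pred foot box [223.9 179.4] [248.  203.7]
  dark [235.8 200.9] 440 215 180 254 210
```

Emit:
arm_command:
  series:
    - {"tx": 0,"ty": 0,"tz": 0,"ax": 0,"ay": 0,"az": 0,"claw": 0.8}
    - {"tx": 0,"ty": 0,"tz": 0,"ax": 0,"ay": 0,"az": 0,"claw": 0.8}
    - {"tx": 0,"ty": 0,"tz": 0,"ax": 0,"ay": 0,"az": 0,"claw": 0.8}
    - {"tx": 0,"ty": 0,"tz": 0,"ax": 0,"ay": 0,"az": 0,"claw": 0.8}
    - {"tx": 0,"ty": 0,"tz": 0,"ax": 0,"ay": 0,"az": 0,"claw": 0.8}
    - {"tx": 0,"ty": 0,"tz": 0,"ax": 0,"ay": 0,"az": 0,"claw": 0.8}
    - {"tx": 0,"ty": 0,"tz": 0,"ax": 0,"ay": 0,"az": 0,"claw": 0.8}
    - {"tx": 0,"ty": 0,"tz": 0,"ax": 0,"ay": 0,"az": 0,"claw": 0.8}
    - {"tx": 0,"ty": 0,"tz": 0,"ax": 0,"ay": 0,"az": 0,"claw": 0.8}
    - {"tx": 0,"ty": 0,"tz": 0,"ax": 0,"ay": 0,"az": 0,"claw": 0.8}

```text
t: 38.15
tool_pos: [0.5251, 0.0212, 0.1846]
tcp_rot: [-3.141, 0.522, 3.084]
wrist_force: [-0.3, 0.2, -0.9]
width: 0.352
```

Emit:
arm_command:
  series:
    - {"tx": 0,"ty": 0,"tz": 0,"ax": 0,"ay": 0,"az": 0,"claw": 0.8}
    - {"tx": 0,"ty": 0,"tz": 0,"ax": 0,"ay": 0,"az": 0,"claw": 0.8}
    - {"tx": 0,"ty": 0,"tz": 0,"ax": 0,"ay": 0,"az": 0,"claw": 0.8}
    - {"tx": 0,"ty": 0,"tz": 0,"ax": 0,"ay": 0,"az": 0,"claw": 0.8}
    - {"tx": 0,"ty": 0,"tz": 0,"ax": 0,"ay": 0,"az": 0,"claw": 0.8}
    - {"tx": 0,"ty": 0,"tz": 0,"ax": 0,"ay": 0,"az": 0,"claw": 0.8}
    - {"tx": 0,"ty": 0,"tz": 0,"ax": 0,"ay": 0,"az": 0,"claw": 0.8}
    - {"tx": 0,"ty": 0,"tz": 0,"ax": 0,"ay": 0,"az": 0,"claw": 0.8}
    - {"tx": 0,"ty": 0,"tz": 0,"ax": 0,"ay": 0,"az": 0,"claw": 0.8}
    - {"tx": 0,"ty": 0,"tz": 0,"ax": 0,"ay": 0,"az": 0,"claw": 0.8}

```text
t: 38.98
tool_pos: [0.5251, 0.0212, 0.1845]
tcp_rot: [-3.141, 0.522, 3.085]
wrist_force: [0.1, -0.1, -1.5]
width: 0.347
```

View pics/i2t.png

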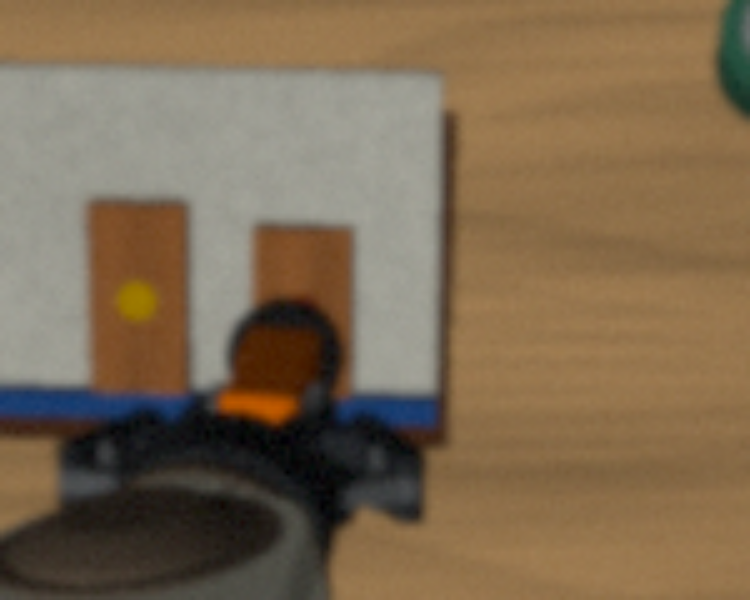

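View pics/i2.png

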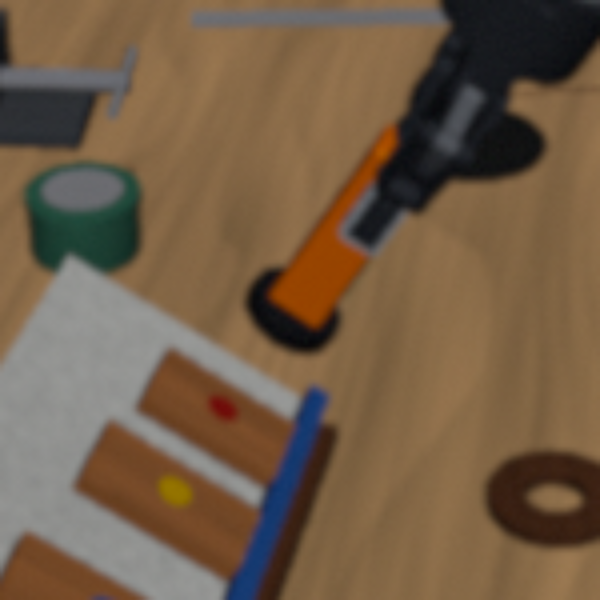

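Red held for 2.6 s, with the reader's foot where predicted. Yellow is next.

```bash
python3 foot.py 45 -41.2
```

```text
shift mm [-6.2 74.7 -2. ] turn deg [-0.08 -0.08 -0.06]
t 38.9833 window in rest [  38.6 -116.    82.1] axis hit [  38.5 -116.1   14. ] dist 68.1 tilt deg 0.11
```

Emit:
arm_command:
  series:
    - {"tx": -6,"ty": 25,"tz": -2,"ax": 0,"ay": 0,"az": 0,"claw": 0.8}
    - {"tx": -6,"ty": 50,"tz": -2,"ax": 0,"ay": 0,"az": 0,"claw": 0.8}
    - {"tx": -6,"ty": 68,"tz": -2,"ax": 0,"ay": 0,"az": 0,"claw": 0.8}
    - {"tx": -6,"ty": 75,"tz": -2,"ax": 0,"ay": 0,"az": 0,"claw": 0.8}
    - {"tx": -6,"ty": 75,"tz": -2,"ax": 0,"ay": 0,"az": 0,"claw": 0.8}
    - {"tx": -6,"ty": 75,"tz": -2,"ax": 0,"ay": 0,"az": 0,"claw": 0.8}
    - {"tx": -6,"ty": 75,"tz": -2,"ax": 0,"ay": 0,"az": 0,"claw": 0.8}
    - {"tx": -6,"ty": 75,"tz": -2,"ax": 0,"ay": 0,"az": 0,"claw": 0.8}

```text
t: 39.65
tool_pos: [0.5336, 0.095, 0.1893]
tcp_rot: [-3.141, 0.522, 3.084]
wrist_force: [-0.5, 0.1, -1.0]
width: 0.353
```

```bash
python3 foot.py 45 -41.2
python3 - <<'E'
from h import *
a=optics.get_image('side');print(dots('side',a))
E
```

```text
shift mm [-0.1  0.6 -0. ] turn deg [-0.12 -0.07 -0.11]
t 39.65 window in rest [ 44.8 -42.   84. ] axis hit [ 44.7 -42.1  14. ] dist 70.0 tilt deg 0.14
{'yellow': (array([223.35555556, 272.28888889]), np.int32(45)), 'blue': (array([206.09756098, 303.        ]), np.int32(41)), 'white': (array([228.66025641, 264.50641026]), np.int32(156))}
```

Emit:
arm_command:
  series:
    - {"tx": 0,"ty": 0,"tz": 0,"ax": 0,"ay": 0,"az": 0,"claw": 0.8}
    - {"tx": 0,"ty": 0,"tz": 0,"ax": 0,"ay": 0,"az": 0,"claw": 0.8}
    - {"tx": 0,"ty": 0,"tz": 0,"ax": 0,"ay": 0,"az": 0,"claw": 0.8}
    - {"tx": 0,"ty": 0,"tz": 0,"ax": 0,"ay": 0,"az": 0,"claw": 0.8}
    - {"tx": 0,"ty": 0,"tz": 0,"ax": 0,"ay": 0,"az": 0,"claw": 0.8}
    - {"tx": 0,"ty": 0,"tz": 0,"ax": 0,"ay": 0,"az": 0,"claw": 0.8}
    - {"tx": 0,"ty": 0,"tz": 0,"ax": 0,"ay": 0,"az": 0,"claw": 0.8}
    - {"tx": 0,"ty": 0,"tz": 0,"ax": 0,"ay": 0,"az": 0,"claw": 0.8}
    - {"tx": 0,"ty": 0,"tz": 0,"ax": 0,"ay": 0,"az": 0,"claw": 0.8}
    - {"tx": 0,"ty": 0,"tz": 0,"ax": 0,"ay": 0,"az": 0,"claw": 0.8}

```text
t: 40.53
tool_pos: [0.5336, 0.0959, 0.1892]
tcp_rot: [-3.141, 0.522, 3.085]
wrist_force: [-0.1, 0.0, -1.7]
width: 0.347
```

Emit:
arm_command:
  series:
    - {"tx": 0,"ty": 0,"tz": 0,"ax": 0,"ay": 0,"az": 0,"claw": 0.8}
    - {"tx": 0,"ty": 0,"tz": 0,"ax": 0,"ay": 0,"az": 0,"claw": 0.8}
    - {"tx": 0,"ty": 0,"tz": 0,"ax": 0,"ay": 0,"az": 0,"claw": 0.8}
    - {"tx": 0,"ty": 0,"tz": 0,"ax": 0,"ay": 0,"az": 0,"claw": 0.8}
    - {"tx": 0,"ty": 0,"tz": 0,"ax": 0,"ay": 0,"az": 0,"claw": 0.8}
    - {"tx": 0,"ty": 0,"tz": 0,"ax": 0,"ay": 0,"az": 0,"claw": 0.8}
    - {"tx": 0,"ty": 0,"tz": 0,"ax": 0,"ay": 0,"az": 0,"claw": 0.8}
    - {"tx": 0,"ty": 0,"tz": 0,"ax": 0,"ay": 0,"az": 0,"claw": 0.8}
    - {"tx": 0,"ty": 0,"tz": 0,"ax": 0,"ay": 0,"az": 0,"claw": 0.8}
    - {"tx": 0,"ty": 0,"tz": 0,"ax": 0,"ay": 0,"az": 0,"claw": 0.8}

```text
t: 41.37
tool_pos: [0.5336, 0.0959, 0.1892]
tcp_rot: [-3.141, 0.522, 3.084]
wrist_force: [-0.0, 0.4, -1.6]
width: 0.35
```

Emit:
arm_command:
  series:
    - {"tx": 0,"ty": 0,"tz": 0,"ax": 0,"ay": 0,"az": 0,"claw": 0.8}
    - {"tx": 0,"ty": 0,"tz": 0,"ax": 0,"ay": 0,"az": 0,"claw": 0.8}
    - {"tx": 0,"ty": 0,"tz": 0,"ax": 0,"ay": 0,"az": 0,"claw": 0.8}
    - {"tx": 0,"ty": 0,"tz": 0,"ax": 0,"ay": 0,"az": 0,"claw": 0.8}
    - {"tx": 0,"ty": 0,"tz": 0,"ax": 0,"ay": 0,"az": 0,"claw": 0.8}
    - {"tx": 0,"ty": 0,"tz": 0,"ax": 0,"ay": 0,"az": 0,"claw": 0.8}
    - {"tx": 0,"ty": 0,"tz": 0,"ax": 0,"ay": 0,"az": 0,"claw": 0.8}
    - {"tx": 0,"ty": 0,"tz": 0,"ax": 0,"ay": 0,"az": 0,"claw": 0.8}
    - {"tx": 0,"ty": 0,"tz": 0,"ax": 0,"ay": 0,"az": 0,"claw": 0.8}
    - {"tx": 0,"ty": 0,"tz": 0,"ax": 0,"ay": 0,"az": 0,"claw": 0.8}

```text
t: 42.2
tool_pos: [0.5336, 0.0959, 0.1892]
tcp_rot: [-3.141, 0.522, 3.085]
wrist_force: [0.4, 0.1, -2.0]
width: 0.349
```

```bash
python3 foot.py 50.4 55.5
python3 - <<'E'
from h import *
a=optics.get_image('side');print(dots('side',a))
E
```

```text
shift mm [-5.5 96.5 -0.2] turn deg [-0.08 -0.08 -0.06]
t 42.2 window in rest [ 44.7 -41.1  84. ] axis hit [ 44.6 -41.2  14. ] dist 70.0 tilt deg 0.11
{'yellow': (array([223.44680851, 272.42553191]), np.int32(47)), 'blue': (array([206.09756098, 303.        ]), np.int32(41)), 'white': (array([228.66025641, 264.50641026]), np.int32(156))}
```

Yellow held for 2.5 s. Blue is next.

Emit:
arm_command:
  series:
    - {"tx": -5.5,"ty": 35,"tz": 0,"ax": 0,"ay": 0,"az": 0,"claw": 0.8}
    - {"tx": -5.5,"ty": 70,"tz": 0,"ax": 0,"ay": 0,"az": 0,"claw": 0.8}
    - {"tx": -5.5,"ty": 90,"tz": 0,"ax": 0,"ay": 0,"az": 0,"claw": 0.8}
    - {"tx": -5.5,"ty": 96.5,"tz": 0,"ax": 0,"ay": 0,"az": 0,"claw": 0.8}
    - {"tx": -5.5,"ty": 96.5,"tz": 0,"ax": 0,"ay": 0,"az": 0,"claw": 0.8}
    - {"tx": -5.5,"ty": 96.5,"tz": 0,"ax": 0,"ay": 0,"az": 0,"claw": 0.8}
    - {"tx": -5.5,"ty": 96.5,"tz": 0,"ax": 0,"ay": 0,"az": 0,"claw": 0.8}
    - {"tx": -5.5,"ty": 96.5,"tz": 0,"ax": 0,"ay": 0,"az": 0,"claw": 0.8}

```text
t: 42.92
tool_pos: [0.5439, 0.1909, 0.192]
tcp_rot: [-3.141, 0.523, 3.083]
wrist_force: [-0.1, 0.1, -2.3]
width: 0.348
```

```bash
python3 foot.py 50.4 55.5
python3 - <<'E'
from h import *
b=optics.get_image('top');a=optics.get_image('side');print(dots('side',a))
cv2.imwrite("pics/j1.png",cv2.resize(a[180:400,100:370],None,fx=2.5,fy=2.5));cv2.imwrite("pics/j1t.png",cv2.resize(b[110:230,100:280],None,fx=4,fy=4))
E
```

```text
shift mm [ 0.1  1.  -0.1] turn deg [-0.12 -0.06 -0.12]
t 42.9167 window in rest [50.5 54.3 83.9] axis hit [50.4 54.2 14. ] dist 69.9 tilt deg 0.13
{'blue': (array([206.09756098, 303.        ]), np.int32(41)), 'white': (array([200.2027972 , 317.13986014]), np.int32(143))}
```

View pics/j1.png

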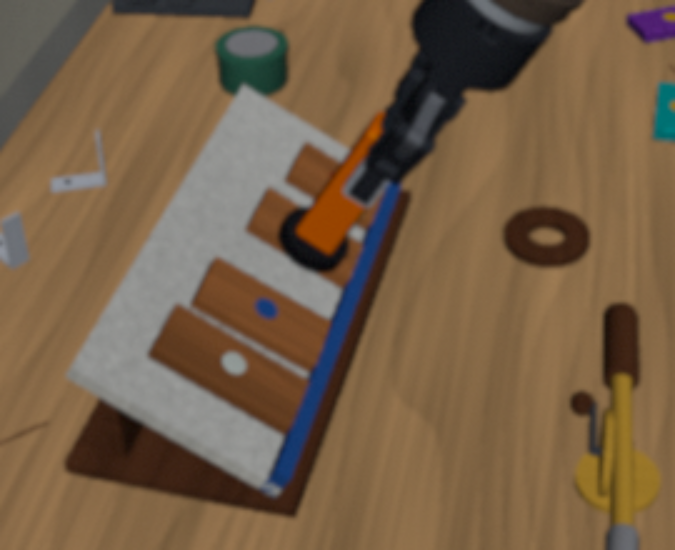

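View pics/j1t.png

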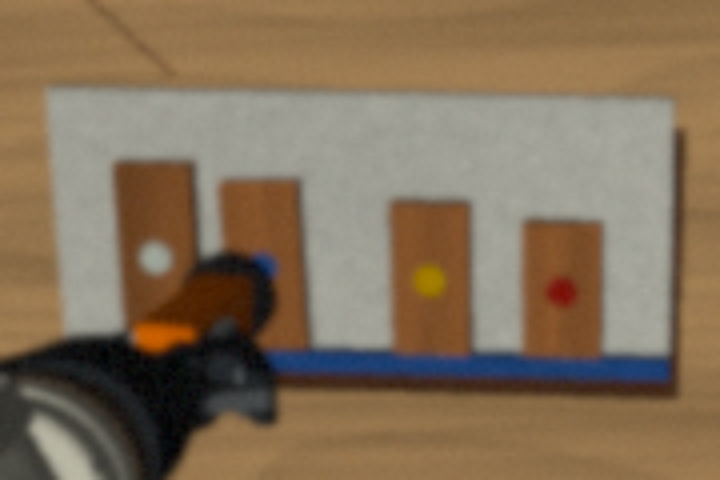

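Emit:
arm_command:
  series:
    - {"tx": 0,"ty": 0,"tz": 0,"ax": 0,"ay": 0,"az": 0,"claw": 0.8}
    - {"tx": 0,"ty": 0,"tz": 0,"ax": 0,"ay": 0,"az": 0,"claw": 0.8}
    - {"tx": 0,"ty": 0,"tz": 0,"ax": 0,"ay": 0,"az": 0,"claw": 0.8}
    - {"tx": 0,"ty": 0,"tz": 0,"ax": 0,"ay": 0,"az": 0,"claw": 0.8}
    - {"tx": 0,"ty": 0,"tz": 0,"ax": 0,"ay": 0,"az": 0,"claw": 0.8}
    - {"tx": 0,"ty": 0,"tz": 0,"ax": 0,"ay": 0,"az": 0,"claw": 0.8}
    - {"tx": 0,"ty": 0,"tz": 0,"ax": 0,"ay": 0,"az": 0,"claw": 0.8}
    - {"tx": 0,"ty": 0,"tz": 0,"ax": 0,"ay": 0,"az": 0,"claw": 0.8}
    - {"tx": 0,"ty": 0,"tz": 0,"ax": 0,"ay": 0,"az": 0,"claw": 0.8}
    - {"tx": 0,"ty": 0,"tz": 0,"ax": 0,"ay": 0,"az": 0,"claw": 0.8}

```text
t: 43.85
tool_pos: [0.5439, 0.192, 0.1919]
tcp_rot: [-3.141, 0.522, 3.085]
wrist_force: [0.4, 0.6, -1.4]
width: 0.354
```

Emit:
arm_command:
  series:
    - {"tx": 0,"ty": 0,"tz": 0,"ax": 0,"ay": 0,"az": 0,"claw": 0.8}
    - {"tx": 0,"ty": 0,"tz": 0,"ax": 0,"ay": 0,"az": 0,"claw": 0.8}
    - {"tx": 0,"ty": 0,"tz": 0,"ax": 0,"ay": 0,"az": 0,"claw": 0.8}
    - {"tx": 0,"ty": 0,"tz": 0,"ax": 0,"ay": 0,"az": 0,"claw": 0.8}
    - {"tx": 0,"ty": 0,"tz": 0,"ax": 0,"ay": 0,"az": 0,"claw": 0.8}
    - {"tx": 0,"ty": 0,"tz": 0,"ax": 0,"ay": 0,"az": 0,"claw": 0.8}
    - {"tx": 0,"ty": 0,"tz": 0,"ax": 0,"ay": 0,"az": 0,"claw": 0.8}
    - {"tx": 0,"ty": 0,"tz": 0,"ax": 0,"ay": 0,"az": 0,"claw": 0.8}
    - {"tx": 0,"ty": 0,"tz": 0,"ax": 0,"ay": 0,"az": 0,"claw": 0.8}
    - {"tx": 0,"ty": 0,"tz": 0,"ax": 0,"ay": 0,"az": 0,"claw": 0.8}

```text
t: 44.68
tool_pos: [0.5439, 0.1919, 0.1918]
tcp_rot: [-3.141, 0.522, 3.085]
wrist_force: [-0.8, -0.0, -1.3]
width: 0.345
```

Emit:
arm_command:
  series:
    - {"tx": 0,"ty": 0,"tz": 0,"ax": 0,"ay": 0,"az": 0,"claw": 0.8}
    - {"tx": 0,"ty": 0,"tz": 0,"ax": 0,"ay": 0,"az": 0,"claw": 0.8}
    - {"tx": 0,"ty": 0,"tz": 0,"ax": 0,"ay": 0,"az": 0,"claw": 0.8}
    - {"tx": 0,"ty": 0,"tz": 0,"ax": 0,"ay": 0,"az": 0,"claw": 0.8}
    - {"tx": 0,"ty": 0,"tz": 0,"ax": 0,"ay": 0,"az": 0,"claw": 0.8}
    - {"tx": 0,"ty": 0,"tz": 0,"ax": 0,"ay": 0,"az": 0,"claw": 0.8}
    - {"tx": 0,"ty": 0,"tz": 0,"ax": 0,"ay": 0,"az": 0,"claw": 0.8}
    - {"tx": 0,"ty": 0,"tz": 0,"ax": 0,"ay": 0,"az": 0,"claw": 0.8}
    - {"tx": 0,"ty": 0,"tz": 0,"ax": 0,"ay": 0,"az": 0,"claw": 0.8}
    - {"tx": 0,"ty": 0,"tz": 0,"ax": 0,"ay": 0,"az": 0,"claw": 0.8}

```text
t: 45.52
tool_pos: [0.5439, 0.1919, 0.1919]
tcp_rot: [-3.141, 0.522, 3.085]
wrist_force: [0.1, 0.2, -1.3]
width: 0.352
```

```bash
python3 foot.py 50.4 55.5
python3 - <<'E'
from h import *
X,g=two((138.7,174.6),(193.6,324.8));print(RF.inv().apply(X-O)*1000,g)
E
python3 foot.py 54.5 117.5
```

```text
shift mm [-0.  -0.1 -0.2] turn deg [-0.08 -0.08 -0.06]
t 45.5167 window in rest [50.3 55.5 83.8] axis hit [50.2 55.4 14. ] dist 69.8 tilt deg 0.11
[ 54.39286462 117.5824327   12.15798996] 0.0021269984974896217
shift mm [-4.  61.9 -0.3] turn deg [-0.08 -0.08 -0.06]
t 45.5167 window in rest [50.3 55.5 83.8] axis hit [50.2 55.4 14. ] dist 69.8 tilt deg 0.11
```

Blue held for 2.6 s. White is next.

Emit:
arm_command:
  series:
    - {"tx": -4,"ty": 30,"tz": 0,"ax": 0,"ay": 0,"az": 0,"claw": 0.8}
    - {"tx": -4,"ty": 52,"tz": 0,"ax": 0,"ay": 0,"az": 0,"claw": 0.8}
    - {"tx": -4,"ty": 62,"tz": 0,"ax": 0,"ay": 0,"az": 0,"claw": 0.8}
    - {"tx": -4,"ty": 62,"tz": 0,"ax": 0,"ay": 0,"az": 0,"claw": 0.8}
    - {"tx": -4,"ty": 62,"tz": 0,"ax": 0,"ay": 0,"az": 0,"claw": 0.8}
    - {"tx": -4,"ty": 62,"tz": 0,"ax": 0,"ay": 0,"az": 0,"claw": 0.8}
    - {"tx": -4,"ty": 62,"tz": 0,"ax": 0,"ay": 0,"az": 0,"claw": 0.8}

```text
t: 46.1
tool_pos: [0.5508, 0.2528, 0.1939]
tcp_rot: [-3.141, 0.522, 3.084]
wrist_force: [0.6, -0.5, -2.2]
width: 0.35
```

```bash
python3 foot.py 54.5 117.5
python3 - <<'E'
from h import *
a=optics.get_image('side');cv2.imwrite("pics/j2.png",cv2.resize(a[180:400,100:370],None,fx=2.5,fy=2.5))
E
```

```text
shift mm [-0.   0.8 -0.2] turn deg [-0.11 -0.08 -0.09]
t 46.1 window in rest [ 54.4 116.5  83.8] axis hit [ 54.3 116.4  14. ] dist 69.8 tilt deg 0.13
```

View pics/j2.png

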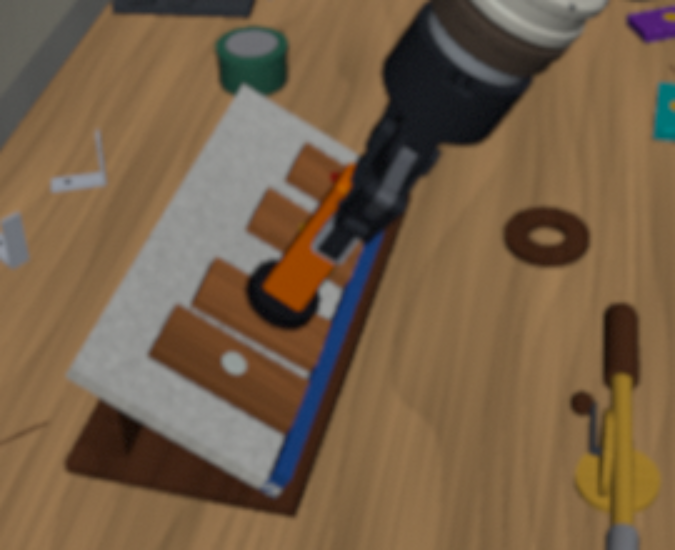

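Emit:
arm_command:
  series:
    - {"tx": 0,"ty": 0,"tz": 0,"ax": 0,"ay": 0,"az": 0,"claw": 0.8}
    - {"tx": 0,"ty": 0,"tz": 0,"ax": 0,"ay": 0,"az": 0,"claw": 0.8}
    - {"tx": 0,"ty": 0,"tz": 0,"ax": 0,"ay": 0,"az": 0,"claw": 0.8}
    - {"tx": 0,"ty": 0,"tz": 0,"ax": 0,"ay": 0,"az": 0,"claw": 0.8}
    - {"tx": 0,"ty": 0,"tz": 0,"ax": 0,"ay": 0,"az": 0,"claw": 0.8}
    - {"tx": 0,"ty": 0,"tz": 0,"ax": 0,"ay": 0,"az": 0,"claw": 0.8}
    - {"tx": 0,"ty": 0,"tz": 0,"ax": 0,"ay": 0,"az": 0,"claw": 0.8}
    - {"tx": 0,"ty": 0,"tz": 0,"ax": 0,"ay": 0,"az": 0,"claw": 0.8}
    - {"tx": 0,"ty": 0,"tz": 0,"ax": 0,"ay": 0,"az": 0,"claw": 0.8}
    - {"tx": 0,"ty": 0,"tz": 0,"ax": 0,"ay": 0,"az": 0,"claw": 0.8}

```text
t: 46.98
tool_pos: [0.5509, 0.2537, 0.1938]
tcp_rot: [-3.141, 0.522, 3.085]
wrist_force: [-0.6, 0.1, -1.0]
width: 0.349
```

Emit:
arm_command:
  series:
    - {"tx": 0,"ty": 0,"tz": 0,"ax": 0,"ay": 0,"az": 0,"claw": 0.8}
    - {"tx": 0,"ty": 0,"tz": 0,"ax": 0,"ay": 0,"az": 0,"claw": 0.8}
    - {"tx": 0,"ty": 0,"tz": 0,"ax": 0,"ay": 0,"az": 0,"claw": 0.8}
    - {"tx": 0,"ty": 0,"tz": 0,"ax": 0,"ay": 0,"az": 0,"claw": 0.8}
    - {"tx": 0,"ty": 0,"tz": 0,"ax": 0,"ay": 0,"az": 0,"claw": 0.8}
    - {"tx": 0,"ty": 0,"tz": 0,"ax": 0,"ay": 0,"az": 0,"claw": 0.8}
    - {"tx": 0,"ty": 0,"tz": 0,"ax": 0,"ay": 0,"az": 0,"claw": 0.8}
    - {"tx": 0,"ty": 0,"tz": 0,"ax": 0,"ay": 0,"az": 0,"claw": 0.8}
    - {"tx": 0,"ty": 0,"tz": 0,"ax": 0,"ay": 0,"az": 0,"claw": 0.8}
    - {"tx": 0,"ty": 0,"tz": 0,"ax": 0,"ay": 0,"az": 0,"claw": 0.8}

```text
t: 47.82
tool_pos: [0.5509, 0.2537, 0.1938]
tcp_rot: [-3.141, 0.522, 3.085]
wrist_force: [-0.5, 0.0, -1.1]
width: 0.352
```

Emit:
arm_command:
  series:
    - {"tx": 0,"ty": 0,"tz": 0,"ax": 0,"ay": 0,"az": 0,"claw": 0.8}
    - {"tx": 0,"ty": 0,"tz": 0,"ax": 0,"ay": 0,"az": 0,"claw": 0.8}
    - {"tx": 0,"ty": 0,"tz": 0,"ax": 0,"ay": 0,"az": 0,"claw": 0.8}
    - {"tx": 0,"ty": 0,"tz": 0,"ax": 0,"ay": 0,"az": 0,"claw": 0.8}
    - {"tx": 0,"ty": 0,"tz": 0,"ax": 0,"ay": 0,"az": 0,"claw": 0.8}
    - {"tx": 0,"ty": 0,"tz": 0,"ax": 0,"ay": 0,"az": 0,"claw": 0.8}
    - {"tx": 0,"ty": 0,"tz": 0,"ax": 0,"ay": 0,"az": 0,"claw": 0.8}
    - {"tx": 0,"ty": 0,"tz": 0,"ax": 0,"ay": 0,"az": 0,"claw": 0.8}
    - {"tx": 0,"ty": 0,"tz": 0,"ax": 0,"ay": 0,"az": 0,"claw": 0.8}
    - {"tx": 0,"ty": 0,"tz": 0,"ax": 0,"ay": 0,"az": 0,"claw": 0.8}

```text
t: 48.65
tool_pos: [0.5509, 0.2537, 0.1938]
tcp_rot: [-3.141, 0.522, 3.085]
wrist_force: [0.1, -0.3, -1.1]
width: 0.354
```

```bash
python3 foot.py 54.5 117.5
python3 - <<'E'
from h import *
st=env.state();print(st['tool_pos'],st['joints'])
move((.509,-.409,.33),down(-3.2))
E
```

```text
shift mm [-0.1 -0.1 -0.3] turn deg [-0.08 -0.08 -0.06]
t 48.65 window in rest [ 54.3 117.5  83.7] axis hit [ 54.2 117.4  14. ] dist 69.7 tilt deg 0.11
[0.55089614 0.25366894 0.19380071] [ 0.56909736 -0.22770193 -0.29446551  1.06811631 -0.29733412  0.56003402]
shift mm [ -64.4 -664.1 -119.5] turn deg [-0.06 29.92 -0.08]
```

All four are read. Now I'll back off and return the reader to its pad.

Emit:
arm_command:
  series:
    - {"tx": 0,"ty": 0,"tz": -35,"ax": 0,"ay": 0,"az": 0,"claw": 0.8}
    - {"tx": 0,"ty": 0,"tz": -70,"ax": 0,"ay": 0,"az": 0,"claw": 0.8}
    - {"tx": 0,"ty": 0,"tz": -105,"ax": 0,"ay": 0,"az": 0,"claw": 0.8}
    - {"tx": 0,"ty": 0,"tz": -120,"ax": 0,"ay": 0,"az": 0,"claw": 0.8}
    - {"tx": 0,"ty": 0,"tz": -120,"ax": 0,"ay": 0,"az": 0,"claw": 0.8}

```text
t: 49.07
tool_pos: [0.491, 0.258, 0.3028]
tcp_rot: [3.137, 0.527, 3.083]
wrist_force: [0.0, -0.4, -1.0]
width: 0.352
```

Emit:
arm_command:
  series:
    - {"tx": -64,"ty": -664,"tz": 0,"ax": 0,"ay": 30,"az": 0,"claw": 0.8}
    - {"tx": -64,"ty": -664,"tz": 0,"ax": 0,"ay": 30,"az": 0,"claw": 0.8}
    - {"tx": -64,"ty": -664,"tz": 0,"ax": 0,"ay": 30,"az": 0,"claw": 0.8}
    - {"tx": -64,"ty": -664,"tz": 0,"ax": 0,"ay": 30,"az": 0,"claw": 0.8}
    - {"tx": -64,"ty": -664,"tz": 0,"ax": 0,"ay": 30,"az": 0,"claw": 0.8}
    - {"tx": -64,"ty": -664,"tz": 0,"ax": 0,"ay": 30,"az": 0,"claw": 0.8}
    - {"tx": -64,"ty": -664,"tz": 0,"ax": 0,"ay": 30,"az": 0,"claw": 0.8}
    - {"tx": -64,"ty": -664,"tz": 0,"ax": 0,"ay": 30,"az": 0,"claw": 0.8}
    - {"tx": -64,"ty": -664,"tz": 0,"ax": 0,"ay": 30,"az": 0,"claw": 0.8}
    - {"tx": -64,"ty": -664,"tz": 0,"ax": 0,"ay": 30,"az": 0,"claw": 0.8}

```text
t: 49.9
tool_pos: [0.5019, -0.1616, 0.3164]
tcp_rot: [-3.141, -0.003, 3.084]
wrist_force: [0.2, -0.1, -0.8]
width: 0.351
```

Run:
```python
from h import *
print(env.state()['tool_pos'],env.state()['joints'])
move((.509,-.408,.2),down(-3.2))
```

```text
[ 0.50188104 -0.16155542  0.31643932] [-3.10911960e-01  8.44721836e-02  3.39955657e-01  1.82870744e+00
 -9.53435067e-04 -2.53084942e-01]
shift mm [ -21.7 -245.6  116.5] turn deg [-0.02 -0.15 -0.11]
```

Emit:
arm_command:
  series:
    - {"tx": -22,"ty": -246,"tz": 0,"ax": 0,"ay": 0,"az": 0,"claw": 0.8}
    - {"tx": -22,"ty": -246,"tz": 0,"ax": 0,"ay": 0,"az": 0,"claw": 0.8}
    - {"tx": -22,"ty": -246,"tz": 0,"ax": 0,"ay": 0,"az": 0,"claw": 0.8}
    - {"tx": -22,"ty": -246,"tz": 0,"ax": 0,"ay": 0,"az": 0,"claw": 0.8}
    - {"tx": -22,"ty": -246,"tz": 0,"ax": 0,"ay": 0,"az": 0,"claw": 0.8}
    - {"tx": -22,"ty": -246,"tz": 20,"ax": 0,"ay": 0,"az": 0,"claw": 0.8}
    - {"tx": -22,"ty": -246,"tz": 60,"ax": 0,"ay": 0,"az": 0,"claw": 0.8}
    - {"tx": -22,"ty": -246,"tz": 100,"ax": 0,"ay": 0,"az": 0,"claw": 0.8}
    - {"tx": -22,"ty": -246,"tz": 116,"ax": 0,"ay": 0,"az": 0,"claw": 0.8}
    - {"tx": -22,"ty": -246,"tz": 116,"ax": 0,"ay": 0,"az": 0,"claw": 0.8}

```text
t: 50.73
tool_pos: [0.5077, -0.4054, 0.1944]
tcp_rot: [3.136, -0.01, 3.083]
wrist_force: [0.2, 0.2, -2.0]
width: 0.351
```

Emit:
arm_command:
  series:
    - {"tx": 0,"ty": 0,"tz": 0,"ax": 0,"ay": 0,"az": 0,"claw": 0.8}
    - {"tx": 0,"ty": 0,"tz": 0,"ax": 0,"ay": 0,"az": 0,"claw": 0.8}
    - {"tx": 0,"ty": 0,"tz": 0,"ax": 0,"ay": 0,"az": 0,"claw": 0.8}

```text
t: 50.98
tool_pos: [0.5103, -0.4063, 0.2045]
tcp_rot: [-3.139, 0.002, 3.084]
wrist_force: [-0.3, -0.2, -1.4]
width: 0.348
```

Run:
```python
from h import *
move((.509,-.408,.09),down(-3.2))
a=optics.get_image('side');cv2.imwrite("pics/k0.png",cv2.resize(a[80:200,230:360],None,fx=5,fy=5))
```

```text
shift mm [  1.3  -1.4 114.5] turn deg [-0.16  0.09 -0.08]
```

View pics/k0.png

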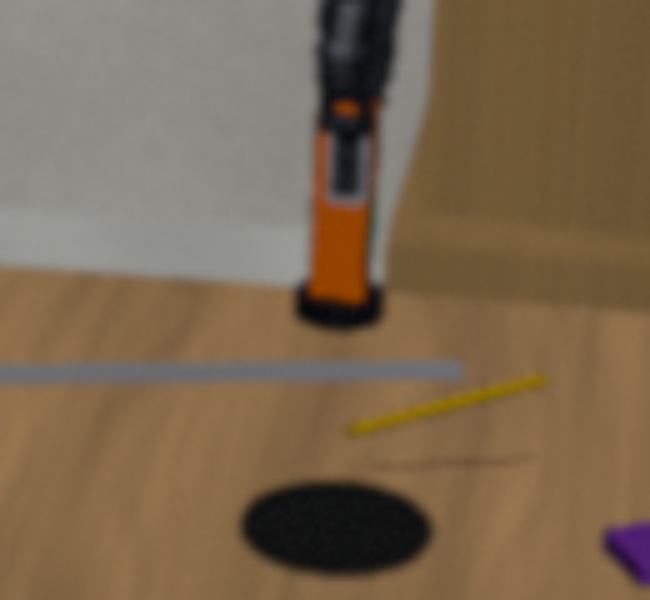

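Emit:
arm_command:
  series:
    - {"tx": 1,"ty": -1,"tz": 35,"ax": 0,"ay": 0,"az": 0,"claw": 0.8}
    - {"tx": 1,"ty": -1,"tz": 70,"ax": 0,"ay": 0,"az": 0,"claw": 0.8}
    - {"tx": 1,"ty": -1,"tz": 100,"ax": 0,"ay": 0,"az": 0,"claw": 0.8}
    - {"tx": 1,"ty": -1,"tz": 112,"ax": 0,"ay": 0,"az": 0,"claw": 0.8}
    - {"tx": 1,"ty": -1,"tz": 117,"ax": 0,"ay": 0,"az": 0,"claw": 0.8}
    - {"tx": 1,"ty": -1,"tz": 117,"ax": 0,"ay": 0,"az": 0,"claw": 0.8}
    - {"tx": 1,"ty": -1,"tz": 117,"ax": 0,"ay": 0,"az": 0,"claw": 0.8}
    - {"tx": 1,"ty": -1,"tz": 117,"ax": 0,"ay": 0,"az": 0,"claw": 0.8}

```text
t: 51.7
tool_pos: [0.5094, -0.4076, 0.0879]
tcp_rot: [-3.139, 0.002, 3.084]
wrist_force: [-0.3, -0.2, -1.7]
width: 0.345
```

Run:
```python
from h import *
print(env.state()['tool_pos']); move((.509,-.408,.0775),down(-3.2))
```

```text
[ 0.50938534 -0.40759708  0.08789105]
shift mm [ 0.4 -0.4 10.4] turn deg [-0.16  0.1  -0.09]
```

Emit:
arm_command:
  series:
    - {"tx": 0,"ty": 0,"tz": 3,"ax": 0,"ay": 0,"az": 0,"claw": 0.8}
    - {"tx": 0,"ty": 0,"tz": 6,"ax": 0,"ay": 0,"az": 0,"claw": 0.8}
    - {"tx": 0,"ty": 0,"tz": 8,"ax": 0,"ay": 0,"az": 0,"claw": 0.8}
    - {"tx": 0,"ty": 0,"tz": 9,"ax": 0,"ay": 0,"az": 0,"claw": 0.8}
    - {"tx": 0,"ty": 0,"tz": 10,"ax": 0,"ay": 0,"az": 0,"claw": 0.8}
    - {"tx": 0,"ty": 0,"tz": 10,"ax": 0,"ay": 0,"az": 0,"claw": 0.8}
    - {"tx": 0,"ty": 0,"tz": 10,"ax": 0,"ay": 0,"az": 0,"claw": 0.8}

```text
t: 52.28
tool_pos: [0.5086, -0.4068, 0.0769]
tcp_rot: [-3.14, 0.0, 3.084]
wrist_force: [-3.1, 2.9, 9.6]
width: 0.348
```

Contact with the pad at about 10 N. Releasing.

Emit:
arm_command:
  series:
    - {"tx": 0,"ty": 0,"tz": -0.5,"ax": 0,"ay": 0,"az": 0,"claw": 0.5}
    - {"tx": 0,"ty": 0,"tz": -0.5,"ax": 0,"ay": 0,"az": 0,"claw": 0.3}
    - {"tx": 0,"ty": 0,"tz": -0.5,"ax": 0,"ay": 0,"az": 0,"claw": 0.1}
    - {"tx": 0,"ty": 0,"tz": -0.5,"ax": 0,"ay": 0,"az": 0,"claw": 0.05}
    - {"tx": 0,"ty": 0,"tz": -0.5,"ax": 0,"ay": 0,"az": 0,"claw": 0.05}
    - {"tx": 0,"ty": 0,"tz": -0.5,"ax": 0,"ay": 0,"az": 0,"claw": 0.05}
    - {"tx": 0,"ty": 0,"tz": -0.5,"ax": 0,"ay": 0,"az": 0,"claw": 0.05}

```text
t: 52.87
tool_pos: [0.5083, -0.4068, 0.0756]
tcp_rot: [-3.141, -0.001, 3.084]
wrist_force: [0.3, 0.8, 0.3]
width: 0.948
```

Emit:
arm_command:
  series:
    - {"tx": 0,"ty": 0,"tz": -20,"ax": 0,"ay": 0,"az": 0,"claw": 0.05}
    - {"tx": 0,"ty": 0,"tz": -50,"ax": 0,"ay": 0,"az": 0,"claw": 0.05}
    - {"tx": 0,"ty": 0,"tz": -90,"ax": 0,"ay": 0,"az": 0,"claw": 0.05}
    - {"tx": 0,"ty": 0,"tz": -130,"ax": 0,"ay": 0,"az": 0,"claw": 0.05}
    - {"tx": 0,"ty": 0,"tz": -170,"ax": 0,"ay": 0,"az": 0,"claw": 0.05}
    - {"tx": 100,"ty": 0,"tz": -180,"ax": 0,"ay": 0,"az": 0,"claw": 0.05}
    - {"tx": 100,"ty": 0,"tz": -180,"ax": 0,"ay": 0,"az": 0,"claw": 0.05}
    - {"tx": 150,"ty": 0,"tz": -180,"ax": 0,"ay": 0,"az": 0,"claw": 0.05}
    - {"tx": 150,"ty": 0,"tz": -180,"ax": 0,"ay": 0,"az": 0,"claw": 0.05}

```text
t: 53.62
tool_pos: [0.3562, -0.3978, 0.2567]
tcp_rot: [-3.14, -0.001, 3.084]
wrist_force: [-0.6, -0.1, -0.6]
width: 0.952
```

Run:
```python
from h import *
a=optics.get_image('side');b=optics.get_image('top');cv2.imwrite("pics/l0.png",a);cv2.imwrite("pics/l0t.png",b);print(env.state()['wrist_force'])
d,e=dots('top',b),dots('side',a)
for k in d:
    if k in e: X,g=two(d[k][0],e[k][0]);print(k,np.round(RF.inv().apply(X-O)*1000,1))
```

```text
[0.24860491 0.08309743 0.38522426]
red [  40.1 -117.7   10.7]
yellow [ 44.8 -41.1  11.9]
blue [50.6 55.9 11.7]
white [ 67.1  54.  114.1]
```

View pics/l0.png

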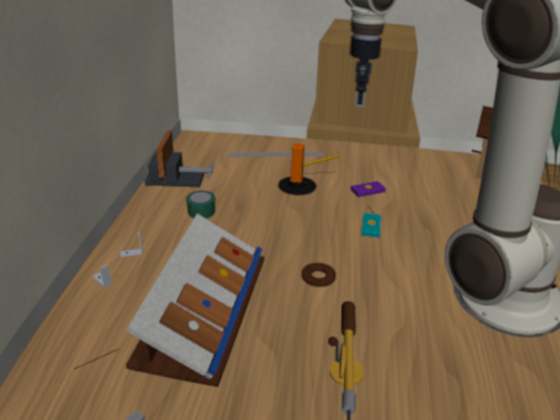

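View pics/l0t.png

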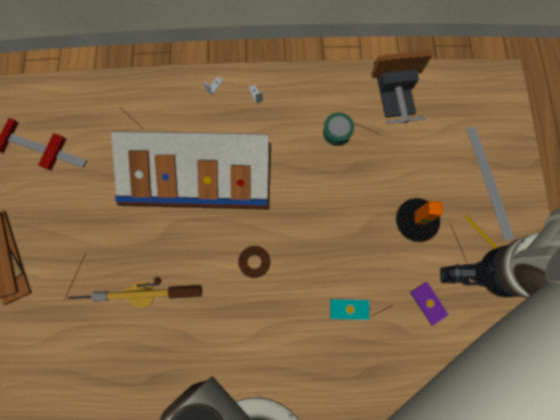

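The last pictures show all four panels against the lip (dots at 139,175; 166,177; 207,180; 240,183 in the top view). The reader stands on its pad at (418,220), and the tin, plate and drill are where they started. I'm handing in.

```bash
python3 -c "
from cell import sign_off
print(sign_off())"
```

```text
the job is handed in; nothing more can be done
None
```

All four panels lie dot-out and side by side on the stand, each with its short end against the bottom lip. The reader is back upright near the middle of its pad, and the job was handed in at about 54 s.

**Readings:** I read the dots in the order red, yellow, blue, white. I held each for 2.5 to 2.6 s from about 70 mm away. From the arm's pose, the aim was within about 2 mm of each dot and about 0.1° off square.

**Final checks:** In the last pictures the red, yellow and blue dots sat at 40, 45 and 51 mm above the lip, as their panel lengths require. The tin, drill, plate and look-alikes looked unmoved by eye, and the arm was clear of everything.

**What failed or disagreed:**
- **Fingertip reach:** in the pictures the fingertips ended about 20 mm shorter than the description says. I set the grasp depth from the images instead.
- **Blue grasp:** the first try closed on top of the panel, pressing at about 9 N, and moved nothing. The second try, lower down, worked.
- **Blue panel knocked:** it shifted about 2 cm along the lip while I was fetching yellow. It stayed settled, so I left it there and aimed at its new position.
- **White dot:** my automatic dot finder kept picking the gap between panels instead. I located this dot by eye in both views, at 54 mm above the lip (55 expected), and only looked at it in the last pictures.
- **Dot height:** both views together put the dots 2–3 mm lower than expected, roughly the calibration error.

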